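# Plate up the cheese press and load its weight pan

### The job

Make the cheese press ready: while its weight pan is still empty, slide every press plate from the drain stand into a gap of its own between the white moulds, fully home and upright. Then add press weights to the sprung pan until its pointer rests between the two marks on the gauge, and leave it so. Do not disturb the round mould and the bottle beside the work.

Things in the scene. Friction and masses are not known exactly. Their poses are not given: they have to be found in the camera images.
- press: Bench cheese press, fixed; aluminium base 150 (x) x 372 (y) x 10 mm; origin centre of underside, z up. On its +y part five white block moulds, each 100 (x) x 30 (y) mm, tops 85 mm above the bench, stand in a row along y with four 11 mm gaps (pitch 41 mm); rails 40 mm high at x = +-56 mm. Press head 105 mm high at y = -14 to -34 mm; beyond it the weight pan, with a 120 mm gauge board at its +x side.
- gap0 (a point): Centre of the mouth of gap 0 between two moulds, level with the mould tops, 85 mm above the bench (75 mm above the floor on which a plate comes to rest). Same axes as the press: the gap is 11 mm wide along y and 100 mm long along x.
- gap1 (a point): Centre of the mouth of gap 1 between two moulds, level with the mould tops, 85 mm above the bench (75 mm above the floor on which a plate comes to rest). Same axes as the press: the gap is 11 mm wide along y and 100 mm long along x.
- gap2 (a point): Centre of the mouth of gap 2 between two moulds, level with the mould tops, 85 mm above the bench (75 mm above the floor on which a plate comes to rest). Same axes as the press: the gap is 11 mm wide along y and 100 mm long along x.
- gap3 (a point): Centre of the mouth of gap 3 between two moulds, level with the mould tops, 85 mm above the bench (75 mm above the floor on which a plate comes to rest). Same axes as the press: the gap is 11 mm wide along y and 100 mm long along x.
- plate0_mid (a point): Press plate: perforated steel blade 100 (x) x 6 (y) x 78 (z) mm with an upright blue grip on top 50 (x) x 10 (y) x 50 (z) mm; 128 mm high, 0.18 kg. Point: its centre, 64 mm above its lower edge; the grip's middle is 39 mm higher. Local y through its thickness, z up. Starts upright in the drain stand. Absent: None. Fully home in a gap, the point is 74 mm above the bench.
- plate1_mid (a point): Press plate: perforated steel blade 100 (x) x 6 (y) x 78 (z) mm with an upright blue grip on top 50 (x) x 10 (y) x 50 (z) mm; 128 mm high, 0.18 kg. Point: its centre, 64 mm above its lower edge; the grip's middle is 39 mm higher. Local y through its thickness, z up. Starts upright in the drain stand. Absent: None. Fully home in a gap, the point is 74 mm above the bench.
- plate2_mid (a point): Press plate: perforated steel blade 100 (x) x 6 (y) x 78 (z) mm with an upright blue grip on top 50 (x) x 10 (y) x 50 (z) mm; 128 mm high, 0.18 kg. Point: its centre, 64 mm above its lower edge; the grip's middle is 39 mm higher. Local y through its thickness, z up. Starts upright in the drain stand. Absent: None. Fully home in a gap, the point is 74 mm above the bench.
- plate3_mid (a point): Press plate: perforated steel blade 100 (x) x 6 (y) x 78 (z) mm with an upright blue grip on top 50 (x) x 10 (y) x 50 (z) mm; 128 mm high, 0.18 kg. Point: its centre, 64 mm above its lower edge; the grip's middle is 39 mm higher. Local y through its thickness, z up. Starts upright in the drain stand. Absent: None. Fully home in a gap, the point is 74 mm above the bench.
- stand: Grey drain stand, fixed, 110 (x) x 190 (y) mm, origin at the centre of its underside; slots along x at y = -61.5, -20.5, 20.5 and 61.5 mm hold the plates upright, their lower edges 12 mm above the bench; the slot walls reach 47 mm above the bench.
- mat: Thin orange mat, fixed, 120 (x) x 180 (y) x 4 mm, origin at the centre of its underside, on which the weights stand at the start.
- weight0_mid (a point): Press weight: dark steel disc 44 mm across and 18 mm high with an upright steel stem 14 mm across and 40 mm high on it; 58 mm high in all, about 0.25 kg (each differs by up to a fifth). The point is on its axis, half-way up (29 mm above its underside); grip the stem, whose middle is 9 mm higher. None if absent.
- weight1_mid (a point): Press weight: dark steel disc 44 mm across and 18 mm high with an upright steel stem 14 mm across and 40 mm high on it; 58 mm high in all, about 0.25 kg (each differs by up to a fifth). The point is on its axis, half-way up (29 mm above its underside); grip the stem, whose middle is 9 mm higher. None if absent.
- weight2_mid (a point): Press weight: dark steel disc 44 mm across and 18 mm high with an upright steel stem 14 mm across and 40 mm high on it; 58 mm high in all, about 0.25 kg (each differs by up to a fifth). The point is on its axis, half-way up (29 mm above its underside); grip the stem, whose middle is 9 mm higher. None if absent.
- weight3_mid (a point): Press weight: dark steel disc 44 mm across and 18 mm high with an upright steel stem 14 mm across and 40 mm high on it; 58 mm high in all, about 0.25 kg (each differs by up to a fifth). The point is on its axis, half-way up (29 mm above its underside); grip the stem, whose middle is 9 mm higher. None if absent.
- weight4_mid (a point): Press weight: dark steel disc 44 mm across and 18 mm high with an upright steel stem 14 mm across and 40 mm high on it; 58 mm high in all, about 0.25 kg (each differs by up to a fifth). The point is on its axis, half-way up (29 mm above its underside); grip the stem, whose middle is 9 mm higher. None if absent.
- weight5_mid (a point): Press weight: dark steel disc 44 mm across and 18 mm high with an upright steel stem 14 mm across and 40 mm high on it; 58 mm high in all, about 0.25 kg (each differs by up to a fifth). The point is on its axis, half-way up (29 mm above its underside); grip the stem, whose middle is 9 mm higher. None if absent.
- pan_mid (a point): Centre of the weight pan's upper face, at x = 0, y = -115 mm of the press. The square steel pan is 140 (x) x 136 (y) mm with a rim 10 mm high, 3 mm thick, axes as the press; its face is 115 mm above the bench when empty and it sinks straight down on a spring.
- pan (a joint): How far the weight pan has sunk, m: 0 empty, 0.060 at its bottom stop; the spring gives about 8 mm for each 0.25 kg. The pan's pointer moves down over the gauge board's face (looking to +x) and meets the upper black mark at 0.028 and the lower one at 0.041.
- cup_mould: Bystander: empty round white cheese mould, 90 mm across, 100 mm high, origin at the centre of its underside.
- bottle: Bystander: brown glass rennet bottle, 60 mm across, 120 mm high, origin at the centre of its underside.
Mind the look-alikes: they are no part of the job. What is shaped like the part that bears weight0_mid but orange or purple is not meant.

How it is judged:
By the outcome, as a careful person would: the job done as asked, in the order asked, and still so for the second after the job is handed in, with the robot touching nothing.
Of plate0, plate1, plate2, plate3 only 2 to 4 are there at a start; the rules pass over those that are not, and their reading is None.
Of weight0, weight1, weight2, weight3, weight4, weight5 only 5 to 6 are there at a start; the rules pass over those that are not, and their reading is None.
At some moment in a run one of weight0, weight1, weight2, weight3, weight4, weight5 may be knocked a few centimetres aside while the robot is not near it.
It also fails if it takes over 210 s, if anything falls off the work surface, if the arm or the gripper's body presses on something with over 40 N, if the wrist force passes 120 N, or if a joint passes its speed limit or range.

### The arm

A 7-joint arm with a two-finger parallel gripper is mounted at the origin on the work surface. World frame = base frame: x ahead of the robot, y to its left, z up, the work surface at z = 0. Lengths are in m, angles in rad, forces in N, time in s.
With the tool pointing down it reaches from about 0.4 to 0.925 m from the base axis. Payload 4.1 kg.
Tool frame: the origin (TCP) lies at the very end of the fingers, on their centre line; the grasp point (between the pads) lies bot.grasp_offset behind it (bot.grasp_offset is the distance from the TCP to the grasp point, in m); z points along the fingers, y is the line along which they close (so a half turn about z gives the same grasp; the last joint's range is limited). The gripper opens to 85 mm and grips with 20 to 120 N. Pads are 22 mm wide; open, the fingers measure 114 mm over their backs; the gripper's body (76 mm by 85 mm) begins 54 mm behind the grasp point. The pads swing forward as they close: fully open they stand 13 mm farther back than shut.
Start: joints at [-1.382, 0.398, 0.045, 1.537, -0.019, 1.207, -0.051], TCP at [0.184, 0.623, 0.231] pointing down, gripper open.
Joint ranges: [-2.82, 2.82], [-0.49, 2.23], [-1.37, 1.46], [0, 2.46], [-1.36, 4.5], [0.23, 2], [-2.94, 2.94]. Speed limits (rad/s): [2.57, 2.57, 3.14, 3.14, 3.14, 3.14, 3.14].

### API

Orientations are given as a unit quaternion [x, y, z, w].
In Python, from rig import bot, viewer gives the robot as it stands. The module is installed in compiled form; this text tells all that it offers.
- The arm moves only by the tool servo_tool, never from a script. Its argument "targets" is a list of rows, each an object of numbers: "dx", "dy", "dz": the shift along the tool's x, y, z normalised to -1 to 1, where 1 is 25 cm; "rx", "ry", "rz": the turn, a rotation vector about the tool's x, y, z normalised to -1 to 1, where 1 is 90 degrees. In form: [{"dx": .., "dy": .., "dz": .., "rx": .., "ry": .., "rz": ..}, ...]. A call has exactly 8 rows; each row is the pose to reach, as a shift and turn from the pose commanded when the call began, along the tool's axes at that moment; what a row does not reach only later rows make up. A row lasts 1/12 s, in which the tool goes at most 41.7 mm and 7.16 degrees, less where a joint would pass 70% of its speed; a pose out of reach is approached as far as the arm can. A call with a number of a shift or a turn outside -1 to 1 is refused whole. A call with a gripper value outside its range is refused whole. "claw" is the gripper command: -1 is fully open, 1 is shut, values between are in proportion, set as the call begins (left out, the last holds). The fingers move at their own pace and stop on an object; the grip force is fixed at half the most. Time passes only in rows, so rows that repeat a pose let the fingers close, or fill a call up. It gives the time, the measured TCP pose, the force, the opening and the grip force at its end, in the units of the state.
- bot.read_state(): the state, without advancing time (a new reading comes with each control period).
- viewer.get_image(name): name is "scene" or "top"; returns the picture (400x640x3 uint8, red, green, blue); there is no depth.
- viewer.get_calibration(name): a dict with "mtx" (3x3 intrinsics, pixels), "world_from_camera" (4x4, takes a point from camera to world coordinates). Camera axes: x right, y down, z forward; pixel columns grow to the right and rows downward; lengths in m; the calibration is good to about 2 mm. A picture is of the moment at which its call begins. get_calibration takes no time and is no camera call.
- bot.sign_off(): hands the job in; it is judged then, once.
The state is a dict: "time_s": time; "qpos": joint angles; "qvel": joint speeds; "effort": joint torques, N m; "eef_pos": TCP position; "ee_rot": TCP orientation; "wrist_force": force on the tool from outside, world axes, zero at the start; "ft_torque": the same for the moment, N m; "grip_width": finger opening in m; "gripper_force": force on a finger pad.
Only numpy, scipy, OpenCV 4.12 (cv2) and the standard library are available. Lean on these libraries where they do the work, as an engineer would, in place of code of your own. Each camera call takes 0.05 s, during which the arm holds its last target. There are 200 camera calls.

## Working session

There is one attempt and no reset: what is moved stays moved. The work goes in short steps, Python scripts to look and compute and a tool call to move; the robot and the scene stay as the last step left them, time stands still between calls to the robot, and variables do not carry over. Pictures are saved under pics/ and viewed, at most 14 in all, crops included, and the job is handed in when it is done.

Besides the shell and the picture viewer there is one more tool, called after ">>>" in YAML: its name, and indented under it one key for each argument. servo_tool: Moves the arm, as the interface text tells. Scaled input: -1 to 1 covers 25 cm each way for a shift and 90 degrees each way for a turn. Its arguments: {"type":"object","properties":{"targets":{"type":"array"},"claw":{"type":"number"}},"required":["targets"]}

```bash
mkdir -p pics; python3 - <<'E'
from rig import bot, viewer
import cv2, json
s=bot.read_state(); print({k:s[k] for k in ("time_s","eef_pos","ee_rot","grip_width")}, bot.grasp_offset)
for n in ("scene","top"):
    im=viewer.get_image(n); cv2.imwrite(f"pics/{n}0.png",cv2.cvtColor(im,cv2.COLOR_RGB2BGR))
    c=viewer.get_calibration(n); print(n,c)
E
```

```text
{'time_s': 0.0, 'eef_pos': array([0.18430712, 0.6226846 , 0.23028211]), 'ee_rot': array([ 1.43374069e-01,  9.89668130e-01, -9.29298474e-04, -7.76021655e-05]), 'grip_width': 0.08530334155183485} 0.0187
scene {'mtx': array([[417.04683339,   0.        , 324.33679034],
       [  0.        , 417.04683339, 194.42523403],
       [  0.        ,   0.        ,   1.        ]]), 'world_from_camera': array([[-0.56843159,  0.71138187, -0.4133054 ,  1.02390724],
       [ 0.82272755,  0.49014565, -0.28788301,  0.36018324],
       [-0.00221491, -0.50367953, -0.86388774,  1.05194471],
       [ 0.        ,  0.        ,  0.        ,  1.        ]])}
top {'mtx': array([[365.94693373,   0.        , 316.63239859],
       [  0.        , 365.94693373, 202.46361149],
       [  0.        ,   0.        ,   1.        ]]), 'world_from_camera': array([[ 1.11757097e-03, -9.90654333e-01,  1.36391874e-01,
         4.01116224e-01],
       [-9.99790627e-01,  1.67982398e-03,  2.03931642e-02,
         3.79580327e-02],
       [-2.04316909e-02, -1.36386108e-01, -9.90445039e-01,
         1.22540960e+00],
       [ 0.00000000e+00,  0.00000000e+00,  0.00000000e+00,
         1.00000000e+00]])}
```

View pics/scene0.png

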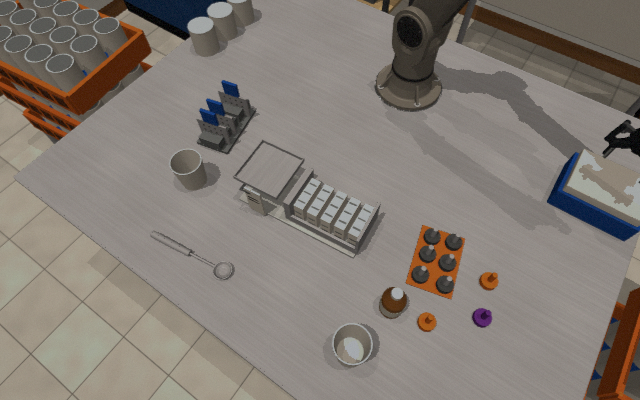

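View pics/top0.png

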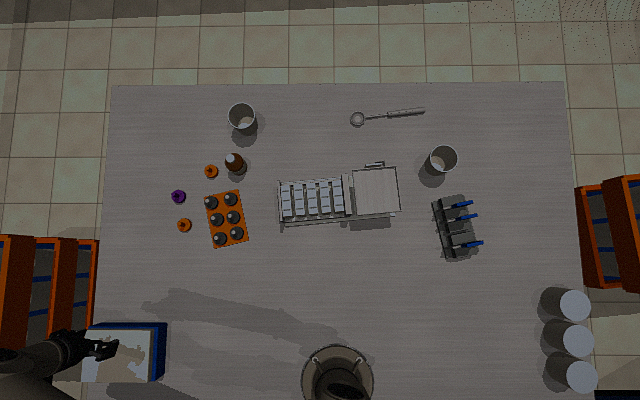

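The scene view shows the press at (310,200), the stand at (225,115) with three blue grips in view, and six dark weights on the mat at (437,260). The look-alikes are orange at (489,280) and (427,322) and purple at (482,317). In the top view, the dark weights are at about (211,202) to (237,234), the orange ones at (211,171) and (184,225), and the purple one at (178,197). I choose the dark ones on the mat and check them in close crops.

```bash
cat > h.py <<'E'
import numpy as np, cv2
from rig import bot, viewer
def cal(n):
    c=viewer.get_calibration(n); return c["mtx"],c["world_from_camera"]
def ray(n,uv,z):
    K,T=cal(n); d=T[:3,:3]@np.linalg.solve(K,[uv[0],uv[1],1]); o=T[:3,3]
    return o+d*(z-o[2])/d[2]
def proj(n,P):
    K,T=cal(n); P=np.atleast_2d(P); c=(P-T[:3,3])@T[:3,:3]; q=c@K.T
    return q[:,:2]/q[:,2:]
def crop(im,x0,y0,x1,y1,k):
    return cv2.resize(im[y0:y1,x0:x1],None,fx=k,fy=k,interpolation=cv2.INTER_CUBIC)
def snap(n,name=None):
    im=cv2.cvtColor(viewer.get_image(n),cv2.COLOR_RGB2BGR)
    if name: cv2.imwrite(f"pics/{name}.png",im)
    return im
E
python3 - <<'E'
from h import *
im=cv2.imread("pics/top0.png"); sc=cv2.imread("pics/scene0.png")
o=np.zeros((600,800,3),np.uint8)
a=crop(im,270,155,405,231,5.9); o[:a.shape[0],:a.shape[1]]=a[:, :800] if a.shape[1]>800 else a
b=crop(sc,230,140,385,255,1)
a=crop(im,425,188,490,265,1.95); 
cv2.imwrite("pics/c_press.png",crop(im,270,155,405,231,5.9))
l=crop(im,425,188,490,265,6); r=crop(sc,190,75,260,152,6)
cv2.imwrite("pics/c_stand.png",cv2.resize(np.hstack([l,r]),(780,int(780*462/810))))
t=crop(im,165,155,255,255,4.4)
cv2.imwrite("pics/c_mat.png",np.hstack([t,crop(sc,400,215,500,325,4)]))
E
```

```text
(no output)
```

View pics/c_press.png

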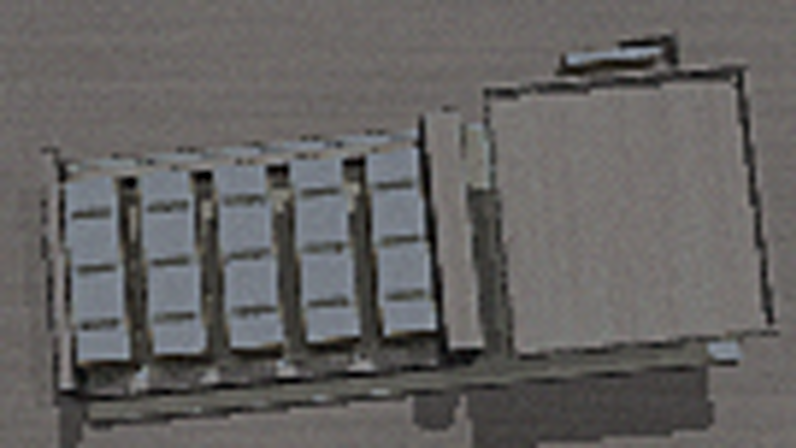

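View pics/c_stand.png

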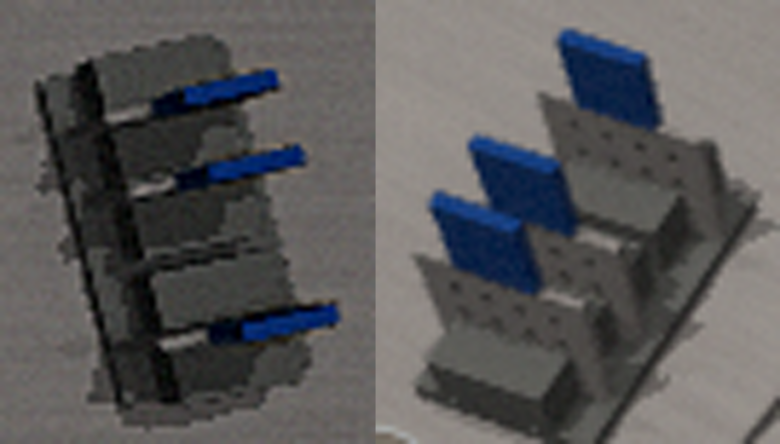

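View pics/c_mat.png

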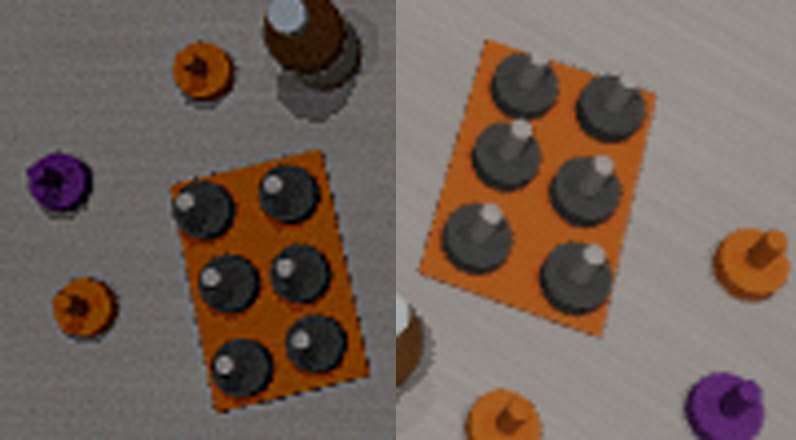

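Three plates are in the stand (slots 0, 1 and 3 along the row; grips in the top view at about (464,203), (470,215) and (478,241)). Six dark weights are on the mat and the orange and purple ones lie off it. Now I fit the poses using both cameras.

```bash
cat > fit.py <<'E'
from h import *
from scipy.optimize import minimize
def R2(a): return np.array([[np.cos(a),-np.sin(a)],[np.sin(a),np.cos(a)]])
ims={n:cv2.GaussianBlur(cv2.imread(f"pics/{n}0.png"),(0,0),.5).astype(float) for n in("top","scene")}
def samp(n,W,P):
    q=proj(n,P).astype(np.float32); return cv2.remap(W.astype(np.float32),q[:,0].reshape(-1,1),q[:,1].reshape(-1,1),cv2.INTER_LINEAR).ravel()
# mould row: sample points on tops plane; model 1 on tops, 0 in gaps; centre of row = (x,y)
X,Y=np.meshgrid(np.arange(-62,62.1,2),np.arange(-105,105.1,1)); X=X.ravel()/1e3;Y=Y.ravel()/1e3
g=np.abs((Y/.041)-np.round(Y/.041))*.041
on=((g<.015)&(abs(X)<.05)&(abs(Y)<.097)).astype(float)
def cost(p,cams):
    c=0
    for n in cams:
        W=ims[n].min(2); xy=np.c_[X,Y]@R2(p[2]).T+p[:2]
        v=samp(n,W,np.c_[xy,np.full(len(X),.085)]); c-=np.corrcoef(v,on)[0,1]
    return c
def bright(n,uvs,z): return [ray(n,u,z) for u in uvs]
tc=lambda u,v:(270+u/5.9-.5+.5/5.9,155+v/5.9-.5+.5/5.9)
cor=np.array([ray("top",tc(*c),.085)[:2] for c in[(65,180),(422,150),(437,333),(80,362)]])
p0=np.r_[cor.mean(0),np.radians(4)]
print("corners",cor.round(4).tolist())
for cams in(["top"],["scene"],["top","scene"]):
    best=min((minimize(cost,p0+[a,b,c],args=(cams,),method="Nelder-Mead",options=dict(initial_simplex=None,xatol=1e-5)) for a in(-.006,.006) for b in(-.008,0,.008) for c in(-.03,.03)),key=lambda r:r.fun)
    print(cams,best.x.round(4),np.degrees(best.x[2]).round(2),round(best.fun,3))
pan=np.array([ray("top",tc(*c),.125)[:2] for c in[(487,90),(742,68),(775,332),(512,355)]])
print("pan",pan.mean(0).round(4),pan.round(3).tolist())
# blue grips
for n in ims:
    b=ims[n]; m=((b[...,0]-b[...,2]>60)&(b[...,0]>110)).astype(np.uint8)
    k,l,st,ce=cv2.connectedComponentsWithStats(m)
    for i in range(1,k):
        if st[i,4]<12: continue
        pts=np.argwhere(l==i)[:,::-1].astype(float)
        if n=="top":
            w=np.array([ray(n,p,.14)[:2] for p in pts]); c=w.mean(0); e=np.linalg.svd(w-c)[2][0]
            print(n,ce[i].round(1),st[i,4],c.round(4),"yaw",np.degrees(np.arctan2(e[1],e[0])).round(1))
        elif st[i,4]<900: print(n,ce[i].round(1),st[i].tolist())
# stem tops (bright spots)
tw=lambda u,v:(165+u/4.4-.39,155+v/4.4-.39); sw=lambda u,v:(400+u/4-.375,215+v/4-.375)
for a in[(187,202),(273,184),(211,277),(285,267),(225,365),(300,341)]: print("wt top",ray("top",tw(*a),.062)[:2].round(4))
for a in[(538-396,58),(626-396,80),(521-396,130),(601-396,167),(490-396,215),(594-396,255)]: print("wt scene",ray("scene",sw(*a),.062)[:2].round(4))
E
python3 fit.py
```

```text
corners [[0.614, 0.1759], [0.6299, -0.0161], [0.531, -0.0232], [0.5157, 0.1664]]
['top'] [0.5738 0.0775 0.0937] 5.37 -0.649Traceback (most recent call last):
  File "fit.py", line 23, in <module>
    best=min((minimize(cost,p0+[a,b,c],args=(cams,),method="Nelder-Mead",options=dict(initial_simplex=None,xatol=1e-5)) for a in(-.006,.006) for b in(-.008,0,.008) for c in(-.03,.03)),key=lambda r:r.fun)
  File "fit.py", line 23, in <genexpr>
    best=min((minimize(cost,p0+[a,b,c],args=(cams,),method="Nelder-Mead",options=dict(initial_simplex=None,xatol=1e-5)) for a in(-.006,.006) for b in(-.008,0,.008) for c in(-.03,.03)),key=lambda r:r.fun)
              ~~~~~~~~^^^^^^^^^^^^^^^^^^^^^^^^^^^^^^^^^^^^^^^^^^^^^^^^^^^^^^^^^^^^^^^^^^^^^^^^^^^^^^^^^^^^^^^^^^^^^^^^^
    res = _minimize_neldermead(fun, x0, args, callback, bounds=bounds,
                               **options)
    fxr = func(xr)
    fx = function(np.copy(x), *(wrapper_args + args))
  File "fit.py", line 15, in cost
    v=samp(n,W,np.c_[xy,np.full(len(X),.085)]); c-=np.corrcoef(v,on)[0,1]
  File "fit.py", line 6, in samp
    q=proj(n,P).astype(np.float32); return cv2.remap(W.astype(np.float32),q[:,0].reshape(-1,1),q[:,1].reshape(-1,1),cv2.INTER_LINEAR).ravel()
      ~~~~^^^^^
  File "h.py", line 9, in proj
    K,T=cal(n); P=np.atleast_2d(P); c=(P-T[:3,3])@T[:3,:3]; q=c@K.T
        ~~~^^^
  File "h.py", line 4, in cal
    c=viewer.get_calibration(n); return c["mtx"],c["world_from_camera"]
ValueError: time passes only in moves, steps and waits
```

```bash
python3 - <<'E'
from rig import viewer
import numpy as np
try:
    print(viewer.get_calibration("top")["mtx"][0,0])
except Exception as e: print("err",e)
E
cat > cal.py <<'E'
from numpy import array
C={"scene":(array([[417.04683339,0,324.33679034],[0,417.04683339,194.42523403],[0,0,1.]]),array([[-0.56843159,0.71138187,-0.4133054,1.02390724],[0.82272755,0.49014565,-0.28788301,0.36018324],[-0.00221491,-0.50367953,-0.86388774,1.05194471],[0,0,0,1.]])),
"top":(array([[365.94693373,0,316.63239859],[0,365.94693373,202.46361149],[0,0,1.]]),array([[1.11757097e-03,-9.90654333e-01,1.36391874e-01,4.01116224e-01],[-9.99790627e-01,1.67982398e-03,2.03931642e-02,3.79580327e-02],[-2.04316909e-02,-1.36386108e-01,-9.90445039e-01,1.22540960],[0,0,0,1.]]))}
E
python3 - <<'E'
s=open("h.py").read()
a=s.index("def cal"); b=s.index("def ray")
open("h.py","w").write("from cal import C\n"+s[:a]+"def cal(n): return C[n]\n"+s[b:])
E
python3 fit.py
```

```text
365.94693373243274
corners [[0.614, 0.1759], [0.6299, -0.0161], [0.531, -0.0232], [0.5157, 0.1664]]
['top'] [0.5738 0.0775 0.0937] 5.37 -0.649
['scene'] [0.5768 0.0783 0.0937] 5.37 -0.775
['top', 'scene'] [0.5756 0.0779 0.0952] 5.45 -1.404
pan [ 0.59   -0.1203] [[0.653, -0.048], [0.665, -0.181], [0.527, -0.193], [0.515, -0.059]]
scene [228.5  82.8] [222, 80, 14, 6, 30]
scene [213.3 101.2] [206, 99, 15, 6, 31]
scene [206.8 111.4] [200, 109, 15, 6, 35]
scene [573.8 159. ] [570, 153, 8, 14, 28]
scene [637.  227.8] [633, 226, 7, 5, 17]
wt top [0.5683 0.416 ]
wt top [0.5815 0.3529]
wt top [0.513 0.396]
wt top [0.5202 0.342 ]
wt top [0.449  0.3833]
wt top [0.4663 0.3293]
wt scene [0.4722 0.329 ]
wt scene [0.454  0.3833]
wt scene [0.5241 0.3434]
wt scene [0.518  0.3966]
wt scene [0.5861 0.3539]
wt scene [0.5728 0.4186]
```

```bash
python3 - <<'E'
from h import *
im=cv2.imread("pics/top0.png").astype(int)
c=im[195:250,440:495]; d=c[...,0]-c[...,2]; m=(d>35).astype(np.uint8)
print(c[...,0][d>35].min(),np.sort(c[...,0][d>35])[::-1][:20])
for th in (35,70,100):
    k,l,st,ce=cv2.connectedComponentsWithStats((d>th).astype(np.uint8))
    for i in range(1,k):
        if st[i,4]<8: continue
        pts=np.argwhere(l==i)[:,::-1]+[440,195.]
        w=np.array([ray("top",p,.14)[:2] for p in pts]); q=w.mean(0); s,e=np.linalg.svd(w-q)[1:]
        print(th,pts.mean(0).round(1),st[i,4],q.round(4),"yaw",np.degrees(np.arctan2(e[0,1],e[0,0])).round(1),(np.ptp((w-q)@e[0])).round(3))
for p in [(228.5,82.8),(213.3,101.2),(206.8,111.4)]: print(ray("scene",p,.14)[:2].round(4))
sc=cv2.imread("pics/scene0.png").astype(int)
for x0,y0 in[(220,78),(204,97),(198,107)]:
    print((sc[y0:y0+9,x0:x0+20,0]-sc[y0:y0+9,x0:x0+20,2]).tolist())
E
```

```text
36 [120 119 119 118 118 118 117 117 116 115 115 114 114 114 114 113 113 113
 113 113]
35 [464.5 202.7] 51 [ 0.5491 -0.3788] yaw 102.3 0.047
35 [468.8 216.1] 54 [ 0.5092 -0.3892] yaw -78.5 0.05
35 [474.9 243.5] 55 [ 0.4286 -0.4025] yaw -77.7 0.048
70 [464.3 202.8] 45 [ 0.549  -0.3783] yaw -77.8 0.046
70 [468.8 216. ] 45 [ 0.5095 -0.3893] yaw -77.4 0.047
70 [474.4 243.7] 46 [ 0.4283 -0.401 ] yaw 102.4 0.046
100 [468.6 201.8] 16 [ 0.5518 -0.391 ] yaw -78.3 0.021
100 [460.5 203.5] 13 [ 0.5469 -0.3669] yaw 96.3 0.02
100 [466.4 216.4] 19 [ 0.5084 -0.3823] yaw 103.4 0.027
100 [471.4 244.4] 20 [ 0.4261 -0.3925] yaw 100.7 0.026
[ 0.4317 -0.401 ]
[ 0.5125 -0.3887]
[ 0.5521 -0.3777]
[[-11, -11, -11, -9, -11, -10, -9, -12, -10, -9, -10, -11, -9, -10, -12, -12, -11, -10, -9, -11], [-12, -11, -5, -6, -7, -9, -9, -8, -10, -11, -10, -10, -10, -11, -10, -12, -11, -12, -10, -10], [-11, -4, 51, 73, 48, 4, -7, -8, -7, -8, -11, -11, -10, -9, -9, -11, -9, -10, -10, -11], [-6, 22, 106, 100, 105, 99, 75, 53, 5, -7, -8, -10, -11, -12, -10, -10, -11, -9, -11, -10], [-7, 22, 75, 95, 106, 109, 103, 108, 104, 97
[... 1259 characters left out ...]
6, 53, 65], [-10, -5, 42, 56, 4, -7, -8, -9, -11, -12, -7, 46, 55, 55, 58, 62, 57, 57, 61, 64], [-8, 20, 104, 98, 98, 76, 51, 6, -6, -8, -5, 27, 58, 59, 56, 57, 53, 59, 57, 57], [-3, 49, 104, 99, 111, 103, 107, 93, 72, 51, 10, 29, 55, 62, 60, 57, 53, 54, 53, 53], [-10, 17, 60, 74, 95, 108, 98, 104, 104, 100, 101, 78, 72, 58, 56, 53, 55, 56, 65, 62], [-13, -8, 57, 59, 58, 54, 73, 93, 103, 102, 105, 105, 104, 109, 86, 75, 66, 56, 60, 57], [-12, -6, 22, 56, 53, 55, 65, 61, 51, 77, 91, 102, 101, 100, 105, 111, 100, 49, 36, 45], [-10, -11, -7, 50, 56, 60, 54, 59, 55, 59, 58, 58, 71, 100, 101, 103, 87, 26, -3, -1], [-13, -10, -6, 25, 59, 54, 63, 65, 55, 53, 53, 52, 59, 52, 56, 70, 45, 40, 13, -6]]
```

```bash
cat > plan.py <<'E'
import sys, numpy as np
from rig import bot
from scipy.spatial.transform import Rotation as R
def down(phi):
    p=np.radians(phi); y=np.array([np.cos(p),np.sin(p),0]); z=np.array([0,0,-1.]); return R.from_matrix(np.c_[np.cross(y,z),y,z])
def plan(wps, start=None):
    """wps: list of calls; each call a list of (x,y,z,phi); shifts from the pose at call begin"""
    s=bot.read_state(); p,r=(s["eef_pos"],R.from_quat(s["ee_rot"])) if start is None else (np.array(start[:3]),down(start[3]))
    m=r.as_matrix()[:,1]; print("t",round(s["time_s"],2),"at",p.round(4),"phi",np.degrees(np.arctan2(m[1],m[0])).round(1),"w",s["grip_width"].__round__(4),"F",np.round(s["wrist_force"],2),"q",np.round(s["qpos"],2))
    for c in wps:
        for w in c:
            t=np.array(w[:3]); q=down(w[3]); d=r.inv().apply(t-p)/.25; a=(r.inv()*q).as_rotvec()/(np.pi/2)
            print(w,"d",d.round(3),"r",a.round(3),"rows %.1f"%max(np.linalg.norm(t-p)/.0417,np.linalg.norm(a)*90/7.16), "" if max(abs(np.r_[d,a]))<=1 else "OUT")
        p,r=t,q; print("--")
E
python3 - <<'E'
from plan import *
plan([[(.36,.46,.28,60)],[(.47,.25,.28,45)],[(.52,.03,.28,30)],[(.50,-.2,.28,12)],[(.43,-.401,.25,12)],[(.43,-.401,.17,12)]])
E
```

```text
t 0.1 at [0.1843 0.6227 0.2304] phi 73.5 w 0.0855 F [-0.52 -0.51 -0.36] q [-1.38  0.4   0.05  1.54 -0.02  1.21 -0.05]
(0.36, 0.46, 0.28, 60) d [-0.859 -0.425 -0.198] r [-0.001  0.     0.15 ] rows 5.9 
--
(0.47, 0.25, 0.28, 45) d [-0.801 -0.507  0.   ] r [0.    0.    0.167] rows 5.7 
--
(0.52, 0.03, 0.28, 30) d [-0.764 -0.481  0.   ] r [0.    0.    0.167] rows 5.4 
--
(0.5, -0.2, 0.28, 12) d [-0.757 -0.529  0.   ] r [0.  0.  0.2] rows 5.5 
--
(0.43, -0.401, 0.25, 12) d [-0.728 -0.441  0.12 ] r [0. 0. 0.] rows 5.2 
--
(0.43, -0.401, 0.17, 12) d [0.   0.   0.32] r [0. 0. 0.] rows 1.9 
--
```

>>> servo_tool:
  targets:
    - {"dx": -0.14,"dy": -0.07,"dz": -0.2,"rz": 0.03}
    - {"dx": -0.29,"dy": -0.14,"dz": -0.2,"rz": 0.06}
    - {"dx": -0.43,"dy": -0.21,"dz": -0.2,"rz": 0.09}
    - {"dx": -0.57,"dy": -0.28,"dz": -0.2,"rz": 0.12}
    - {"dx": -0.72,"dy": -0.355,"dz": -0.2,"rz": 0.15}
    - {"dx": -0.86,"dy": -0.425,"dz": -0.2,"rz": 0.15}
    - {"dx": -0.86,"dy": -0.425,"dz": -0.2,"rz": 0.15}
    - {"dx": -0.86,"dy": -0.425,"dz": -0.2,"rz": 0.15}
  claw: 0.4

```text
$.targets[0]: bad value
```

>>> servo_tool:
  targets:
    - {"dx": -0.13,"dy": -0.085,"dz": 0,"rz": 0.03}
    - {"dx": -0.27,"dy": -0.17,"dz": 0,"rz": 0.06}
    - {"dx": -0.4,"dy": -0.25,"dz": 0,"rz": 0.09}
    - {"dx": -0.53,"dy": -0.34,"dz": 0,"rz": 0.12}
    - {"dx": -0.67,"dy": -0.42,"dz": 0,"rz": 0.15}
    - {"dx": -0.8,"dy": -0.51,"dz": 0,"rz": 0.167}
    - {"dx": -0.8,"dy": -0.51,"dz": 0,"rz": 0.167}
    - {"dx": -0.8,"dy": -0.51,"dz": 0,"rz": 0.167}

```text
$.targets[0]: bad value
```

>>> servo_tool:
  targets:
    - {"dx": -0.13,"dy": -0.08,"dz": 0,"rz": 0.03}
    - {"dx": -0.255,"dy": -0.16,"dz": 0,"rz": 0.06}
    - {"dx": -0.38,"dy": -0.24,"dz": 0,"rz": 0.09}
    - {"dx": -0.51,"dy": -0.32,"dz": 0,"rz": 0.12}
    - {"dx": -0.64,"dy": -0.4,"dz": 0,"rz": 0.15}
    - {"dx": -0.765,"dy": -0.48,"dz": 0,"rz": 0.167}
    - {"dx": -0.765,"dy": -0.48,"dz": 0,"rz": 0.167}
    - {"dx": -0.765,"dy": -0.48,"dz": 0,"rz": 0.167}

```text
$.targets[0]: bad value
```

>>> servo_tool:
  targets:
    - {"dx": -0.13,"dy": -0.09,"dz": 0,"rz": 0.04}
    - {"dx": -0.25,"dy": -0.18,"dz": 0,"rz": 0.08}
    - {"dx": -0.38,"dy": -0.265,"dz": 0,"rz": 0.12}
    - {"dx": -0.51,"dy": -0.35,"dz": 0,"rz": 0.16}
    - {"dx": -0.64,"dy": -0.44,"dz": 0,"rz": 0.2}
    - {"dx": -0.757,"dy": -0.53,"dz": 0,"rz": 0.2}
    - {"dx": -0.757,"dy": -0.53,"dz": 0,"rz": 0.2}
    - {"dx": -0.757,"dy": -0.53,"dz": 0,"rz": 0.2}

```text
$.targets[0]: bad value
```

>>> servo_tool:
  targets:
    - {"dx": -0.12,"dy": -0.07,"dz": 0,"rz": 0}
    - {"dx": -0.24,"dy": -0.147,"dz": 0,"rz": 0}
    - {"dx": -0.36,"dy": -0.22,"dz": 0,"rz": 0}
    - {"dx": -0.48,"dy": -0.29,"dz": 0,"rz": 0}
    - {"dx": -0.6,"dy": -0.37,"dz": 0.06,"rz": 0}
    - {"dx": -0.728,"dy": -0.44,"dz": 0.12,"rz": 0}
    - {"dx": -0.728,"dy": -0.44,"dz": 0.12,"rz": 0}
    - {"dx": -0.728,"dy": -0.44,"dz": 0.12,"rz": 0}

```text
$.targets[0]: bad value
```

```bash
python3 - <<'E'
from plan import *
plan([[(.43,-.401,.16,12)],[(.43,-.401,.097,12)]])
E
```

```text
t 0.1 at [0.1843 0.6227 0.2304] phi 73.5 w 0.0855 F [-0.52 -0.51 -0.36] q [-1.38  0.4   0.05  1.54 -0.02  1.21 -0.05]
(0.43, -0.401, 0.16, 12) d [-2.104 -3.647  0.288] r [-0.001  0.001  0.684] rows 25.3 OUT
--
(0.43, -0.401, 0.097, 12) d [0.    0.    0.252] r [0. 0. 0.] rows 1.5 
--
```

>>> servo_tool:
  targets:
    - {"dx": -0.43,"dy": -0.21,"dz": -0.2,"rx": 0,"ry": 0,"rz": 0.08}
    - {"dx": -0.86,"dy": -0.425,"dz": -0.2,"rx": 0,"ry": 0,"rz": 0.15}
    - {"dx": -0.86,"dy": -0.425,"dz": -0.2,"rx": 0,"ry": 0,"rz": 0.15}
    - {"dx": -0.86,"dy": -0.425,"dz": -0.2,"rx": 0,"ry": 0,"rz": 0.15}
    - {"dx": -0.86,"dy": -0.425,"dz": -0.2,"rx": 0,"ry": 0,"rz": 0.15}
    - {"dx": -0.86,"dy": -0.425,"dz": -0.2,"rx": 0,"ry": 0,"rz": 0.15}
    - {"dx": -0.86,"dy": -0.425,"dz": -0.2,"rx": 0,"ry": 0,"rz": 0.15}
    - {"dx": -0.86,"dy": -0.425,"dz": -0.2,"rx": 0,"ry": 0,"rz": 0.15}
  claw: 0.4

```text
time_s: 0.77
eef_pos: [0.3631, 0.458, 0.2817]
ee_rot: [0.262, 0.965, 0.0, 0.0]
wrist_force: [-0.5, -1.0, 0.3]
grip_width: 0.0252
gripper_force: 0.0
```

>>> servo_tool:
  targets:
    - {"dx": -0.8,"dy": -0.51,"dz": 0,"rx": 0,"ry": 0,"rz": 0.17}
    - {"dx": -0.8,"dy": -0.51,"dz": 0,"rx": 0,"ry": 0,"rz": 0.17}
    - {"dx": -0.8,"dy": -0.51,"dz": 0,"rx": 0,"ry": 0,"rz": 0.17}
    - {"dx": -0.8,"dy": -0.51,"dz": 0,"rx": 0,"ry": 0,"rz": 0.17}
    - {"dx": -0.8,"dy": -0.51,"dz": 0,"rx": 0,"ry": 0,"rz": 0.17}
    - {"dx": -0.8,"dy": -0.51,"dz": 0,"rx": 0,"ry": 0,"rz": 0.17}
    - {"dx": -0.8,"dy": -0.51,"dz": 0,"rx": 0,"ry": 0,"rz": 0.17}
    - {"dx": -0.8,"dy": -0.51,"dz": 0,"rx": 0,"ry": 0,"rz": 0.17}

```text
time_s: 1.43
eef_pos: [0.4699, 0.2497, 0.2809]
ee_rot: [0.386, 0.923, -0.0, -0.0]
wrist_force: [-0.9, 0.7, 0.3]
grip_width: 0.0257
gripper_force: 0.0
```

>>> servo_tool:
  targets:
    - {"dx": -0.765,"dy": -0.48,"dz": 0,"rx": 0,"ry": 0,"rz": 0.165}
    - {"dx": -0.765,"dy": -0.48,"dz": 0,"rx": 0,"ry": 0,"rz": 0.165}
    - {"dx": -0.765,"dy": -0.48,"dz": 0,"rx": 0,"ry": 0,"rz": 0.165}
    - {"dx": -0.765,"dy": -0.48,"dz": 0,"rx": 0,"ry": 0,"rz": 0.165}
    - {"dx": -0.765,"dy": -0.48,"dz": 0,"rx": 0,"ry": 0,"rz": 0.165}
    - {"dx": -0.765,"dy": -0.48,"dz": 0,"rx": 0,"ry": 0,"rz": 0.165}
    - {"dx": -0.765,"dy": -0.48,"dz": 0,"rx": 0,"ry": 0,"rz": 0.165}
    - {"dx": -0.765,"dy": -0.48,"dz": 0,"rx": 0,"ry": 0,"rz": 0.165}

```text
time_s: 2.1
eef_pos: [0.5192, 0.0317, 0.2809]
ee_rot: [0.5, 0.866, 0.0, -0.001]
wrist_force: [-0.8, 0.6, 0.0]
grip_width: 0.0257
gripper_force: 0.0
```

>>> servo_tool:
  targets:
    - {"dx": -0.757,"dy": -0.53,"dz": 0,"rx": 0,"ry": 0,"rz": 0.2}
    - {"dx": -0.757,"dy": -0.53,"dz": 0,"rx": 0,"ry": 0,"rz": 0.2}
    - {"dx": -0.757,"dy": -0.53,"dz": 0,"rx": 0,"ry": 0,"rz": 0.2}
    - {"dx": -0.757,"dy": -0.53,"dz": 0,"rx": 0,"ry": 0,"rz": 0.2}
    - {"dx": -0.757,"dy": -0.53,"dz": 0,"rx": 0,"ry": 0,"rz": 0.2}
    - {"dx": -0.757,"dy": -0.53,"dz": 0,"rx": 0,"ry": 0,"rz": 0.2}
    - {"dx": -0.757,"dy": -0.53,"dz": 0,"rx": 0,"ry": 0,"rz": 0.2}
    - {"dx": -0.757,"dy": -0.53,"dz": 0,"rx": 0,"ry": 0,"rz": 0.2}

```text
time_s: 2.77
eef_pos: [0.4995, -0.1983, 0.2808]
ee_rot: [0.629, 0.777, 0.0, -0.001]
wrist_force: [0.9, 1.1, -0.6]
grip_width: 0.0258
gripper_force: 0.0
```

>>> servo_tool:
  targets:
    - {"dx": -0.728,"dy": -0.44,"dz": 0.12,"rx": 0,"ry": 0,"rz": 0}
    - {"dx": -0.728,"dy": -0.44,"dz": 0.12,"rx": 0,"ry": 0,"rz": 0}
    - {"dx": -0.728,"dy": -0.44,"dz": 0.12,"rx": 0,"ry": 0,"rz": 0}
    - {"dx": -0.728,"dy": -0.44,"dz": 0.12,"rx": 0,"ry": 0,"rz": 0}
    - {"dx": -0.728,"dy": -0.44,"dz": 0.12,"rx": 0,"ry": 0,"rz": 0}
    - {"dx": -0.728,"dy": -0.44,"dz": 0.12,"rx": 0,"ry": 0,"rz": 0}
    - {"dx": -0.728,"dy": -0.44,"dz": 0.12,"rx": 0,"ry": 0,"rz": 0}
    - {"dx": -0.728,"dy": -0.44,"dz": 0.12,"rx": 0,"ry": 0,"rz": 0}

```text
time_s: 3.43
eef_pos: [0.4309, -0.398, 0.2505]
ee_rot: [0.629, 0.778, 0.001, -0.001]
wrist_force: [0.6, 1.2, 0.2]
grip_width: 0.026
gripper_force: 0.0
```

```bash
python3 - <<'E'
from plan import *
plan([[(.43,-.401,.16,12)],[(.43,-.401,.097,12)]])
E
```

```text
t 3.43 at [ 0.4309 -0.398   0.2505] phi 12.1 w 0.026 F [0.62 1.22 0.2 ] q [ 0.05  0.36  0.81  1.68 -0.28  1.22  1.14]
(0.43, -0.401, 0.16, 12) d [-0.012 -0.006  0.362] r [ 0.001 -0.002  0.001] rows 2.2 
--
(0.43, -0.401, 0.097, 12) d [0.    0.    0.252] r [0. 0. 0.] rows 1.5 
--
```

>>> servo_tool:
  targets:
    - {"dx": 0,"dy": 0,"dz": 0.1,"rx": 0,"ry": 0,"rz": 0}
    - {"dx": 0,"dy": 0,"dz": 0.2,"rx": 0,"ry": 0,"rz": 0}
    - {"dx": 0,"dy": 0,"dz": 0.3,"rx": 0,"ry": 0,"rz": 0}
    - {"dx": 0,"dy": 0,"dz": 0.4,"rx": 0,"ry": 0,"rz": 0}
    - {"dx": 0,"dy": 0,"dz": 0.5,"rx": 0,"ry": 0,"rz": 0}
    - {"dx": 0,"dy": 0,"dz": 0.61,"rx": 0,"ry": 0,"rz": 0}
    - {"dx": 0,"dy": 0,"dz": 0.61,"rx": 0,"ry": 0,"rz": 0}
    - {"dx": 0,"dy": 0,"dz": 0.61,"rx": 0,"ry": 0,"rz": 0}

```text
time_s: 4.1
eef_pos: [0.4303, -0.3974, 0.0978]
ee_rot: [0.628, 0.778, 0.001, -0.002]
wrist_force: [-0.0, 0.3, 0.9]
grip_width: 0.0257
gripper_force: 0.0
```

>>> servo_tool:
  targets:
    - {"dx": 0,"dy": 0,"dz": 0,"rx": 0,"ry": 0,"rz": 0}
    - {"dx": 0,"dy": 0,"dz": 0,"rx": 0,"ry": 0,"rz": 0}
    - {"dx": 0,"dy": 0,"dz": 0,"rx": 0,"ry": 0,"rz": 0}
    - {"dx": 0,"dy": 0,"dz": 0,"rx": 0,"ry": 0,"rz": 0}
    - {"dx": 0,"dy": 0,"dz": 0,"rx": 0,"ry": 0,"rz": 0}
    - {"dx": 0,"dy": 0,"dz": 0,"rx": 0,"ry": 0,"rz": 0}
    - {"dx": 0,"dy": 0,"dz": 0,"rx": 0,"ry": 0,"rz": 0}
    - {"dx": 0,"dy": 0,"dz": 0,"rx": 0,"ry": 0,"rz": 0}
  claw: 1

```text
time_s: 4.77
eef_pos: [0.4297, -0.4012, 0.1005]
ee_rot: [0.63, 0.777, 0.001, 0.001]
wrist_force: [-0.0, 3.2, 6.8]
grip_width: 0.0091
gripper_force: 60.2
```

>>> servo_tool:
  targets:
    - {"dx": 0,"dy": 0,"dz": -0.05,"rx": 0,"ry": 0,"rz": 0}
    - {"dx": 0,"dy": 0,"dz": -0.15,"rx": 0,"ry": 0,"rz": 0}
    - {"dx": 0,"dy": 0,"dz": -0.25,"rx": 0,"ry": 0,"rz": 0}
    - {"dx": 0,"dy": 0,"dz": -0.4,"rx": 0,"ry": 0,"rz": 0}
    - {"dx": 0,"dy": 0,"dz": -0.55,"rx": 0,"ry": 0,"rz": 0}
    - {"dx": 0,"dy": 0,"dz": -0.7,"rx": 0,"ry": 0,"rz": 0}
    - {"dx": 0,"dy": 0,"dz": -0.7,"rx": 0,"ry": 0,"rz": 0}
    - {"dx": 0,"dy": 0,"dz": -0.7,"rx": 0,"ry": 0,"rz": 0}

```text
time_s: 5.43
eef_pos: [0.4289, -0.4027, 0.2768]
ee_rot: [0.631, 0.776, 0.0, 0.003]
wrist_force: [-0.1, 0.4, -1.8]
grip_width: 0.0093
gripper_force: 59.2
```

```bash
python3 - <<'E'
from plan import *
from h import *
plan([[(.50,-.2,.27,42)],[(.56,0.0,.27,72)],[(.5697,.1392,.25,95.4)]])
a=snap("top","t1");b=snap("scene","s1")
cv2.imwrite("pics/c1.png",np.hstack([crop(a,420,180,500,270,5),crop(b,190,60,260,150,5)]))
E
```

```text
t 5.43 at [ 0.4289 -0.4027  0.2768] phi 11.8 w 0.0093 F [-0.15  0.45 -1.77] q [ 0.04  0.34  0.83  1.65 -0.26  1.26  1.13]
(0.5, -0.2, 0.27, 42) d [0.735 0.444 0.026] r [ 0.002  0.003 -0.335] rows 5.2 
--
(0.56, 0.0, 0.27, 72) d [0.434 0.714 0.   ] r [ 0.     0.    -0.333] rows 5.0 
--
(0.5697, 0.1392, 0.25, 95.4) d [0.135 0.542 0.08 ] r [ 0.    0.   -0.26] rows 3.4 
--
```

View pics/c1.png

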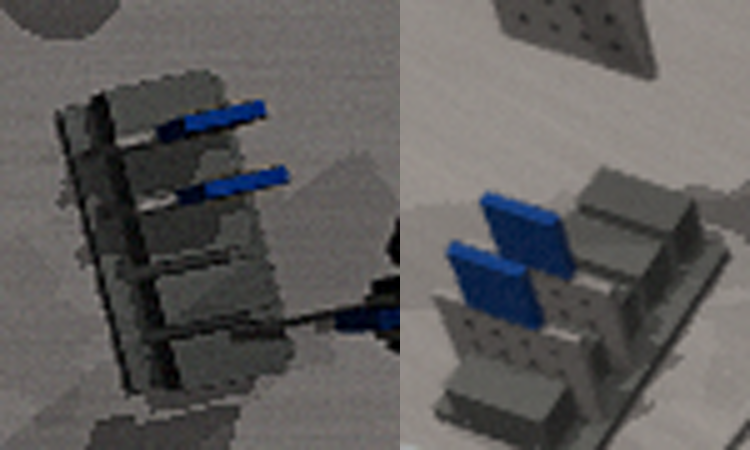

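The right crop shows one plate lifted at about (575,30) and two grips left in the stand. Carrying it to the gap farthest along +y.

>>> servo_tool:
  targets:
    - {"dx": 0.735,"dy": 0.444,"dz": 0.03,"rx": 0,"ry": 0,"rz": -0.335}
    - {"dx": 0.735,"dy": 0.444,"dz": 0.03,"rx": 0,"ry": 0,"rz": -0.335}
    - {"dx": 0.735,"dy": 0.444,"dz": 0.03,"rx": 0,"ry": 0,"rz": -0.335}
    - {"dx": 0.735,"dy": 0.444,"dz": 0.03,"rx": 0,"ry": 0,"rz": -0.335}
    - {"dx": 0.735,"dy": 0.444,"dz": 0.03,"rx": 0,"ry": 0,"rz": -0.335}
    - {"dx": 0.735,"dy": 0.444,"dz": 0.03,"rx": 0,"ry": 0,"rz": -0.335}
    - {"dx": 0.735,"dy": 0.444,"dz": 0.03,"rx": 0,"ry": 0,"rz": -0.335}
    - {"dx": 0.735,"dy": 0.444,"dz": 0.03,"rx": 0,"ry": 0,"rz": -0.335}

```text
time_s: 6.2
eef_pos: [0.4983, -0.1978, 0.2646]
ee_rot: [0.406, 0.914, -0.001, -0.002]
wrist_force: [-0.5, 0.1, -2.0]
grip_width: 0.0094
gripper_force: 59.3
```

>>> servo_tool:
  targets:
    - {"dx": 0.434,"dy": 0.714,"dz": 0,"rx": 0,"ry": 0,"rz": -0.333}
    - {"dx": 0.434,"dy": 0.714,"dz": 0,"rx": 0,"ry": 0,"rz": -0.333}
    - {"dx": 0.434,"dy": 0.714,"dz": 0,"rx": 0,"ry": 0,"rz": -0.333}
    - {"dx": 0.434,"dy": 0.714,"dz": 0,"rx": 0,"ry": 0,"rz": -0.333}
    - {"dx": 0.434,"dy": 0.714,"dz": 0,"rx": 0,"ry": 0,"rz": -0.333}
    - {"dx": 0.434,"dy": 0.714,"dz": 0,"rx": 0,"ry": 0,"rz": -0.333}
    - {"dx": 0.434,"dy": 0.714,"dz": 0,"rx": 0,"ry": 0,"rz": -0.333}
    - {"dx": 0.434,"dy": 0.714,"dz": 0,"rx": 0,"ry": 0,"rz": -0.333}

```text
time_s: 6.87
eef_pos: [0.5587, -0.0008, 0.2654]
ee_rot: [0.158, 0.987, -0.001, -0.001]
wrist_force: [0.6, -1.7, -2.6]
grip_width: 0.0092
gripper_force: 59.5
```

>>> servo_tool:
  targets:
    - {"dx": 0.135,"dy": 0.542,"dz": 0.08,"rx": 0,"ry": 0,"rz": -0.26}
    - {"dx": 0.135,"dy": 0.542,"dz": 0.08,"rx": 0,"ry": 0,"rz": -0.26}
    - {"dx": 0.135,"dy": 0.542,"dz": 0.08,"rx": 0,"ry": 0,"rz": -0.26}
    - {"dx": 0.135,"dy": 0.542,"dz": 0.08,"rx": 0,"ry": 0,"rz": -0.26}
    - {"dx": 0.135,"dy": 0.542,"dz": 0.08,"rx": 0,"ry": 0,"rz": -0.26}
    - {"dx": 0.135,"dy": 0.542,"dz": 0.08,"rx": 0,"ry": 0,"rz": -0.26}
    - {"dx": 0.135,"dy": 0.542,"dz": 0.08,"rx": 0,"ry": 0,"rz": -0.26}
    - {"dx": 0.135,"dy": 0.542,"dz": 0.08,"rx": 0,"ry": 0,"rz": -0.26}

```text
time_s: 7.53
eef_pos: [0.5695, 0.1373, 0.2466]
ee_rot: [-0.044, 0.999, -0.001, 0.0]
wrist_force: [-0.1, 0.3, -1.4]
grip_width: 0.0092
gripper_force: 59.5
```

```bash
python3 - <<'E'
from plan import *
plan([[(.5697,.1392,.20,95.4)]])
E
```

```text
t 7.53 at [0.5695 0.1373 0.2466] phi 95.1 w 0.0092 F [-0.14  0.34 -1.36] q [-0.58  0.28  0.33  1.68 -0.1   1.19  1.44]
(0.5697, 0.1392, 0.2, 95.4) d [-0.001  0.008  0.186] r [-0.001  0.    -0.004] rows 1.1 
--
```

>>> servo_tool:
  targets:
    - {"dx": 0,"dy": 0.008,"dz": 0.12,"rx": 0,"ry": 0,"rz": -0.004}
    - {"dx": 0,"dy": 0.008,"dz": 0.24,"rx": 0,"ry": 0,"rz": -0.004}
    - {"dx": 0,"dy": 0.008,"dz": 0.24,"rx": 0,"ry": 0,"rz": -0.004}
    - {"dx": 0,"dy": 0.008,"dz": 0.24,"rx": 0,"ry": 0,"rz": -0.004}
    - {"dx": 0,"dy": 0.008,"dz": 0.24,"rx": 0,"ry": 0,"rz": -0.004}
    - {"dx": 0,"dy": 0.008,"dz": 0.24,"rx": 0,"ry": 0,"rz": -0.004}
    - {"dx": 0,"dy": 0.008,"dz": 0.24,"rx": 0,"ry": 0,"rz": -0.004}
    - {"dx": 0,"dy": 0.008,"dz": 0.24,"rx": 0,"ry": 0,"rz": -0.004}

```text
time_s: 8.2
eef_pos: [0.5697, 0.143, 0.1878]
ee_rot: [-0.05, 0.999, 0.0, 0.001]
wrist_force: [-1.3, -0.6, -1.8]
grip_width: 0.0089
gripper_force: 59.4
```

```bash
python3 - <<'E'
from plan import *
from h import *
plan([[(.5697,.1392,.20,95.4)]])
a=snap("top","t2");b=snap("scene","s2")
s=bot.read_state(); p=s["eef_pos"]; r=R.from_quat(s["ee_rot"])
# predicted lower edge corners of held plate
L=[p+r.apply([x,0,.0885]) for x in(-.05,.05)]; print(np.round(L,4).tolist(),proj("scene",L).round(1).tolist(),proj("top",L).round(1).tolist())
y=np.array([-.0941,.9956]); x=np.array([.9956,.0941]); c=np.array([.5755,.078])
G=[np.r_[c+a*x+b*y,.085] for b in(.056,.067) for a in(-.05,.05)]; print(proj("scene",G).round(1).tolist())
cv2.imwrite("pics/c2.png",np.vstack([crop(b,285,120,395,255,5)[:,:550]]))
E
```

```text
t 8.2 at [0.5697 0.143  0.1878] phi 95.7 w 0.0089 F [-1.3  -0.62 -1.82] q [-0.57  0.34  0.32  1.75 -0.12  1.07  1.46]
(0.5697, 0.1392, 0.2, 95.4) d [ 0.002 -0.015 -0.049] r [0.001 0.002 0.004] rows 0.3 
--
[[0.6191, 0.1481, 0.0987], [0.5196, 0.1381, 0.0986]] [[347.2, 229.4], [364.7, 199.2]] [[288.9, 182.7], [291.8, 214.2]]
[[361.2, 200.3], [343.6, 230.0], [364.9, 202.0], [347.4, 231.9]]
```

View pics/c2.png

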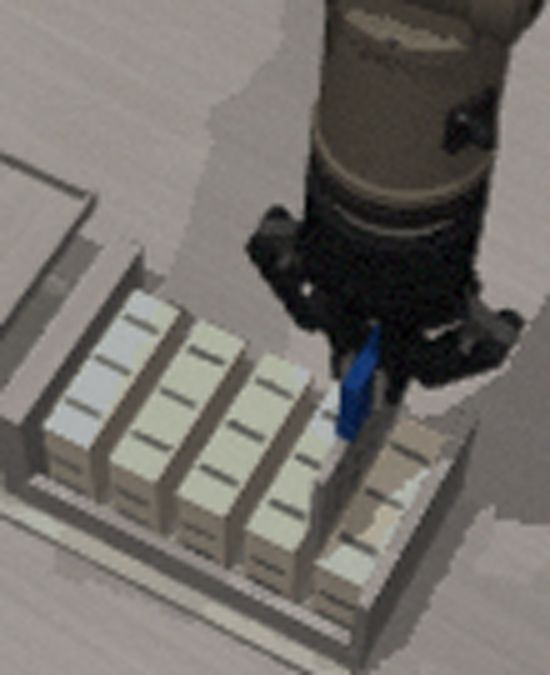

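```bash
python3 - <<'E'
from plan import *
from h import *
for i in range(4):
    s=bot.read_state(); print(s["time_s"],np.round(s["eef_pos"],4),np.round(s["qvel"],3)); snap("top")
plan([[(.5697,.1392,.170,95.4)]])
E
```

```text
8.3 [0.5693 0.143  0.1872] [ 0.001  0.006 -0.002  0.006 -0.    -0.001  0.001]
8.35 [0.5691 0.143  0.1869] [-0.002  0.005 -0.002  0.006  0.001 -0.003  0.001]
8.4 [0.569  0.143  0.1867] [ 0.001  0.003 -0.     0.004  0.001 -0.    -0.001]
8.45 [0.5689 0.143  0.1865] [ 0.001  0.003  0.001  0.001  0.    -0.002 -0.001]
t 8.5 at [0.5689 0.1429 0.1864] phi 95.8 w 0.0091 F [-0.56 -0.3  -1.67] q [-0.57  0.34  0.32  1.75 -0.12  1.07  1.46]
(0.5697, 0.1392, 0.17, 95.4) d [-0.002 -0.015  0.066] r [0.    0.    0.004] rows 0.4 
--
```

>>> servo_tool:
  targets:
    - {"dx": -0.002,"dy": -0.015,"dz": 0.02,"rx": 0,"ry": 0,"rz": 0.004}
    - {"dx": -0.002,"dy": -0.015,"dz": 0.04,"rx": 0,"ry": 0,"rz": 0.004}
    - {"dx": -0.002,"dy": -0.015,"dz": 0.04,"rx": 0,"ry": 0,"rz": 0.004}
    - {"dx": -0.002,"dy": -0.015,"dz": 0.04,"rx": 0,"ry": 0,"rz": 0.004}
    - {"dx": -0.002,"dy": -0.015,"dz": 0.04,"rx": 0,"ry": 0,"rz": 0.004}
    - {"dx": -0.002,"dy": -0.015,"dz": 0.04,"rx": 0,"ry": 0,"rz": 0.004}
    - {"dx": -0.002,"dy": -0.015,"dz": 0.04,"rx": 0,"ry": 0,"rz": 0.004}
    - {"dx": -0.002,"dy": -0.015,"dz": 0.04,"rx": 0,"ry": 0,"rz": 0.004}

```text
time_s: 9.17
eef_pos: [0.5698, 0.1393, 0.1765]
ee_rot: [-0.047, 0.999, 0.0, 0.0]
wrist_force: [-0.0, -0.4, -2.5]
grip_width: 0.0091
gripper_force: 59.6
```

>>> servo_tool:
  targets:
    - {"dx": 0,"dy": 0,"dz": 0.01,"rx": 0,"ry": 0,"rz": 0}
    - {"dx": 0,"dy": 0,"dz": 0.02,"rx": 0,"ry": 0,"rz": 0}
    - {"dx": 0,"dy": 0,"dz": 0.03,"rx": 0,"ry": 0,"rz": 0}
    - {"dx": 0,"dy": 0,"dz": 0.04,"rx": 0,"ry": 0,"rz": 0}
    - {"dx": 0,"dy": 0,"dz": 0.05,"rx": 0,"ry": 0,"rz": 0}
    - {"dx": 0,"dy": 0,"dz": 0.06,"rx": 0,"ry": 0,"rz": 0}
    - {"dx": 0,"dy": 0,"dz": 0.06,"rx": 0,"ry": 0,"rz": 0}
    - {"dx": 0,"dy": 0,"dz": 0.06,"rx": 0,"ry": 0,"rz": 0}

```text
time_s: 9.83
eef_pos: [0.5696, 0.1392, 0.1611]
ee_rot: [-0.047, 0.999, -0.0, -0.0]
wrist_force: [0.3, -0.9, -2.2]
grip_width: 0.0091
gripper_force: 59.6
```

```bash
python3 - <<'E'
from plan import *
from h import *
plan([[(.5697,.1392,.0985,95.4)]])
b=snap("scene","s3")
cv2.imwrite("pics/c3.png",crop(b,300,155,390,245,6))
E
```

```text
t 9.83 at [0.5696 0.1392 0.1611] phi 95.4 w 0.0091 F [ 0.28 -0.93 -2.22] q [-0.56  0.36  0.32  1.78 -0.13  1.02  1.47]
(0.5697, 0.1392, 0.0985, 95.4) d [-0.001  0.     0.25 ] r [-0. -0. -0.] rows 1.5 
--
```

View pics/c3.png

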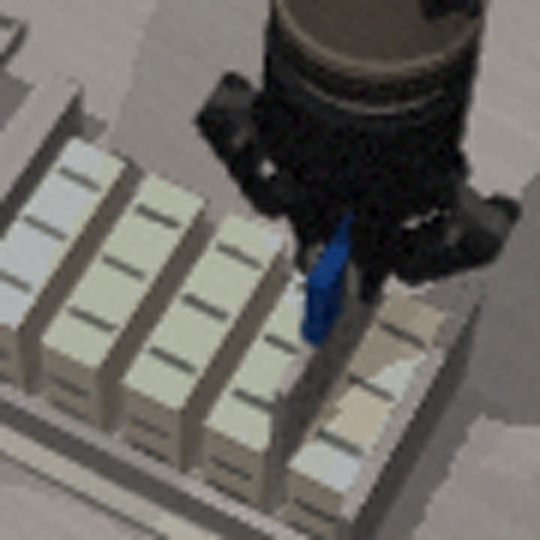

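The plate's edge is inside the gap at crop (285,440) with no contact force, and its front end is flush with the mould fronts. Lowering on.

>>> servo_tool:
  targets:
    - {"dx": 0,"dy": 0,"dz": 0.02,"rx": 0,"ry": 0,"rz": 0}
    - {"dx": 0,"dy": 0,"dz": 0.04,"rx": 0,"ry": 0,"rz": 0}
    - {"dx": 0,"dy": 0,"dz": 0.06,"rx": 0,"ry": 0,"rz": 0}
    - {"dx": 0,"dy": 0,"dz": 0.08,"rx": 0,"ry": 0,"rz": 0}
    - {"dx": 0,"dy": 0,"dz": 0.1,"rx": 0,"ry": 0,"rz": 0}
    - {"dx": 0,"dy": 0,"dz": 0.12,"rx": 0,"ry": 0,"rz": 0}
    - {"dx": 0,"dy": 0,"dz": 0.14,"rx": 0,"ry": 0,"rz": 0}
    - {"dx": 0,"dy": 0,"dz": 0.15,"rx": 0,"ry": 0,"rz": 0}

```text
time_s: 10.55
eef_pos: [0.5693, 0.1391, 0.1228]
ee_rot: [-0.047, 0.999, -0.0, -0.001]
wrist_force: [-0.3, 1.1, -2.0]
grip_width: 0.0096
gripper_force: 59.6
```

>>> servo_tool:
  targets:
    - {"dx": 0,"dy": 0,"dz": 0.02,"rx": 0,"ry": 0,"rz": 0}
    - {"dx": 0,"dy": 0,"dz": 0.04,"rx": 0,"ry": 0,"rz": 0}
    - {"dx": 0,"dy": 0,"dz": 0.06,"rx": 0,"ry": 0,"rz": 0}
    - {"dx": 0,"dy": 0,"dz": 0.08,"rx": 0,"ry": 0,"rz": 0}
    - {"dx": 0,"dy": 0,"dz": 0.09,"rx": 0,"ry": 0,"rz": 0}
    - {"dx": 0,"dy": 0,"dz": 0.1,"rx": 0,"ry": 0,"rz": 0}
    - {"dx": 0,"dy": 0,"dz": 0.1,"rx": 0,"ry": 0,"rz": 0}
    - {"dx": 0,"dy": 0,"dz": 0.1,"rx": 0,"ry": 0,"rz": 0}

```text
time_s: 11.22
eef_pos: [0.5699, 0.1392, 0.0989]
ee_rot: [-0.047, 0.999, 0.0, 0.0]
wrist_force: [-0.3, -0.8, -2.3]
grip_width: 0.0092
gripper_force: 59.6
```

>>> servo_tool:
  targets:
    - {"dx": 0,"dy": 0,"dz": 0.004,"rx": 0,"ry": 0,"rz": 0}
    - {"dx": 0,"dy": 0,"dz": 0.008,"rx": 0,"ry": 0,"rz": 0}
    - {"dx": 0,"dy": 0,"dz": 0.012,"rx": 0,"ry": 0,"rz": 0}
    - {"dx": 0,"dy": 0,"dz": 0.012,"rx": 0,"ry": 0,"rz": 0}
    - {"dx": 0,"dy": 0,"dz": 0.012,"rx": 0,"ry": 0,"rz": 0}
    - {"dx": 0,"dy": 0,"dz": 0.012,"rx": 0,"ry": 0,"rz": 0}
    - {"dx": 0,"dy": 0,"dz": 0.012,"rx": 0,"ry": 0,"rz": 0}
    - {"dx": 0,"dy": 0,"dz": 0.012,"rx": 0,"ry": 0,"rz": 0}

```text
time_s: 11.88
eef_pos: [0.5703, 0.1392, 0.0985]
ee_rot: [-0.047, 0.999, 0.001, 0.0]
wrist_force: [-4.7, -1.6, 13.2]
grip_width: 0.0091
gripper_force: 62.0
```

>>> servo_tool:
  targets:
    - {"dx": 0,"dy": 0,"dz": 0,"rx": 0,"ry": 0,"rz": 0}
    - {"dx": 0,"dy": 0,"dz": 0,"rx": 0,"ry": 0,"rz": 0}
    - {"dx": 0,"dy": 0,"dz": 0,"rx": 0,"ry": 0,"rz": 0}
    - {"dx": 0,"dy": 0,"dz": 0,"rx": 0,"ry": 0,"rz": 0}
    - {"dx": 0,"dy": 0,"dz": 0,"rx": 0,"ry": 0,"rz": 0}
    - {"dx": 0,"dy": 0,"dz": 0,"rx": 0,"ry": 0,"rz": 0}
    - {"dx": 0,"dy": 0,"dz": 0,"rx": 0,"ry": 0,"rz": 0}
    - {"dx": 0,"dy": 0,"dz": 0,"rx": 0,"ry": 0,"rz": 0}
  claw: 0.4

```text
time_s: 12.55
eef_pos: [0.5697, 0.1392, 0.0957]
ee_rot: [-0.047, 0.999, 0.0, -0.0]
wrist_force: [-0.1, 0.0, -0.1]
grip_width: 0.0256
gripper_force: 0.0
```

>>> servo_tool:
  targets:
    - {"dx": 0,"dy": 0,"dz": -0.1,"rx": 0,"ry": 0,"rz": 0}
    - {"dx": 0,"dy": 0,"dz": -0.25,"rx": 0,"ry": 0,"rz": 0}
    - {"dx": 0,"dy": 0,"dz": -0.4,"rx": 0,"ry": 0,"rz": 0}
    - {"dx": 0,"dy": 0,"dz": -0.55,"rx": 0,"ry": 0,"rz": 0}
    - {"dx": 0,"dy": 0,"dz": -0.7,"rx": 0,"ry": 0,"rz": 0}
    - {"dx": 0,"dy": 0,"dz": -0.7,"rx": 0,"ry": 0,"rz": 0}
    - {"dx": 0,"dy": 0,"dz": -0.7,"rx": 0,"ry": 0,"rz": 0}
    - {"dx": 0,"dy": 0,"dz": -0.7,"rx": 0,"ry": 0,"rz": 0}

```text
time_s: 13.22
eef_pos: [0.5693, 0.1392, 0.2704]
ee_rot: [-0.047, 0.999, 0.0, -0.0]
wrist_force: [-0.2, 0.4, -0.6]
grip_width: 0.0256
gripper_force: 0.0
```

```bash
python3 - <<'E'
from plan import *
from h import *
plan([[(.55,0.0,.27,70)],[(.52,-.18,.27,42)],[(.511,-.389,.23,12)],[(.511,-.389,.098,12)]])
snap("scene","s4")
E
```

```text
t 13.22 at [0.5693 0.1392 0.2704] phi 95.4 w 0.0256 F [-0.22  0.39 -0.61] q [-0.58  0.27  0.34  1.65 -0.09  1.24  1.44]
(0.55, 0.0, 0.27, 70) d [ 0.129 -0.547  0.002] r [ 0.    -0.     0.282] rows 3.5 
--
(0.52, -0.18, 0.27, 42) d [-0.133 -0.718  0.   ] r [0.    0.    0.311] rows 4.4 
--
(0.511, -0.389, 0.23, 12) d [-0.597 -0.586  0.16 ] r [0.    0.    0.333] rows 5.1 
--
(0.511, -0.389, 0.098, 12) d [0.    0.    0.528] r [0. 0. 0.] rows 3.2 
--
```

>>> servo_tool:
  targets:
    - {"dx": 0.13,"dy": -0.547,"dz": 0,"rx": 0,"ry": 0,"rz": 0.282}
    - {"dx": 0.13,"dy": -0.547,"dz": 0,"rx": 0,"ry": 0,"rz": 0.282}
    - {"dx": 0.13,"dy": -0.547,"dz": 0,"rx": 0,"ry": 0,"rz": 0.282}
    - {"dx": 0.13,"dy": -0.547,"dz": 0,"rx": 0,"ry": 0,"rz": 0.282}
    - {"dx": 0.13,"dy": -0.547,"dz": 0,"rx": 0,"ry": 0,"rz": 0.282}
    - {"dx": 0.13,"dy": -0.547,"dz": 0,"rx": 0,"ry": 0,"rz": 0.282}
    - {"dx": 0.13,"dy": -0.547,"dz": 0,"rx": 0,"ry": 0,"rz": 0.282}
    - {"dx": 0.13,"dy": -0.547,"dz": 0,"rx": 0,"ry": 0,"rz": 0.282}

```text
time_s: 13.93
eef_pos: [0.5501, 0.0023, 0.2699]
ee_rot: [0.172, 0.985, 0.0, -0.001]
wrist_force: [0.7, 0.3, -0.3]
grip_width: 0.0253
gripper_force: 0.0
```

>>> servo_tool:
  targets:
    - {"dx": -0.133,"dy": -0.718,"dz": 0,"rx": 0,"ry": 0,"rz": 0.311}
    - {"dx": -0.133,"dy": -0.718,"dz": 0,"rx": 0,"ry": 0,"rz": 0.311}
    - {"dx": -0.133,"dy": -0.718,"dz": 0,"rx": 0,"ry": 0,"rz": 0.311}
    - {"dx": -0.133,"dy": -0.718,"dz": 0,"rx": 0,"ry": 0,"rz": 0.311}
    - {"dx": -0.133,"dy": -0.718,"dz": 0,"rx": 0,"ry": 0,"rz": 0.311}
    - {"dx": -0.133,"dy": -0.718,"dz": 0,"rx": 0,"ry": 0,"rz": 0.311}
    - {"dx": -0.133,"dy": -0.718,"dz": 0,"rx": 0,"ry": 0,"rz": 0.311}
    - {"dx": -0.133,"dy": -0.718,"dz": 0,"rx": 0,"ry": 0,"rz": 0.311}

```text
time_s: 14.6
eef_pos: [0.521, -0.1774, 0.2703]
ee_rot: [0.405, 0.914, 0.001, -0.0]
wrist_force: [0.3, 0.4, 0.7]
grip_width: 0.0259
gripper_force: 0.0
```

>>> servo_tool:
  targets:
    - {"dx": -0.597,"dy": -0.586,"dz": 0.16,"rx": 0,"ry": 0,"rz": 0.333}
    - {"dx": -0.597,"dy": -0.586,"dz": 0.16,"rx": 0,"ry": 0,"rz": 0.333}
    - {"dx": -0.597,"dy": -0.586,"dz": 0.16,"rx": 0,"ry": 0,"rz": 0.333}
    - {"dx": -0.597,"dy": -0.586,"dz": 0.16,"rx": 0,"ry": 0,"rz": 0.333}
    - {"dx": -0.597,"dy": -0.586,"dz": 0.16,"rx": 0,"ry": 0,"rz": 0.333}
    - {"dx": -0.597,"dy": -0.586,"dz": 0.16,"rx": 0,"ry": 0,"rz": 0.333}
    - {"dx": -0.597,"dy": -0.586,"dz": 0.16,"rx": 0,"ry": 0,"rz": 0.333}
    - {"dx": -0.597,"dy": -0.586,"dz": 0.16,"rx": 0,"ry": 0,"rz": 0.333}

```text
time_s: 15.27
eef_pos: [0.5127, -0.3866, 0.23]
ee_rot: [0.628, 0.778, 0.001, -0.001]
wrist_force: [0.6, 0.4, -0.1]
grip_width: 0.0256
gripper_force: 0.0
```

```bash
python3 - <<'E'
from plan import *
from h import *
plan([[(.511,-.389,.098,12)]])
b=cv2.imread("pics/s4.png"); c=snap("scene","s5")
cv2.imwrite("pics/c4.png",np.hstack([crop(b,290,165,390,255,4),crop(c,180,70,280,160,4)]))
E
```

```text
t 15.27 at [ 0.5127 -0.3866  0.23  ] phi 12.2 w 0.0256 F [ 0.58  0.4  -0.06] q [ 0.05  0.48  0.76  1.57 -0.35  1.23  1.08]
(0.511, -0.389, 0.098, 12) d [-0.009 -0.009  0.528] r [ 0.    -0.001  0.003] rows 3.2 
--
```

View pics/c4.png

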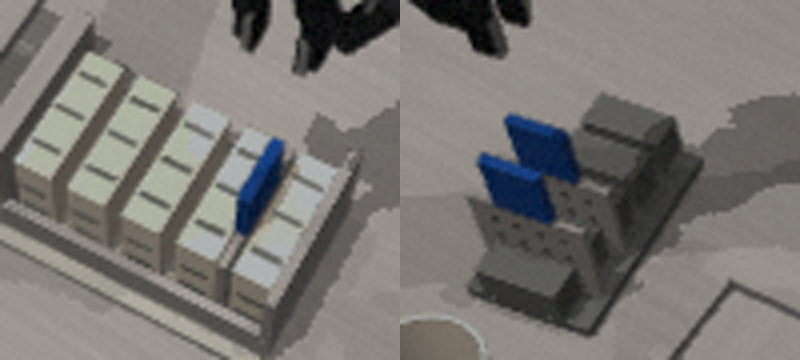

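The first plate is home (grip at crop (260,185), blade level with the mould tops). The other two plates still stand in their slots. Taking the next one.

>>> servo_tool:
  targets:
    - {"dx": 0,"dy": 0,"dz": 0.08,"rx": 0,"ry": 0,"rz": 0}
    - {"dx": 0,"dy": 0,"dz": 0.16,"rx": 0,"ry": 0,"rz": 0}
    - {"dx": 0,"dy": 0,"dz": 0.26,"rx": 0,"ry": 0,"rz": 0}
    - {"dx": 0,"dy": 0,"dz": 0.36,"rx": 0,"ry": 0,"rz": 0}
    - {"dx": 0,"dy": 0,"dz": 0.46,"rx": 0,"ry": 0,"rz": 0}
    - {"dx": 0,"dy": 0,"dz": 0.525,"rx": 0,"ry": 0,"rz": 0}
    - {"dx": 0,"dy": 0,"dz": 0.525,"rx": 0,"ry": 0,"rz": 0}
    - {"dx": 0,"dy": 0,"dz": 0.525,"rx": 0,"ry": 0,"rz": 0}

```text
time_s: 15.98
eef_pos: [0.5137, -0.3855, 0.0999]
ee_rot: [0.627, 0.779, 0.001, 0.0]
wrist_force: [-0.5, -0.7, 0.7]
grip_width: 0.0259
gripper_force: 0.0
```

>>> servo_tool:
  targets:
    - {"dx": 0,"dy": 0,"dz": 0,"rx": 0,"ry": 0,"rz": 0}
    - {"dx": 0,"dy": 0,"dz": 0,"rx": 0,"ry": 0,"rz": 0}
    - {"dx": 0,"dy": 0,"dz": 0,"rx": 0,"ry": 0,"rz": 0}
    - {"dx": 0,"dy": 0,"dz": 0,"rx": 0,"ry": 0,"rz": 0}
    - {"dx": 0,"dy": 0,"dz": 0,"rx": 0,"ry": 0,"rz": 0}
    - {"dx": 0,"dy": 0,"dz": 0,"rx": 0,"ry": 0,"rz": 0}
    - {"dx": 0,"dy": 0,"dz": 0,"rx": 0,"ry": 0,"rz": 0}
    - {"dx": 0,"dy": 0,"dz": 0,"rx": 0,"ry": 0,"rz": 0}
  claw: 1

```text
time_s: 16.65
eef_pos: [0.5114, -0.3873, 0.1]
ee_rot: [0.629, 0.778, 0.001, -0.001]
wrist_force: [-2.1, 4.3, 6.5]
grip_width: 0.0092
gripper_force: 58.5
```

>>> servo_tool:
  targets:
    - {"dx": 0,"dy": 0,"dz": -0.05,"rx": 0,"ry": 0,"rz": 0}
    - {"dx": 0,"dy": 0,"dz": -0.15,"rx": 0,"ry": 0,"rz": 0}
    - {"dx": 0,"dy": 0,"dz": -0.25,"rx": 0,"ry": 0,"rz": 0}
    - {"dx": 0,"dy": 0,"dz": -0.4,"rx": 0,"ry": 0,"rz": 0}
    - {"dx": 0,"dy": 0,"dz": -0.55,"rx": 0,"ry": 0,"rz": 0}
    - {"dx": 0,"dy": 0,"dz": -0.7,"rx": 0,"ry": 0,"rz": 0}
    - {"dx": 0,"dy": 0,"dz": -0.7,"rx": 0,"ry": 0,"rz": 0}
    - {"dx": 0,"dy": 0,"dz": -0.7,"rx": 0,"ry": 0,"rz": 0}

```text
time_s: 17.32
eef_pos: [0.5121, -0.3904, 0.2777]
ee_rot: [0.629, 0.777, 0.0, 0.003]
wrist_force: [0.0, 0.2, -2.0]
grip_width: 0.0091
gripper_force: 58.5
```

```bash
python3 - <<'E'
from plan import *
plan([[(.52,-.2,.27,42)],[(.57,-.03,.27,72)],[(.5774,.0576,.21,95.4)]])
E
```

```text
t 17.32 at [ 0.5121 -0.3904  0.2777] phi 12.0 w 0.0091 F [ 0.04  0.22 -2.05] q [ 0.04  0.45  0.78  1.51 -0.32  1.31  1.06]
(0.52, -0.2, 0.27, 42) d [0.739 0.19  0.028] r [ 0.002  0.004 -0.333] rows 4.6 
--
(0.57, -0.03, 0.27, 72) d [0.372 0.604 0.   ] r [ 0.     0.    -0.333] rows 4.2 
--
(0.5774, 0.0576, 0.21, 95.4) d [0.08  0.342 0.24 ] r [ 0.    0.   -0.26] rows 3.3 
--
```

>>> servo_tool:
  targets:
    - {"dx": 0.739,"dy": 0.19,"dz": 0.03,"rx": 0,"ry": 0.004,"rz": -0.333}
    - {"dx": 0.739,"dy": 0.19,"dz": 0.03,"rx": 0,"ry": 0.004,"rz": -0.333}
    - {"dx": 0.739,"dy": 0.19,"dz": 0.03,"rx": 0,"ry": 0.004,"rz": -0.333}
    - {"dx": 0.739,"dy": 0.19,"dz": 0.03,"rx": 0,"ry": 0.004,"rz": -0.333}
    - {"dx": 0.739,"dy": 0.19,"dz": 0.03,"rx": 0,"ry": 0.004,"rz": -0.333}
    - {"dx": 0.739,"dy": 0.19,"dz": 0.03,"rx": 0,"ry": 0.004,"rz": -0.333}
    - {"dx": 0.739,"dy": 0.19,"dz": 0.03,"rx": 0,"ry": 0.004,"rz": -0.333}
    - {"dx": 0.739,"dy": 0.19,"dz": 0.03,"rx": 0,"ry": 0.004,"rz": -0.333}

```text
time_s: 17.98
eef_pos: [0.5182, -0.1991, 0.2662]
ee_rot: [0.407, 0.913, 0.001, -0.003]
wrist_force: [-0.4, -0.4, -1.5]
grip_width: 0.0092
gripper_force: 58.9
```

>>> servo_tool:
  targets:
    - {"dx": 0.372,"dy": 0.604,"dz": 0,"rx": 0,"ry": 0,"rz": -0.333}
    - {"dx": 0.372,"dy": 0.604,"dz": 0,"rx": 0,"ry": 0,"rz": -0.333}
    - {"dx": 0.372,"dy": 0.604,"dz": 0,"rx": 0,"ry": 0,"rz": -0.333}
    - {"dx": 0.372,"dy": 0.604,"dz": 0,"rx": 0,"ry": 0,"rz": -0.333}
    - {"dx": 0.372,"dy": 0.604,"dz": 0,"rx": 0,"ry": 0,"rz": -0.333}
    - {"dx": 0.372,"dy": 0.604,"dz": 0,"rx": 0,"ry": 0,"rz": -0.333}
    - {"dx": 0.372,"dy": 0.604,"dz": 0,"rx": 0,"ry": 0,"rz": -0.333}
    - {"dx": 0.372,"dy": 0.604,"dz": 0,"rx": 0,"ry": 0,"rz": -0.333}

```text
time_s: 18.65
eef_pos: [0.5686, -0.0313, 0.2675]
ee_rot: [0.159, 0.987, 0.002, -0.002]
wrist_force: [-0.4, -0.1, -1.7]
grip_width: 0.0091
gripper_force: 59.1
```

>>> servo_tool:
  targets:
    - {"dx": 0.085,"dy": 0.342,"dz": 0.1,"rx": 0,"ry": 0,"rz": -0.26}
    - {"dx": 0.085,"dy": 0.342,"dz": 0.1,"rx": 0,"ry": 0,"rz": -0.26}
    - {"dx": 0.085,"dy": 0.342,"dz": 0.1,"rx": 0,"ry": 0,"rz": -0.26}
    - {"dx": 0.085,"dy": 0.342,"dz": 0.24,"rx": 0,"ry": 0,"rz": -0.26}
    - {"dx": 0.085,"dy": 0.342,"dz": 0.24,"rx": 0,"ry": 0,"rz": -0.26}
    - {"dx": 0.085,"dy": 0.342,"dz": 0.24,"rx": 0,"ry": 0,"rz": -0.26}
    - {"dx": 0.085,"dy": 0.342,"dz": 0.24,"rx": 0,"ry": 0,"rz": -0.26}
    - {"dx": 0.085,"dy": 0.342,"dz": 0.24,"rx": 0,"ry": 0,"rz": -0.26}

```text
time_s: 19.32
eef_pos: [0.5763, 0.0582, 0.2101]
ee_rot: [-0.045, 0.999, 0.003, 0.0]
wrist_force: [-0.3, 0.2, -1.8]
grip_width: 0.0092
gripper_force: 59.2
```

>>> servo_tool:
  targets:
    - {"dx": 0,"dy": 0,"dz": 0,"rx": 0,"ry": 0,"rz": 0}
    - {"dx": 0,"dy": 0,"dz": 0,"rx": 0,"ry": 0,"rz": 0}
    - {"dx": 0,"dy": 0,"dz": 0,"rx": 0,"ry": 0,"rz": 0}
    - {"dx": 0,"dy": 0,"dz": 0,"rx": 0,"ry": 0,"rz": 0}
    - {"dx": 0,"dy": 0,"dz": 0,"rx": 0,"ry": 0,"rz": 0}
    - {"dx": 0,"dy": 0,"dz": 0,"rx": 0,"ry": 0,"rz": 0}
    - {"dx": 0,"dy": 0,"dz": 0,"rx": 0,"ry": 0,"rz": 0}
    - {"dx": 0,"dy": 0,"dz": 0,"rx": 0,"ry": 0,"rz": 0}

```text
time_s: 19.98
eef_pos: [0.575, 0.06, 0.2083]
ee_rot: [-0.047, 0.999, 0.003, -0.001]
wrist_force: [0.2, -0.0, -2.1]
grip_width: 0.0097
gripper_force: 59.2
```

```bash
python3 - <<'E'
from plan import *
plan([[(.5762,.0576,.178,95.4)]])
E
```

```text
t 19.98 at [0.575  0.06   0.2083] phi 95.4 w 0.0097 F [ 0.23 -0.01 -2.08] q [-0.47  0.31  0.37  1.75 -0.13  1.11  1.6 ]
(0.5762, 0.0576, 0.178, 95.4) d [-0.004 -0.011  0.121] r [ 0.004 -0.001 -0.   ] rows 0.7 
--
```

>>> servo_tool:
  targets:
    - {"dx": -0.004,"dy": -0.01,"dz": 0.06,"rx": 0.004,"ry": 0,"rz": 0}
    - {"dx": -0.004,"dy": -0.01,"dz": 0.12,"rx": 0.004,"ry": 0,"rz": 0}
    - {"dx": -0.004,"dy": -0.01,"dz": 0.12,"rx": 0.004,"ry": 0,"rz": 0}
    - {"dx": -0.004,"dy": -0.01,"dz": 0.12,"rx": 0.004,"ry": 0,"rz": 0}
    - {"dx": -0.004,"dy": -0.01,"dz": 0.12,"rx": 0.004,"ry": 0,"rz": 0}
    - {"dx": -0.004,"dy": -0.01,"dz": 0.12,"rx": 0.004,"ry": 0,"rz": 0}
    - {"dx": -0.004,"dy": -0.01,"dz": 0.12,"rx": 0.004,"ry": 0,"rz": 0}
    - {"dx": -0.004,"dy": -0.01,"dz": 0.12,"rx": 0.004,"ry": 0,"rz": 0}

```text
time_s: 20.65
eef_pos: [0.5766, 0.0578, 0.179]
ee_rot: [-0.047, 0.999, -0.0, -0.0]
wrist_force: [-0.2, -0.5, -1.7]
grip_width: 0.0093
gripper_force: 59.2
```

```bash
python3 - <<'E'
from plan import *
plan([[(.5762,.0576,.178,95.4)]])
E
```

```text
t 20.65 at [0.5766 0.0578 0.179 ] phi 95.4 w 0.0093 F [-0.23 -0.52 -1.66] q [-0.46  0.34  0.36  1.78 -0.14  1.05  1.61]
(0.5762, 0.0576, 0.178, 95.4) d [ 0.002 -0.001  0.004] r [-0.    -0.001 -0.   ] rows 0.0 
--
```

Aligned. I lower in stages and release only once the force readings are known.

>>> servo_tool:
  targets:
    - {"dx": 0,"dy": 0,"dz": 0.01,"rx": 0,"ry": 0,"rz": 0}
    - {"dx": 0,"dy": 0,"dz": 0.02,"rx": 0,"ry": 0,"rz": 0}
    - {"dx": 0,"dy": 0,"dz": 0.03,"rx": 0,"ry": 0,"rz": 0}
    - {"dx": 0,"dy": 0,"dz": 0.04,"rx": 0,"ry": 0,"rz": 0}
    - {"dx": 0,"dy": 0,"dz": 0.05,"rx": 0,"ry": 0,"rz": 0}
    - {"dx": 0,"dy": 0,"dz": 0.06,"rx": 0,"ry": 0,"rz": 0}
    - {"dx": 0,"dy": 0,"dz": 0.06,"rx": 0,"ry": 0,"rz": 0}
    - {"dx": 0,"dy": 0,"dz": 0.06,"rx": 0,"ry": 0,"rz": 0}

```text
time_s: 21.32
eef_pos: [0.576, 0.0577, 0.1631]
ee_rot: [-0.047, 0.999, -0.0, -0.001]
wrist_force: [-0.4, 0.2, -2.3]
grip_width: 0.0092
gripper_force: 59.2
```

>>> servo_tool:
  targets:
    - {"dx": 0,"dy": 0,"dz": 0.03,"rx": 0,"ry": 0,"rz": 0}
    - {"dx": 0,"dy": 0,"dz": 0.06,"rx": 0,"ry": 0,"rz": 0}
    - {"dx": 0,"dy": 0,"dz": 0.09,"rx": 0,"ry": 0,"rz": 0}
    - {"dx": 0,"dy": 0,"dz": 0.12,"rx": 0,"ry": 0,"rz": 0}
    - {"dx": 0,"dy": 0,"dz": 0.15,"rx": 0,"ry": 0,"rz": 0}
    - {"dx": 0,"dy": 0,"dz": 0.18,"rx": 0,"ry": 0,"rz": 0}
    - {"dx": 0,"dy": 0,"dz": 0.2,"rx": 0,"ry": 0,"rz": 0}
    - {"dx": 0,"dy": 0,"dz": 0.2,"rx": 0,"ry": 0,"rz": 0}

```text
time_s: 21.98
eef_pos: [0.575, 0.0576, 0.1117]
ee_rot: [-0.047, 0.999, -0.0, -0.002]
wrist_force: [-0.4, -1.0, -1.3]
grip_width: 0.0095
gripper_force: 59.3
```

>>> servo_tool:
  targets:
    - {"dx": 0,"dy": 0,"dz": 0.015,"rx": 0,"ry": 0,"rz": 0}
    - {"dx": 0,"dy": 0,"dz": 0.03,"rx": 0,"ry": 0,"rz": 0}
    - {"dx": 0,"dy": 0,"dz": 0.04,"rx": 0,"ry": 0,"rz": 0}
    - {"dx": 0,"dy": 0,"dz": 0.05,"rx": 0,"ry": 0,"rz": 0}
    - {"dx": 0,"dy": 0,"dz": 0.06,"rx": 0,"ry": 0,"rz": 0}
    - {"dx": 0,"dy": 0,"dz": 0.067,"rx": 0,"ry": 0,"rz": 0}
    - {"dx": 0,"dy": 0,"dz": 0.067,"rx": 0,"ry": 0,"rz": 0}
    - {"dx": 0,"dy": 0,"dz": 0.067,"rx": 0,"ry": 0,"rz": 0}

```text
time_s: 22.65
eef_pos: [0.5766, 0.0576, 0.098]
ee_rot: [-0.047, 0.999, -0.0, -0.001]
wrist_force: [-2.4, -0.8, 6.2]
grip_width: 0.0094
gripper_force: 60.4
```

>>> servo_tool:
  targets:
    - {"dx": 0,"dy": 0,"dz": 0,"rx": 0,"ry": 0,"rz": 0}
    - {"dx": 0,"dy": 0,"dz": 0,"rx": 0,"ry": 0,"rz": 0}
    - {"dx": 0,"dy": 0,"dz": 0,"rx": 0,"ry": 0,"rz": 0}
    - {"dx": 0,"dy": 0,"dz": 0,"rx": 0,"ry": 0,"rz": 0}
    - {"dx": 0,"dy": 0,"dz": 0,"rx": 0,"ry": 0,"rz": 0}
    - {"dx": 0,"dy": 0,"dz": 0,"rx": 0,"ry": 0,"rz": 0}
    - {"dx": 0,"dy": 0,"dz": 0,"rx": 0,"ry": 0,"rz": 0}
    - {"dx": 0,"dy": 0,"dz": 0,"rx": 0,"ry": 0,"rz": 0}
  claw: 0.4

```text
time_s: 23.32
eef_pos: [0.576, 0.0577, 0.0965]
ee_rot: [-0.047, 0.999, -0.0, -0.001]
wrist_force: [0.4, 0.4, -0.0]
grip_width: 0.0252
gripper_force: 0.0
```

>>> servo_tool:
  targets:
    - {"dx": 0,"dy": 0,"dz": -0.1,"rx": 0,"ry": 0,"rz": 0}
    - {"dx": 0,"dy": 0,"dz": -0.25,"rx": 0,"ry": 0,"rz": 0}
    - {"dx": 0,"dy": 0,"dz": -0.4,"rx": 0,"ry": 0,"rz": 0}
    - {"dx": 0,"dy": 0,"dz": -0.55,"rx": 0,"ry": 0,"rz": 0}
    - {"dx": 0,"dy": 0,"dz": -0.7,"rx": 0,"ry": 0,"rz": 0}
    - {"dx": 0,"dy": 0,"dz": -0.7,"rx": 0,"ry": 0,"rz": 0}
    - {"dx": 0,"dy": 0,"dz": -0.7,"rx": 0,"ry": 0,"rz": 0}
    - {"dx": 0,"dy": 0,"dz": -0.7,"rx": 0,"ry": 0,"rz": 0}

```text
time_s: 23.98
eef_pos: [0.576, 0.0578, 0.2712]
ee_rot: [-0.047, 0.999, -0.0, -0.001]
wrist_force: [0.2, 0.4, -0.3]
grip_width: 0.0257
gripper_force: 0.0
```

```bash
python3 - <<'E'
from plan import *
plan([[(.56,-.08,.27,65)],[(.55,-.23,.27,38)],[(.55,-.378,.23,12)]])
E
```

```text
t 23.98 at [0.576  0.0578 0.2712] phi 95.4 w 0.0257 F [ 0.16  0.36 -0.35] q [-0.48  0.26  0.38  1.66 -0.1   1.24  1.58]
(0.56, -0.08, 0.27, 65) d [ 0.115 -0.543  0.005] r [-0.001 -0.002  0.338] rows 4.2 
--
(0.55, -0.23, 0.27, 38) d [-0.217 -0.561  0.   ] r [0.  0.  0.3] rows 3.8 
--
(0.55, -0.378, 0.23, 12) d [-0.467 -0.364  0.16 ] r [0.    0.    0.289] rows 3.7 
--
```

>>> servo_tool:
  targets:
    - {"dx": 0.115,"dy": -0.543,"dz": 0,"rx": 0,"ry": 0,"rz": 0.338}
    - {"dx": 0.115,"dy": -0.543,"dz": 0,"rx": 0,"ry": 0,"rz": 0.338}
    - {"dx": 0.115,"dy": -0.543,"dz": 0,"rx": 0,"ry": 0,"rz": 0.338}
    - {"dx": 0.115,"dy": -0.543,"dz": 0,"rx": 0,"ry": 0,"rz": 0.338}
    - {"dx": 0.115,"dy": -0.543,"dz": 0,"rx": 0,"ry": 0,"rz": 0.338}
    - {"dx": 0.115,"dy": -0.543,"dz": 0,"rx": 0,"ry": 0,"rz": 0.338}
    - {"dx": 0.115,"dy": -0.543,"dz": 0,"rx": 0,"ry": 0,"rz": 0.338}
    - {"dx": 0.115,"dy": -0.543,"dz": 0,"rx": 0,"ry": 0,"rz": 0.338}

```text
time_s: 24.65
eef_pos: [0.5602, -0.0786, 0.2705]
ee_rot: [0.215, 0.977, -0.001, -0.002]
wrist_force: [0.1, -0.0, 0.0]
grip_width: 0.0258
gripper_force: 0.0
```

>>> servo_tool:
  targets:
    - {"dx": -0.217,"dy": -0.561,"dz": 0,"rx": 0,"ry": 0,"rz": 0.3}
    - {"dx": -0.217,"dy": -0.561,"dz": 0,"rx": 0,"ry": 0,"rz": 0.3}
    - {"dx": -0.217,"dy": -0.561,"dz": 0,"rx": 0,"ry": 0,"rz": 0.3}
    - {"dx": -0.217,"dy": -0.561,"dz": 0,"rx": 0,"ry": 0,"rz": 0.3}
    - {"dx": -0.217,"dy": -0.561,"dz": 0,"rx": 0,"ry": 0,"rz": 0.3}
    - {"dx": -0.217,"dy": -0.561,"dz": 0,"rx": 0,"ry": 0,"rz": 0.3}
    - {"dx": -0.217,"dy": -0.561,"dz": 0,"rx": 0,"ry": 0,"rz": 0.3}
    - {"dx": -0.217,"dy": -0.561,"dz": 0,"rx": 0,"ry": 0,"rz": 0.3}

```text
time_s: 25.32
eef_pos: [0.5511, -0.2274, 0.2713]
ee_rot: [0.437, 0.9, -0.0, -0.001]
wrist_force: [0.0, -0.1, -0.2]
grip_width: 0.0254
gripper_force: 0.0
```

>>> servo_tool:
  targets:
    - {"dx": -0.467,"dy": -0.364,"dz": 0.16,"rx": 0,"ry": 0,"rz": 0.289}
    - {"dx": -0.467,"dy": -0.364,"dz": 0.16,"rx": 0,"ry": 0,"rz": 0.289}
    - {"dx": -0.467,"dy": -0.364,"dz": 0.16,"rx": 0,"ry": 0,"rz": 0.289}
    - {"dx": -0.467,"dy": -0.364,"dz": 0.16,"rx": 0,"ry": 0,"rz": 0.289}
    - {"dx": -0.467,"dy": -0.364,"dz": 0.16,"rx": 0,"ry": 0,"rz": 0.289}
    - {"dx": -0.467,"dy": -0.364,"dz": 0.16,"rx": 0,"ry": 0,"rz": 0.289}
    - {"dx": -0.467,"dy": -0.364,"dz": 0.16,"rx": 0,"ry": 0,"rz": 0.289}
    - {"dx": -0.467,"dy": -0.364,"dz": 0.16,"rx": 0,"ry": 0,"rz": 0.289}

```text
time_s: 25.98
eef_pos: [0.5519, -0.3755, 0.232]
ee_rot: [0.628, 0.778, 0.0, -0.001]
wrist_force: [-0.2, -0.1, -1.0]
grip_width: 0.0252
gripper_force: 0.0
```

```bash
python3 - <<'E'
from plan import *
plan([[(.55,-.378,.098,12)]])
E
```

```text
t 25.98 at [ 0.5519 -0.3755  0.232 ] phi 12.2 w 0.0252 F [-0.18 -0.05 -1.01] q [ 0.03  0.53  0.75  1.5  -0.37  1.26  1.04]
(0.55, -0.378, 0.098, 12) d [-0.009 -0.009  0.536] r [-0.001 -0.001  0.002] rows 3.2 
--
```

>>> servo_tool:
  targets:
    - {"dx": -0.005,"dy": -0.004,"dz": 0.08,"rx": 0,"ry": 0,"rz": 0}
    - {"dx": -0.005,"dy": -0.004,"dz": 0.16,"rx": 0,"ry": 0,"rz": 0}
    - {"dx": -0.005,"dy": -0.004,"dz": 0.26,"rx": 0,"ry": 0,"rz": 0}
    - {"dx": -0.005,"dy": -0.004,"dz": 0.36,"rx": 0,"ry": 0,"rz": 0}
    - {"dx": -0.005,"dy": -0.004,"dz": 0.46,"rx": 0,"ry": 0,"rz": 0}
    - {"dx": -0.005,"dy": -0.004,"dz": 0.53,"rx": 0,"ry": 0,"rz": 0}
    - {"dx": -0.005,"dy": -0.004,"dz": 0.53,"rx": 0,"ry": 0,"rz": 0}
    - {"dx": -0.005,"dy": -0.004,"dz": 0.53,"rx": 0,"ry": 0,"rz": 0}

```text
time_s: 26.65
eef_pos: [0.5501, -0.3776, 0.0993]
ee_rot: [0.628, 0.778, -0.0, -0.001]
wrist_force: [0.2, -0.2, 0.8]
grip_width: 0.0253
gripper_force: 0.0
```

>>> servo_tool:
  targets:
    - {"dx": 0,"dy": 0,"dz": 0,"rx": 0,"ry": 0,"rz": 0}
    - {"dx": 0,"dy": 0,"dz": 0,"rx": 0,"ry": 0,"rz": 0}
    - {"dx": 0,"dy": 0,"dz": 0,"rx": 0,"ry": 0,"rz": 0}
    - {"dx": 0,"dy": 0,"dz": 0,"rx": 0,"ry": 0,"rz": 0}
    - {"dx": 0,"dy": 0,"dz": 0,"rx": 0,"ry": 0,"rz": 0}
    - {"dx": 0,"dy": 0,"dz": 0,"rx": 0,"ry": 0,"rz": 0}
    - {"dx": 0,"dy": 0,"dz": 0,"rx": 0,"ry": 0,"rz": 0}
    - {"dx": 0,"dy": 0,"dz": 0,"rx": 0,"ry": 0,"rz": 0}
  claw: 1

```text
time_s: 27.32
eef_pos: [0.5505, -0.3801, 0.1015]
ee_rot: [0.629, 0.777, -0.0, 0.001]
wrist_force: [-0.0, 2.9, 6.7]
grip_width: 0.009
gripper_force: 59.4
```

>>> servo_tool:
  targets:
    - {"dx": 0,"dy": 0,"dz": -0.05,"rx": 0,"ry": 0,"rz": 0}
    - {"dx": 0,"dy": 0,"dz": -0.15,"rx": 0,"ry": 0,"rz": 0}
    - {"dx": 0,"dy": 0,"dz": -0.25,"rx": 0,"ry": 0,"rz": 0}
    - {"dx": 0,"dy": 0,"dz": -0.4,"rx": 0,"ry": 0,"rz": 0}
    - {"dx": 0,"dy": 0,"dz": -0.55,"rx": 0,"ry": 0,"rz": 0}
    - {"dx": 0,"dy": 0,"dz": -0.7,"rx": 0,"ry": 0,"rz": 0}
    - {"dx": 0,"dy": 0,"dz": -0.7,"rx": 0,"ry": 0,"rz": 0}
    - {"dx": 0,"dy": 0,"dz": -0.7,"rx": 0,"ry": 0,"rz": 0}

```text
time_s: 27.98
eef_pos: [0.5501, -0.381, 0.2779]
ee_rot: [0.63, 0.777, -0.001, 0.002]
wrist_force: [-0.6, 0.9, -2.6]
grip_width: 0.0093
gripper_force: 59.1
```

```bash
python3 - <<'E'
from plan import *
plan([[(.56,-.22,.27,42)],[(.58,-.07,.27,72)],[(.581,.0168,.21,95.4)]])
E
```

```text
t 27.98 at [ 0.5501 -0.381   0.2779] phi 11.9 w 0.0093 F [-0.61  0.89 -2.65] q [ 0.03  0.5   0.77  1.44 -0.35  1.34  1.03]
(0.56, -0.22, 0.27, 42) d [0.622 0.172 0.029] r [ 0.     0.003 -0.334] rows 4.2 
--
(0.58, -0.07, 0.27, 72) d [0.392 0.461 0.   ] r [ 0.     0.    -0.333] rows 4.2 
--
(0.581, 0.0168, 0.21, 95.4) d [0.103 0.331 0.24 ] r [ 0.    0.   -0.26] rows 3.3 
--
```

>>> servo_tool:
  targets:
    - {"dx": 0.622,"dy": 0.172,"dz": 0.03,"rx": 0,"ry": 0.003,"rz": -0.334}
    - {"dx": 0.622,"dy": 0.172,"dz": 0.03,"rx": 0,"ry": 0.003,"rz": -0.334}
    - {"dx": 0.622,"dy": 0.172,"dz": 0.03,"rx": 0,"ry": 0.003,"rz": -0.334}
    - {"dx": 0.622,"dy": 0.172,"dz": 0.03,"rx": 0,"ry": 0.003,"rz": -0.334}
    - {"dx": 0.622,"dy": 0.172,"dz": 0.03,"rx": 0,"ry": 0.003,"rz": -0.334}
    - {"dx": 0.622,"dy": 0.172,"dz": 0.03,"rx": 0,"ry": 0.003,"rz": -0.334}
    - {"dx": 0.622,"dy": 0.172,"dz": 0.03,"rx": 0,"ry": 0.003,"rz": -0.334}
    - {"dx": 0.622,"dy": 0.172,"dz": 0.03,"rx": 0,"ry": 0.003,"rz": -0.334}

```text
time_s: 28.65
eef_pos: [0.5584, -0.2202, 0.2661]
ee_rot: [0.408, 0.913, -0.0, -0.003]
wrist_force: [-0.6, -0.0, -1.6]
grip_width: 0.0092
gripper_force: 59.2
```

>>> servo_tool:
  targets:
    - {"dx": 0.392,"dy": 0.461,"dz": 0,"rx": 0,"ry": 0,"rz": -0.333}
    - {"dx": 0.392,"dy": 0.461,"dz": 0,"rx": 0,"ry": 0,"rz": -0.333}
    - {"dx": 0.392,"dy": 0.461,"dz": 0,"rx": 0,"ry": 0,"rz": -0.333}
    - {"dx": 0.392,"dy": 0.461,"dz": 0,"rx": 0,"ry": 0,"rz": -0.333}
    - {"dx": 0.392,"dy": 0.461,"dz": 0,"rx": 0,"ry": 0,"rz": -0.333}
    - {"dx": 0.392,"dy": 0.461,"dz": 0,"rx": 0,"ry": 0,"rz": -0.333}
    - {"dx": 0.392,"dy": 0.461,"dz": 0,"rx": 0,"ry": 0,"rz": -0.333}
    - {"dx": 0.392,"dy": 0.461,"dz": 0,"rx": 0,"ry": 0,"rz": -0.333}

```text
time_s: 29.32
eef_pos: [0.5791, -0.0718, 0.2672]
ee_rot: [0.159, 0.987, 0.001, -0.002]
wrist_force: [-0.0, 1.1, -2.5]
grip_width: 0.0093
gripper_force: 59.3
```

>>> servo_tool:
  targets:
    - {"dx": 0.1,"dy": 0.325,"dz": 0,"rx": 0,"ry": 0,"rz": -0.26}
    - {"dx": 0.1,"dy": 0.325,"dz": 0,"rx": 0,"ry": 0,"rz": -0.26}
    - {"dx": 0.1,"dy": 0.325,"dz": 0.1,"rx": 0,"ry": 0,"rz": -0.26}
    - {"dx": 0.1,"dy": 0.325,"dz": 0.24,"rx": 0,"ry": 0,"rz": -0.26}
    - {"dx": 0.1,"dy": 0.325,"dz": 0.24,"rx": 0,"ry": 0,"rz": -0.26}
    - {"dx": 0.1,"dy": 0.325,"dz": 0.24,"rx": 0,"ry": 0,"rz": -0.26}
    - {"dx": 0.1,"dy": 0.325,"dz": 0.24,"rx": 0,"ry": 0,"rz": -0.26}
    - {"dx": 0.1,"dy": 0.325,"dz": 0.24,"rx": 0,"ry": 0,"rz": -0.26}

```text
time_s: 29.98
eef_pos: [0.5822, 0.0151, 0.2098]
ee_rot: [-0.045, 0.999, 0.002, -0.0]
wrist_force: [-0.6, 0.4, -1.3]
grip_width: 0.0089
gripper_force: 59.4
```

>>> servo_tool:
  targets:
    - {"dx": 0,"dy": 0,"dz": 0,"rx": 0,"ry": 0,"rz": 0}
    - {"dx": 0,"dy": 0,"dz": 0,"rx": 0,"ry": 0,"rz": 0}
    - {"dx": 0,"dy": 0,"dz": 0,"rx": 0,"ry": 0,"rz": 0}
    - {"dx": 0,"dy": 0,"dz": 0,"rx": 0,"ry": 0,"rz": 0}
    - {"dx": 0,"dy": 0,"dz": 0,"rx": 0,"ry": 0,"rz": 0}
    - {"dx": 0,"dy": 0,"dz": 0,"rx": 0,"ry": 0,"rz": 0}
    - {"dx": 0,"dy": 0,"dz": 0,"rx": 0,"ry": 0,"rz": 0}
    - {"dx": 0,"dy": 0,"dz": 0,"rx": 0,"ry": 0,"rz": 0}

```text
time_s: 30.65
eef_pos: [0.5806, 0.0167, 0.2075]
ee_rot: [-0.047, 0.999, 0.002, -0.002]
wrist_force: [-0.4, -0.2, -1.9]
grip_width: 0.0093
gripper_force: 59.4
```

```bash
python3 - <<'E'
from plan import *
plan([[(.5825,.0168,.178,95.4)]])
E
```

```text
t 30.65 at [0.5806 0.0167 0.2075] phi 95.4 w 0.0093 F [-0.37 -0.18 -1.9 ] q [-0.42  0.32  0.4   1.74 -0.14  1.12  1.69]
(0.5825, 0.0168, 0.178, 95.4) d [-0.008 -0.001  0.118] r [ 0.002 -0.003 -0.   ] rows 0.7 
--
```

>>> servo_tool:
  targets:
    - {"dx": -0.006,"dy": 0,"dz": 0.06,"rx": 0.002,"ry": -0.002,"rz": 0}
    - {"dx": -0.006,"dy": 0,"dz": 0.12,"rx": 0.002,"ry": -0.002,"rz": 0}
    - {"dx": -0.006,"dy": 0,"dz": 0.12,"rx": 0.002,"ry": -0.002,"rz": 0}
    - {"dx": -0.006,"dy": 0,"dz": 0.12,"rx": 0.002,"ry": -0.002,"rz": 0}
    - {"dx": -0.006,"dy": 0,"dz": 0.12,"rx": 0.002,"ry": -0.002,"rz": 0}
    - {"dx": -0.006,"dy": 0,"dz": 0.12,"rx": 0.002,"ry": -0.002,"rz": 0}
    - {"dx": -0.006,"dy": 0,"dz": 0.12,"rx": 0.002,"ry": -0.002,"rz": 0}
    - {"dx": -0.006,"dy": 0,"dz": 0.12,"rx": 0.002,"ry": -0.002,"rz": 0}

```text
time_s: 31.32
eef_pos: [0.5824, 0.0169, 0.1782]
ee_rot: [-0.047, 0.999, 0.0, 0.0]
wrist_force: [-0.8, 0.7, -2.3]
grip_width: 0.0094
gripper_force: 59.4
```

>>> servo_tool:
  targets:
    - {"dx": 0,"dy": 0,"dz": 0.01,"rx": 0,"ry": 0,"rz": 0}
    - {"dx": 0,"dy": 0,"dz": 0.02,"rx": 0,"ry": 0,"rz": 0}
    - {"dx": 0,"dy": 0,"dz": 0.03,"rx": 0,"ry": 0,"rz": 0}
    - {"dx": 0,"dy": 0,"dz": 0.04,"rx": 0,"ry": 0,"rz": 0}
    - {"dx": 0,"dy": 0,"dz": 0.05,"rx": 0,"ry": 0,"rz": 0}
    - {"dx": 0,"dy": 0,"dz": 0.06,"rx": 0,"ry": 0,"rz": 0}
    - {"dx": 0,"dy": 0,"dz": 0.06,"rx": 0,"ry": 0,"rz": 0}
    - {"dx": 0,"dy": 0,"dz": 0.06,"rx": 0,"ry": 0,"rz": 0}

```text
time_s: 31.98
eef_pos: [0.5819, 0.0169, 0.1623]
ee_rot: [-0.047, 0.999, 0.0, -0.001]
wrist_force: [0.3, 0.1, -1.7]
grip_width: 0.0095
gripper_force: 59.4
```

>>> servo_tool:
  targets:
    - {"dx": 0,"dy": 0,"dz": 0.03,"rx": 0,"ry": 0,"rz": 0}
    - {"dx": 0,"dy": 0,"dz": 0.06,"rx": 0,"ry": 0,"rz": 0}
    - {"dx": 0,"dy": 0,"dz": 0.09,"rx": 0,"ry": 0,"rz": 0}
    - {"dx": 0,"dy": 0,"dz": 0.12,"rx": 0,"ry": 0,"rz": 0}
    - {"dx": 0,"dy": 0,"dz": 0.15,"rx": 0,"ry": 0,"rz": 0}
    - {"dx": 0,"dy": 0,"dz": 0.18,"rx": 0,"ry": 0,"rz": 0}
    - {"dx": 0,"dy": 0,"dz": 0.2,"rx": 0,"ry": 0,"rz": 0}
    - {"dx": 0,"dy": 0,"dz": 0.2,"rx": 0,"ry": 0,"rz": 0}

```text
time_s: 32.65
eef_pos: [0.5809, 0.017, 0.1109]
ee_rot: [-0.047, 0.999, 0.0, -0.002]
wrist_force: [0.6, -0.3, -1.4]
grip_width: 0.0093
gripper_force: 59.5
```

>>> servo_tool:
  targets:
    - {"dx": 0,"dy": 0,"dz": 0.015,"rx": 0,"ry": 0,"rz": 0}
    - {"dx": 0,"dy": 0,"dz": 0.03,"rx": 0,"ry": 0,"rz": 0}
    - {"dx": 0,"dy": 0,"dz": 0.04,"rx": 0,"ry": 0,"rz": 0}
    - {"dx": 0,"dy": 0,"dz": 0.05,"rx": 0,"ry": 0,"rz": 0}
    - {"dx": 0,"dy": 0,"dz": 0.06,"rx": 0,"ry": 0,"rz": 0}
    - {"dx": 0,"dy": 0,"dz": 0.064,"rx": 0,"ry": 0,"rz": 0}
    - {"dx": 0,"dy": 0,"dz": 0.064,"rx": 0,"ry": 0,"rz": 0}
    - {"dx": 0,"dy": 0,"dz": 0.064,"rx": 0,"ry": 0,"rz": 0}

```text
time_s: 33.32
eef_pos: [0.5822, 0.0168, 0.0995]
ee_rot: [-0.047, 0.999, 0.001, -0.0]
wrist_force: [-7.5, -0.2, 16.0]
grip_width: 0.0093
gripper_force: 62.4
```

>>> servo_tool:
  targets:
    - {"dx": 0,"dy": 0,"dz": 0,"rx": 0,"ry": 0,"rz": 0}
    - {"dx": 0,"dy": 0,"dz": 0,"rx": 0,"ry": 0,"rz": 0}
    - {"dx": 0,"dy": 0,"dz": 0,"rx": 0,"ry": 0,"rz": 0}
    - {"dx": 0,"dy": 0,"dz": 0,"rx": 0,"ry": 0,"rz": 0}
    - {"dx": 0,"dy": 0,"dz": 0,"rx": 0,"ry": 0,"rz": 0}
    - {"dx": 0,"dy": 0,"dz": 0,"rx": 0,"ry": 0,"rz": 0}
    - {"dx": 0,"dy": 0,"dz": 0,"rx": 0,"ry": 0,"rz": 0}
    - {"dx": 0,"dy": 0,"dz": 0,"rx": 0,"ry": 0,"rz": 0}
  claw: 0.4

```text
time_s: 33.98
eef_pos: [0.5819, 0.017, 0.0964]
ee_rot: [-0.047, 0.999, 0.0, -0.001]
wrist_force: [0.8, -0.1, -0.3]
grip_width: 0.0254
gripper_force: 0.0
```

>>> servo_tool:
  targets:
    - {"dx": 0,"dy": 0,"dz": -0.1,"rx": 0,"ry": 0,"rz": 0}
    - {"dx": 0,"dy": 0,"dz": -0.25,"rx": 0,"ry": 0,"rz": 0}
    - {"dx": 0,"dy": 0,"dz": -0.4,"rx": 0,"ry": 0,"rz": 0}
    - {"dx": 0,"dy": 0,"dz": -0.55,"rx": 0,"ry": 0,"rz": 0}
    - {"dx": 0,"dy": 0,"dz": -0.7,"rx": 0,"ry": 0,"rz": 0}
    - {"dx": 0,"dy": 0,"dz": -0.7,"rx": 0,"ry": 0,"rz": 0}
    - {"dx": 0,"dy": 0,"dz": -0.7,"rx": 0,"ry": 0,"rz": 0}
    - {"dx": 0,"dy": 0,"dz": -0.7,"rx": 0,"ry": 0,"rz": 0}

```text
time_s: 34.65
eef_pos: [0.5817, 0.0169, 0.271]
ee_rot: [-0.047, 0.999, 0.0, -0.001]
wrist_force: [1.2, 0.4, -1.4]
grip_width: 0.0258
gripper_force: 0.0
```

```bash
python3 - <<'E'
from plan import *
from h import *
plan([[(.52,.17,.25,95.4)],[(.4692,.3292,.15,95.4)]])
snap("top","t6"); b=snap("scene","s6")
cv2.imwrite("pics/c6.png",np.hstack([crop(b,230,140,400,265,2.8),crop(b,400,215,500,340,2.8)]))
E
```

```text
t 34.65 at [0.5817 0.0169 0.271 ] phi 95.4 w 0.0258 F [ 1.16  0.39 -1.45] q [-0.43  0.27  0.41  1.66 -0.11  1.24  1.67]
(0.52, 0.17, 0.25, 95.4) d [0.188 0.633 0.085] r [ 0.001 -0.001 -0.   ] rows 4.0 
--
(0.4692, 0.3292, 0.15, 95.4) d [0.142 0.653 0.4  ] r [0. 0. 0.] rows 4.7 
--
```

View pics/c6.png

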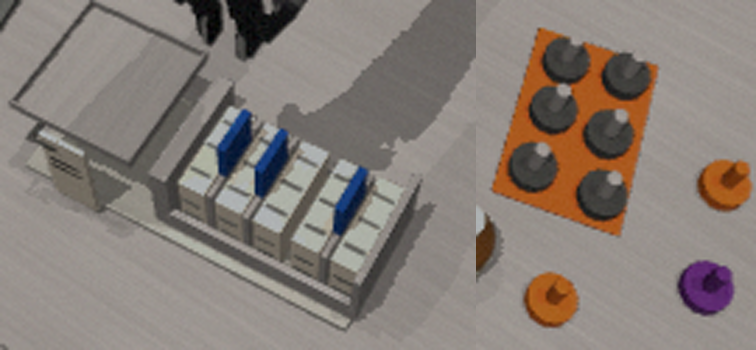

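All three plates are home and upright (grips at crop (235,140), (270,162), (350,200)), the pan is empty, and the six weights have not moved. Now the first weight.

>>> servo_tool:
  targets:
    - {"dx": 0.188,"dy": 0.633,"dz": 0.08,"rx": 0,"ry": 0,"rz": 0}
    - {"dx": 0.188,"dy": 0.633,"dz": 0.08,"rx": 0,"ry": 0,"rz": 0}
    - {"dx": 0.188,"dy": 0.633,"dz": 0.08,"rx": 0,"ry": 0,"rz": 0}
    - {"dx": 0.188,"dy": 0.633,"dz": 0.08,"rx": 0,"ry": 0,"rz": 0}
    - {"dx": 0.188,"dy": 0.633,"dz": 0.08,"rx": 0,"ry": 0,"rz": 0}
    - {"dx": 0.188,"dy": 0.633,"dz": 0.08,"rx": 0,"ry": 0,"rz": 0}
    - {"dx": 0.188,"dy": 0.633,"dz": 0.08,"rx": 0,"ry": 0,"rz": 0}
    - {"dx": 0.188,"dy": 0.633,"dz": 0.08,"rx": 0,"ry": 0,"rz": 0}

```text
time_s: 35.42
eef_pos: [0.5207, 0.1682, 0.251]
ee_rot: [-0.046, 0.999, -0.0, -0.001]
wrist_force: [0.0, -0.6, -0.4]
grip_width: 0.0257
gripper_force: 0.0
```

>>> servo_tool:
  targets:
    - {"dx": 0.137,"dy": 0.652,"dz": 0.5,"rx": 0,"ry": 0,"rz": 0}
    - {"dx": 0.137,"dy": 0.652,"dz": 0.5,"rx": 0,"ry": 0,"rz": 0}
    - {"dx": 0.137,"dy": 0.652,"dz": 0.5,"rx": 0,"ry": 0,"rz": 0}
    - {"dx": 0.137,"dy": 0.652,"dz": 0.5,"rx": 0,"ry": 0,"rz": 0}
    - {"dx": 0.137,"dy": 0.652,"dz": 0.5,"rx": 0,"ry": 0,"rz": 0}
    - {"dx": 0.137,"dy": 0.652,"dz": 0.5,"rx": 0,"ry": 0,"rz": 0}
    - {"dx": 0.137,"dy": 0.652,"dz": 0.5,"rx": 0,"ry": 0,"rz": 0}
    - {"dx": 0.137,"dy": 0.652,"dz": 0.5,"rx": 0,"ry": 0,"rz": 0}

```text
time_s: 36.08
eef_pos: [0.4722, 0.3274, 0.1267]
ee_rot: [-0.046, 0.999, -0.0, -0.0]
wrist_force: [0.1, -0.5, 0.4]
grip_width: 0.0259
gripper_force: 0.0
```

```bash
python3 - <<'E'
from plan import *
plan([[(.4705,.329,.030,95.4)]])
E
```

```text
t 36.08 at [0.4722 0.3274 0.1267] phi 95.2 w 0.0259 F [ 0.12 -0.53  0.39] q [-0.86  0.37  0.22  1.84 -0.1   0.94  1.07]
(0.4705, 0.329, 0.03, 95.4) d [0.006 0.007 0.387] r [-0.    -0.    -0.002] rows 2.3 
--
```

>>> servo_tool:
  targets:
    - {"dx": 0.003,"dy": 0.003,"dz": 0.08,"rx": 0,"ry": 0,"rz": 0}
    - {"dx": 0.003,"dy": 0.003,"dz": 0.16,"rx": 0,"ry": 0,"rz": 0}
    - {"dx": 0.003,"dy": 0.003,"dz": 0.24,"rx": 0,"ry": 0,"rz": 0}
    - {"dx": 0.003,"dy": 0.003,"dz": 0.32,"rx": 0,"ry": 0,"rz": 0}
    - {"dx": 0.003,"dy": 0.003,"dz": 0.38,"rx": 0,"ry": 0,"rz": 0}
    - {"dx": 0.003,"dy": 0.003,"dz": 0.38,"rx": 0,"ry": 0,"rz": 0}
    - {"dx": 0.003,"dy": 0.003,"dz": 0.38,"rx": 0,"ry": 0,"rz": 0}
    - {"dx": 0.003,"dy": 0.003,"dz": 0.38,"rx": 0,"ry": 0,"rz": 0}

```text
time_s: 36.75
eef_pos: [0.472, 0.3293, 0.0335]
ee_rot: [-0.046, 0.999, 0.001, 0.001]
wrist_force: [0.8, 0.2, -0.1]
grip_width: 0.0251
gripper_force: 0.0
```

>>> servo_tool:
  targets:
    - {"dx": 0,"dy": 0,"dz": 0,"rx": 0,"ry": 0,"rz": 0}
    - {"dx": 0,"dy": 0,"dz": 0,"rx": 0,"ry": 0,"rz": 0}
    - {"dx": 0,"dy": 0,"dz": 0,"rx": 0,"ry": 0,"rz": 0}
    - {"dx": 0,"dy": 0,"dz": 0,"rx": 0,"ry": 0,"rz": 0}
    - {"dx": 0,"dy": 0,"dz": 0,"rx": 0,"ry": 0,"rz": 0}
    - {"dx": 0,"dy": 0,"dz": 0,"rx": 0,"ry": 0,"rz": 0}
    - {"dx": 0,"dy": 0,"dz": 0,"rx": 0,"ry": 0,"rz": 0}
    - {"dx": 0,"dy": 0,"dz": 0,"rx": 0,"ry": 0,"rz": 0}
  claw: 1

```text
time_s: 37.42
eef_pos: [0.4718, 0.33, 0.0337]
ee_rot: [-0.047, 0.999, 0.001, 0.001]
wrist_force: [0.6, -1.6, 6.6]
grip_width: 0.0121
gripper_force: 58.7
```

>>> servo_tool:
  targets:
    - {"dx": 0,"dy": 0,"dz": -0.1,"rx": 0,"ry": 0,"rz": 0}
    - {"dx": 0,"dy": 0,"dz": -0.25,"rx": 0,"ry": 0,"rz": 0}
    - {"dx": 0,"dy": 0,"dz": -0.4,"rx": 0,"ry": 0,"rz": 0}
    - {"dx": 0,"dy": 0,"dz": -0.55,"rx": 0,"ry": 0,"rz": 0}
    - {"dx": 0,"dy": 0,"dz": -0.7,"rx": 0,"ry": 0,"rz": 0}
    - {"dx": 0,"dy": 0,"dz": -0.85,"rx": 0,"ry": 0,"rz": 0}
    - {"dx": 0,"dy": 0,"dz": -0.85,"rx": 0,"ry": 0,"rz": 0}
    - {"dx": 0,"dy": 0,"dz": -0.85,"rx": 0,"ry": 0,"rz": 0}

```text
time_s: 38.08
eef_pos: [0.4711, 0.3306, 0.247]
ee_rot: [-0.047, 0.999, 0.002, 0.002]
wrist_force: [0.0, -0.3, -2.8]
grip_width: 0.0123
gripper_force: 59.1
```

```bash
python3 - <<'E'
from plan import *
plan([[(.53,.15,.24,95.4)],[(.56,-.04,.24,95.4)],[(.5606,-.1592,.17,95.4)]])
E
```

```text
t 38.08 at [0.4711 0.3306 0.247 ] phi 95.4 w 0.0123 F [ 0.03 -0.33 -2.81] q [-0.88  0.26  0.24  1.71 -0.07  1.18  1.04]
(0.53, 0.15, 0.24, 95.4) d [-0.166 -0.741  0.025] r [ 0.003  0.002 -0.   ] rows 4.6 
--
(0.56, -0.04, 0.24, 95.4) d [-0.048 -0.768  0.   ] r [0. 0. 0.] rows 4.6 
--
(0.5606, -0.1592, 0.17, 95.4) d [ 0.042 -0.475  0.28 ] r [0. 0. 0.] rows 3.3 
--
```

>>> servo_tool:
  targets:
    - {"dx": -0.166,"dy": -0.741,"dz": 0.02,"rx": 0.003,"ry": 0.002,"rz": 0}
    - {"dx": -0.166,"dy": -0.741,"dz": 0.02,"rx": 0.003,"ry": 0.002,"rz": 0}
    - {"dx": -0.166,"dy": -0.741,"dz": 0.02,"rx": 0.003,"ry": 0.002,"rz": 0}
    - {"dx": -0.166,"dy": -0.741,"dz": 0.02,"rx": 0.003,"ry": 0.002,"rz": 0}
    - {"dx": -0.166,"dy": -0.741,"dz": 0.02,"rx": 0.003,"ry": 0.002,"rz": 0}
    - {"dx": -0.166,"dy": -0.741,"dz": 0.02,"rx": 0.003,"ry": 0.002,"rz": 0}
    - {"dx": -0.166,"dy": -0.741,"dz": 0.02,"rx": 0.003,"ry": 0.002,"rz": 0}
    - {"dx": -0.166,"dy": -0.741,"dz": 0.02,"rx": 0.003,"ry": 0.002,"rz": 0}

```text
time_s: 38.75
eef_pos: [0.5275, 0.15, 0.2374]
ee_rot: [-0.047, 0.999, -0.002, -0.004]
wrist_force: [-0.2, 0.6, -3.1]
grip_width: 0.0122
gripper_force: 59.0
```

>>> servo_tool:
  targets:
    - {"dx": -0.048,"dy": -0.768,"dz": 0,"rx": 0,"ry": 0,"rz": 0}
    - {"dx": -0.048,"dy": -0.768,"dz": 0,"rx": 0,"ry": 0,"rz": 0}
    - {"dx": -0.048,"dy": -0.768,"dz": 0,"rx": 0,"ry": 0,"rz": 0}
    - {"dx": -0.048,"dy": -0.768,"dz": 0,"rx": 0,"ry": 0,"rz": 0}
    - {"dx": -0.048,"dy": -0.768,"dz": 0,"rx": 0,"ry": 0,"rz": 0}
    - {"dx": -0.048,"dy": -0.768,"dz": 0,"rx": 0,"ry": 0,"rz": 0}
    - {"dx": -0.048,"dy": -0.768,"dz": 0,"rx": 0,"ry": 0,"rz": 0}
    - {"dx": -0.048,"dy": -0.768,"dz": 0,"rx": 0,"ry": 0,"rz": 0}

```text
time_s: 39.42
eef_pos: [0.5586, -0.038, 0.239]
ee_rot: [-0.049, 0.999, -0.001, -0.003]
wrist_force: [0.5, 1.3, -2.4]
grip_width: 0.0122
gripper_force: 59.2
```

>>> servo_tool:
  targets:
    - {"dx": 0.042,"dy": -0.475,"dz": 0,"rx": 0,"ry": 0,"rz": 0}
    - {"dx": 0.042,"dy": -0.475,"dz": 0,"rx": 0,"ry": 0,"rz": 0}
    - {"dx": 0.042,"dy": -0.475,"dz": 0,"rx": 0,"ry": 0,"rz": 0}
    - {"dx": 0.042,"dy": -0.475,"dz": 0.28,"rx": 0,"ry": 0,"rz": 0}
    - {"dx": 0.042,"dy": -0.475,"dz": 0.28,"rx": 0,"ry": 0,"rz": 0}
    - {"dx": 0.042,"dy": -0.475,"dz": 0.28,"rx": 0,"ry": 0,"rz": 0}
    - {"dx": 0.042,"dy": -0.475,"dz": 0.28,"rx": 0,"ry": 0,"rz": 0}
    - {"dx": 0.042,"dy": -0.475,"dz": 0.28,"rx": 0,"ry": 0,"rz": 0}

```text
time_s: 40.08
eef_pos: [0.561, -0.1584, 0.1716]
ee_rot: [-0.049, 0.999, -0.002, -0.001]
wrist_force: [1.9, -0.3, -1.2]
grip_width: 0.0118
gripper_force: 59.4
```

```bash
python3 - <<'E'
from plan import *
from h import *
plan([[(.5606,-.1592,.138,95.4)]])
b=snap("scene","s7"); cv2.imwrite("pics/c7.png",crop(b,225,110,325,220,5))
E
```

```text
t 40.08 at [ 0.561  -0.1584  0.1716] phi 95.6 w 0.0118 F [ 1.86 -0.3  -1.16] q [-0.19  0.37  0.49  1.78 -0.19  1.04  2.04]
(0.5606, -0.1592, 0.138, 95.4) d [ 0.001 -0.002  0.135] r [-0.003 -0.001  0.002] rows 0.8 
--
```

View pics/c7.png

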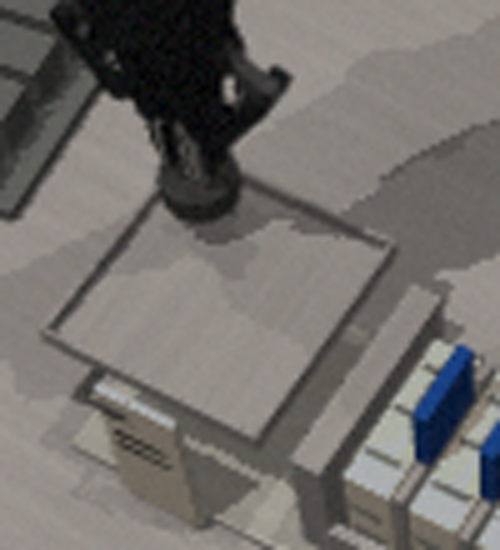

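```bash
python3 - <<'E'
from h import *
c=np.array([.593,-.120]);x=np.array([.9956,.0941]);y=np.array([-.0941,.9956])
P=[np.r_[c+a*x+b*y,.125] for a,b in((.07,-.068),(.07,.068),(-.07,.068),(-.07,-.068))]
print(((proj("scene",P)-[225,110])*5).round(0).tolist())
Q=np.array([ray("scene",(225+u/5,110+v/5),.125)[:2] for u,v in((45,333),(258,440),(393,243))]); print(Q.round(4), (Q[0]+Q[2])/2)
E
```

```text
[[40.0, 326.0], [257.0, 435.0], [396.0, 239.0], [187.0, 142.0]]
[[ 0.6709 -0.1761]
 [ 0.6585 -0.0434]
 [ 0.5199 -0.0588]] [ 0.59540788 -0.11744847]
```

>>> servo_tool:
  targets:
    - {"dx": 0,"dy": 0,"dz": 0.03,"rx": -0.003,"ry": 0,"rz": 0}
    - {"dx": 0,"dy": 0,"dz": 0.06,"rx": -0.003,"ry": 0,"rz": 0}
    - {"dx": 0,"dy": 0,"dz": 0.08,"rx": -0.003,"ry": 0,"rz": 0}
    - {"dx": 0,"dy": 0,"dz": 0.1,"rx": -0.003,"ry": 0,"rz": 0}
    - {"dx": 0,"dy": 0,"dz": 0.115,"rx": -0.003,"ry": 0,"rz": 0}
    - {"dx": 0,"dy": 0,"dz": 0.125,"rx": -0.003,"ry": 0,"rz": 0}
    - {"dx": 0,"dy": 0,"dz": 0.13,"rx": -0.003,"ry": 0,"rz": 0}
    - {"dx": 0,"dy": 0,"dz": 0.13,"rx": -0.003,"ry": 0,"rz": 0}

```text
time_s: 40.8
eef_pos: [0.5591, -0.1603, 0.1377]
ee_rot: [-0.047, 0.999, 0.0, -0.002]
wrist_force: [-1.1, 0.4, -0.6]
grip_width: 0.012
gripper_force: 59.7
```

>>> servo_tool:
  targets:
    - {"dx": 0,"dy": 0,"dz": 0,"rx": 0,"ry": 0,"rz": 0}
    - {"dx": 0,"dy": 0,"dz": 0,"rx": 0,"ry": 0,"rz": 0}
    - {"dx": 0,"dy": 0,"dz": 0,"rx": 0,"ry": 0,"rz": 0}
    - {"dx": 0,"dy": 0,"dz": 0,"rx": 0,"ry": 0,"rz": 0}
    - {"dx": 0,"dy": 0,"dz": 0,"rx": 0,"ry": 0,"rz": 0}
    - {"dx": 0,"dy": 0,"dz": 0,"rx": 0,"ry": 0,"rz": 0}
    - {"dx": 0,"dy": 0,"dz": 0,"rx": 0,"ry": 0,"rz": 0}
    - {"dx": 0,"dy": 0,"dz": 0,"rx": 0,"ry": 0,"rz": 0}

```text
time_s: 41.47
eef_pos: [0.5592, -0.1604, 0.1379]
ee_rot: [-0.047, 0.999, 0.0, -0.002]
wrist_force: [-2.0, 1.6, -1.4]
grip_width: 0.0118
gripper_force: 59.6
```

>>> servo_tool:
  targets:
    - {"dx": 0,"dy": 0,"dz": 0.01,"rx": 0,"ry": 0,"rz": 0}
    - {"dx": 0,"dy": 0,"dz": 0.01,"rx": 0,"ry": 0,"rz": 0}
    - {"dx": 0,"dy": 0,"dz": 0.01,"rx": 0,"ry": 0,"rz": 0}
    - {"dx": 0,"dy": 0,"dz": 0.01,"rx": 0,"ry": 0,"rz": 0}
    - {"dx": 0,"dy": 0,"dz": 0.01,"rx": 0,"ry": 0,"rz": 0}
    - {"dx": 0,"dy": 0,"dz": 0.01,"rx": 0,"ry": 0,"rz": 0}
    - {"dx": 0,"dy": 0,"dz": 0.01,"rx": 0,"ry": 0,"rz": 0}
    - {"dx": 0,"dy": 0,"dz": 0.01,"rx": 0,"ry": 0,"rz": 0}
  claw: 0.4

```text
time_s: 42.13
eef_pos: [0.5593, -0.1605, 0.1354]
ee_rot: [-0.047, 0.999, 0.0, -0.002]
wrist_force: [0.2, 0.7, -0.4]
grip_width: 0.0256
gripper_force: 0.0
```

>>> servo_tool:
  targets:
    - {"dx": 0,"dy": 0,"dz": -0.1,"rx": 0,"ry": 0,"rz": 0}
    - {"dx": 0,"dy": 0,"dz": -0.2,"rx": 0,"ry": 0,"rz": 0}
    - {"dx": 0,"dy": 0,"dz": -0.3,"rx": 0,"ry": 0,"rz": 0}
    - {"dx": 0,"dy": 0,"dz": -0.42,"rx": 0,"ry": 0,"rz": 0}
    - {"dx": 0,"dy": 0,"dz": -0.42,"rx": 0,"ry": 0,"rz": 0}
    - {"dx": 0,"dy": 0,"dz": -0.42,"rx": 0,"ry": 0,"rz": 0}
    - {"dx": 0,"dy": 0,"dz": -0.42,"rx": 0,"ry": 0,"rz": 0}
    - {"dx": 0,"dy": 0,"dz": -0.42,"rx": 0,"ry": 0,"rz": 0}

```text
time_s: 42.8
eef_pos: [0.5587, -0.1601, 0.2389]
ee_rot: [-0.047, 0.999, 0.001, -0.003]
wrist_force: [-0.0, -0.1, -0.8]
grip_width: 0.0259
gripper_force: 0.0
```

```bash
python3 - <<'E'
from plan import *
from h import *
plan([[(.56,.02,.24,95.4)],[(.53,.20,.24,95.4)],[(.4515,.3833,.13,95.4)]])
b=snap("scene","s8"); a=cv2.imread("pics/s6.png")
print("mat diff px",(cv2.absdiff(a,b)[215:325,400:500].max(2)>40).sum())
E
```

```text
t 42.8 at [ 0.5587 -0.1601  0.2389] phi 95.4 w 0.0259 F [-0.03 -0.11 -0.78] q [-0.2   0.3   0.51  1.7  -0.16  1.18  2.01]
(0.56, 0.02, 0.24, 95.4) d [-0.073  0.717 -0.004] r [ 0.001 -0.004 -0.   ] rows 4.3 
--
(0.53, 0.2, 0.24, 95.4) d [0.052 0.728 0.   ] r [0. 0. 0.] rows 4.4 
--
(0.4515, 0.3833, 0.13, 95.4) d [0.244 0.759 0.44 ] r [0. 0. 0.] rows 5.5 
--
mat diff px 240
```

>>> servo_tool:
  targets:
    - {"dx": -0.073,"dy": 0.717,"dz": 0,"rx": 0,"ry": -0.004,"rz": 0}
    - {"dx": -0.073,"dy": 0.717,"dz": 0,"rx": 0,"ry": -0.004,"rz": 0}
    - {"dx": -0.073,"dy": 0.717,"dz": 0,"rx": 0,"ry": -0.004,"rz": 0}
    - {"dx": -0.073,"dy": 0.717,"dz": 0,"rx": 0,"ry": -0.004,"rz": 0}
    - {"dx": -0.073,"dy": 0.717,"dz": 0,"rx": 0,"ry": -0.004,"rz": 0}
    - {"dx": -0.073,"dy": 0.717,"dz": 0,"rx": 0,"ry": -0.004,"rz": 0}
    - {"dx": -0.073,"dy": 0.717,"dz": 0,"rx": 0,"ry": -0.004,"rz": 0}
    - {"dx": -0.073,"dy": 0.717,"dz": 0,"rx": 0,"ry": -0.004,"rz": 0}

```text
time_s: 43.52
eef_pos: [0.5605, 0.0179, 0.2397]
ee_rot: [-0.046, 0.999, -0.0, 0.0]
wrist_force: [0.3, -0.5, -0.3]
grip_width: 0.0253
gripper_force: 0.0
```

>>> servo_tool:
  targets:
    - {"dx": 0.052,"dy": 0.728,"dz": 0,"rx": 0,"ry": 0,"rz": 0}
    - {"dx": 0.052,"dy": 0.728,"dz": 0,"rx": 0,"ry": 0,"rz": 0}
    - {"dx": 0.052,"dy": 0.728,"dz": 0,"rx": 0,"ry": 0,"rz": 0}
    - {"dx": 0.052,"dy": 0.728,"dz": 0,"rx": 0,"ry": 0,"rz": 0}
    - {"dx": 0.052,"dy": 0.728,"dz": 0,"rx": 0,"ry": 0,"rz": 0}
    - {"dx": 0.052,"dy": 0.728,"dz": 0,"rx": 0,"ry": 0,"rz": 0}
    - {"dx": 0.052,"dy": 0.728,"dz": 0,"rx": 0,"ry": 0,"rz": 0}
    - {"dx": 0.052,"dy": 0.728,"dz": 0,"rx": 0,"ry": 0,"rz": 0}

```text
time_s: 44.18
eef_pos: [0.5318, 0.1963, 0.2404]
ee_rot: [-0.045, 0.999, -0.0, 0.001]
wrist_force: [-1.0, 0.1, -0.3]
grip_width: 0.0259
gripper_force: 0.0
```

```bash
cat >> h.py <<'E'
def changed(new,ref="s6"):
    "blobs on the mat in the scene view that differ from the reference picture"
    m=(cv2.absdiff(cv2.imread(f"pics/{ref}.png"),new).max(2)>40).astype(np.uint8); m[:, :400]=0; m[:215]=0; m[330:]=0; m[:,510:]=0
    k,l,st,ce=cv2.connectedComponentsWithStats(m)
    print("changed",[(ce[i].round().tolist(),int(st[i,4])) for i in range(1,k) if st[i,4]>15])
E
python3 - <<'E'
from plan import *
from h import *
plan([[(.4515,.3833,.13,95.4)],[(.4515,.3833,.034,95.4)]])
changed(cv2.imread("pics/s8.png")); changed(snap("scene","s9"))
print(proj("scene",[[.4705,.329,.02]]).round())
E
```

```text
t 44.18 at [0.5318 0.1963 0.2404] phi 95.1 w 0.0259 F [-0.97  0.07 -0.35] q [-0.7   0.25  0.33  1.74 -0.09  1.17  1.31]
(0.4515, 0.3833, 0.13, 95.4) d [0.254 0.774 0.44 ] r [-0.001  0.001 -0.003] rows 5.6 
--
(0.4515, 0.3833, 0.034, 95.4) d [0.    0.    0.384] r [0. 0. 0.] rows 2.3 
--
changed [([432.0, 236.0], 240)]
changed [([420.0, 217.0], 132), ([432.0, 236.0], 244)]
[[432. 235.]]
```

>>> servo_tool:
  targets:
    - {"dx": 0.246,"dy": 0.763,"dz": 0.2,"rx": 0,"ry": 0,"rz": 0}
    - {"dx": 0.246,"dy": 0.763,"dz": 0.44,"rx": 0,"ry": 0,"rz": 0}
    - {"dx": 0.246,"dy": 0.763,"dz": 0.44,"rx": 0,"ry": 0,"rz": 0}
    - {"dx": 0.246,"dy": 0.763,"dz": 0.44,"rx": 0,"ry": 0,"rz": 0}
    - {"dx": 0.246,"dy": 0.763,"dz": 0.44,"rx": 0,"ry": 0,"rz": 0}
    - {"dx": 0.246,"dy": 0.763,"dz": 0.44,"rx": 0,"ry": 0,"rz": 0}
    - {"dx": 0.246,"dy": 0.763,"dz": 0.44,"rx": 0,"ry": 0,"rz": 0}
    - {"dx": 0.246,"dy": 0.763,"dz": 0.44,"rx": 0,"ry": 0,"rz": 0}

```text
time_s: 44.9
eef_pos: [0.4524, 0.3826, 0.1297]
ee_rot: [-0.047, 0.999, -0.001, 0.001]
wrist_force: [0.9, 0.3, -0.3]
grip_width: 0.0254
gripper_force: 0.0
```

>>> servo_tool:
  targets:
    - {"dx": 0,"dy": 0,"dz": 0.08,"rx": 0,"ry": 0,"rz": 0}
    - {"dx": 0,"dy": 0,"dz": 0.16,"rx": 0,"ry": 0,"rz": 0}
    - {"dx": 0,"dy": 0,"dz": 0.24,"rx": 0,"ry": 0,"rz": 0}
    - {"dx": 0,"dy": 0,"dz": 0.32,"rx": 0,"ry": 0,"rz": 0}
    - {"dx": 0,"dy": 0,"dz": 0.38,"rx": 0,"ry": 0,"rz": 0}
    - {"dx": 0,"dy": 0,"dz": 0.38,"rx": 0,"ry": 0,"rz": 0}
    - {"dx": 0,"dy": 0,"dz": 0.38,"rx": 0,"ry": 0,"rz": 0}
    - {"dx": 0,"dy": 0,"dz": 0.38,"rx": 0,"ry": 0,"rz": 0}

```text
time_s: 45.57
eef_pos: [0.4545, 0.3831, 0.0372]
ee_rot: [-0.046, 0.999, 0.001, 0.002]
wrist_force: [-0.2, -0.5, 0.4]
grip_width: 0.0255
gripper_force: 0.0
```

>>> servo_tool:
  targets:
    - {"dx": 0,"dy": 0,"dz": 0,"rx": 0,"ry": 0,"rz": 0}
    - {"dx": 0,"dy": 0,"dz": 0,"rx": 0,"ry": 0,"rz": 0}
    - {"dx": 0,"dy": 0,"dz": 0,"rx": 0,"ry": 0,"rz": 0}
    - {"dx": 0,"dy": 0,"dz": 0,"rx": 0,"ry": 0,"rz": 0}
    - {"dx": 0,"dy": 0,"dz": 0,"rx": 0,"ry": 0,"rz": 0}
    - {"dx": 0,"dy": 0,"dz": 0,"rx": 0,"ry": 0,"rz": 0}
    - {"dx": 0,"dy": 0,"dz": 0,"rx": 0,"ry": 0,"rz": 0}
    - {"dx": 0,"dy": 0,"dz": 0,"rx": 0,"ry": 0,"rz": 0}
  claw: 1

```text
time_s: 46.23
eef_pos: [0.4539, 0.3846, 0.0373]
ee_rot: [-0.047, 0.999, 0.001, 0.003]
wrist_force: [1.1, -0.6, 5.9]
grip_width: 0.0116
gripper_force: 58.9
```

>>> servo_tool:
  targets:
    - {"dx": 0,"dy": 0,"dz": -0.1,"rx": 0,"ry": 0,"rz": 0}
    - {"dx": 0,"dy": 0,"dz": -0.25,"rx": 0,"ry": 0,"rz": 0}
    - {"dx": 0,"dy": 0,"dz": -0.4,"rx": 0,"ry": 0,"rz": 0}
    - {"dx": 0,"dy": 0,"dz": -0.55,"rx": 0,"ry": 0,"rz": 0}
    - {"dx": 0,"dy": 0,"dz": -0.7,"rx": 0,"ry": 0,"rz": 0}
    - {"dx": 0,"dy": 0,"dz": -0.83,"rx": 0,"ry": 0,"rz": 0}
    - {"dx": 0,"dy": 0,"dz": -0.83,"rx": 0,"ry": 0,"rz": 0}
    - {"dx": 0,"dy": 0,"dz": -0.83,"rx": 0,"ry": 0,"rz": 0}

```text
time_s: 46.9
eef_pos: [0.4522, 0.3844, 0.2449]
ee_rot: [-0.047, 0.999, 0.002, 0.002]
wrist_force: [-0.8, 0.3, -3.0]
grip_width: 0.0122
gripper_force: 59.3
```

```bash
python3 - <<'E'
from plan import *
plan([[(.52,.19,.24,95.4)],[(.56,.02,.24,95.4)],[(.5538,-.0876,.165,95.4)]])
E
```

```text
t 46.9 at [0.4522 0.3844 0.2449] phi 95.4 w 0.0122 F [-0.85  0.25 -2.96] q [-0.97  0.29  0.24  1.67 -0.07  1.19  0.95]
(0.52, 0.19, 0.24, 95.4) d [-0.197 -0.8    0.018] r [0.002 0.003 0.   ] rows 4.9 
--
(0.56, 0.02, 0.24, 95.4) d [-0.095 -0.692  0.   ] r [0. 0. 0.] rows 4.2 
--
(0.5538, -0.0876, 0.165, 95.4) d [ 0.065 -0.426  0.3  ] r [0. 0. 0.] rows 3.1 
--
```

>>> servo_tool:
  targets:
    - {"dx": -0.197,"dy": -0.8,"dz": 0.01,"rx": 0.002,"ry": 0.003,"rz": 0}
    - {"dx": -0.197,"dy": -0.8,"dz": 0.01,"rx": 0.002,"ry": 0.003,"rz": 0}
    - {"dx": -0.197,"dy": -0.8,"dz": 0.01,"rx": 0.002,"ry": 0.003,"rz": 0}
    - {"dx": -0.197,"dy": -0.8,"dz": 0.01,"rx": 0.002,"ry": 0.003,"rz": 0}
    - {"dx": -0.197,"dy": -0.8,"dz": 0.01,"rx": 0.002,"ry": 0.003,"rz": 0}
    - {"dx": -0.197,"dy": -0.8,"dz": 0.01,"rx": 0.002,"ry": 0.003,"rz": 0}
    - {"dx": -0.197,"dy": -0.8,"dz": 0.01,"rx": 0.002,"ry": 0.003,"rz": 0}
    - {"dx": -0.197,"dy": -0.8,"dz": 0.01,"rx": 0.002,"ry": 0.003,"rz": 0}

```text
time_s: 47.57
eef_pos: [0.5181, 0.1895, 0.2385]
ee_rot: [-0.047, 0.999, -0.002, -0.003]
wrist_force: [-0.4, -0.0, -2.4]
grip_width: 0.0113
gripper_force: 59.3
```

>>> servo_tool:
  targets:
    - {"dx": -0.095,"dy": -0.692,"dz": 0,"rx": 0,"ry": 0,"rz": 0}
    - {"dx": -0.095,"dy": -0.692,"dz": 0,"rx": 0,"ry": 0,"rz": 0}
    - {"dx": -0.095,"dy": -0.692,"dz": 0,"rx": 0,"ry": 0,"rz": 0}
    - {"dx": -0.095,"dy": -0.692,"dz": 0,"rx": 0,"ry": 0,"rz": 0}
    - {"dx": -0.095,"dy": -0.692,"dz": 0,"rx": 0,"ry": 0,"rz": 0}
    - {"dx": -0.095,"dy": -0.692,"dz": 0,"rx": 0,"ry": 0,"rz": 0}
    - {"dx": -0.095,"dy": -0.692,"dz": 0,"rx": 0,"ry": 0,"rz": 0}
    - {"dx": -0.095,"dy": -0.692,"dz": 0,"rx": 0,"ry": 0,"rz": 0}

```text
time_s: 48.23
eef_pos: [0.5589, 0.0224, 0.2399]
ee_rot: [-0.049, 0.999, -0.001, -0.002]
wrist_force: [-0.4, 0.8, -3.1]
grip_width: 0.012
gripper_force: 59.5
```

>>> servo_tool:
  targets:
    - {"dx": 0.065,"dy": -0.426,"dz": 0,"rx": 0,"ry": 0,"rz": 0}
    - {"dx": 0.065,"dy": -0.426,"dz": 0,"rx": 0,"ry": 0,"rz": 0}
    - {"dx": 0.065,"dy": -0.426,"dz": 0,"rx": 0,"ry": 0,"rz": 0}
    - {"dx": 0.065,"dy": -0.426,"dz": 0.28,"rx": 0,"ry": 0,"rz": 0}
    - {"dx": 0.065,"dy": -0.426,"dz": 0.28,"rx": 0,"ry": 0,"rz": 0}
    - {"dx": 0.065,"dy": -0.426,"dz": 0.28,"rx": 0,"ry": 0,"rz": 0}
    - {"dx": 0.065,"dy": -0.426,"dz": 0.28,"rx": 0,"ry": 0,"rz": 0}
    - {"dx": 0.065,"dy": -0.426,"dz": 0.28,"rx": 0,"ry": 0,"rz": 0}

```text
time_s: 48.9
eef_pos: [0.5546, -0.0868, 0.1725]
ee_rot: [-0.049, 0.999, -0.001, -0.0]
wrist_force: [-0.1, -0.1, -1.4]
grip_width: 0.0118
gripper_force: 59.5
```

```bash
python3 - <<'E'
from plan import *
plan([[(.5548,-.0876,.133,95.4)]])
E
```

```text
t 48.9 at [ 0.5546 -0.0868  0.1725] phi 95.6 w 0.0118 F [-0.09 -0.06 -1.43] q [-0.32  0.32  0.48  1.83 -0.17  1.03  1.9 ]
(0.5548, -0.0876, 0.133, 95.4) d [-0.001 -0.003  0.158] r [-0.002 -0.     0.002] rows 0.9 
--
```

>>> servo_tool:
  targets:
    - {"dx": -0.004,"dy": 0,"dz": 0.03,"rx": -0.002,"ry": 0,"rz": 0}
    - {"dx": -0.004,"dy": 0,"dz": 0.06,"rx": -0.002,"ry": 0,"rz": 0}
    - {"dx": -0.004,"dy": 0,"dz": 0.09,"rx": -0.002,"ry": 0,"rz": 0}
    - {"dx": -0.004,"dy": 0,"dz": 0.11,"rx": -0.002,"ry": 0,"rz": 0}
    - {"dx": -0.004,"dy": 0,"dz": 0.13,"rx": -0.002,"ry": 0,"rz": 0}
    - {"dx": -0.004,"dy": 0,"dz": 0.145,"rx": -0.002,"ry": 0,"rz": 0}
    - {"dx": -0.004,"dy": 0,"dz": 0.155,"rx": -0.002,"ry": 0,"rz": 0}
    - {"dx": -0.004,"dy": 0,"dz": 0.155,"rx": -0.002,"ry": 0,"rz": 0}

```text
time_s: 49.57
eef_pos: [0.5539, -0.0883, 0.132]
ee_rot: [-0.047, 0.999, 0.001, -0.002]
wrist_force: [-1.6, 0.3, 0.5]
grip_width: 0.0124
gripper_force: 59.9
```

>>> servo_tool:
  targets:
    - {"dx": 0,"dy": 0,"dz": 0,"rx": 0,"ry": 0,"rz": 0}
    - {"dx": 0,"dy": 0,"dz": 0,"rx": 0,"ry": 0,"rz": 0}
    - {"dx": 0,"dy": 0,"dz": 0,"rx": 0,"ry": 0,"rz": 0}
    - {"dx": 0,"dy": 0,"dz": 0,"rx": 0,"ry": 0,"rz": 0}
    - {"dx": 0,"dy": 0,"dz": 0,"rx": 0,"ry": 0,"rz": 0}
    - {"dx": 0,"dy": 0,"dz": 0,"rx": 0,"ry": 0,"rz": 0}
    - {"dx": 0,"dy": 0,"dz": 0,"rx": 0,"ry": 0,"rz": 0}
    - {"dx": 0,"dy": 0,"dz": 0,"rx": 0,"ry": 0,"rz": 0}

```text
time_s: 50.23
eef_pos: [0.5541, -0.0884, 0.1324]
ee_rot: [-0.047, 0.999, 0.0, -0.001]
wrist_force: [-0.9, 1.8, 1.1]
grip_width: 0.012
gripper_force: 59.8
```

>>> servo_tool:
  targets:
    - {"dx": 0,"dy": 0,"dz": 0,"rx": 0,"ry": 0,"rz": 0}
    - {"dx": 0,"dy": 0,"dz": 0,"rx": 0,"ry": 0,"rz": 0}
    - {"dx": 0,"dy": 0,"dz": 0,"rx": 0,"ry": 0,"rz": 0}
    - {"dx": 0,"dy": 0,"dz": 0,"rx": 0,"ry": 0,"rz": 0}
    - {"dx": 0,"dy": 0,"dz": 0,"rx": 0,"ry": 0,"rz": 0}
    - {"dx": 0,"dy": 0,"dz": 0,"rx": 0,"ry": 0,"rz": 0}
    - {"dx": 0,"dy": 0,"dz": 0,"rx": 0,"ry": 0,"rz": 0}
    - {"dx": 0,"dy": 0,"dz": 0,"rx": 0,"ry": 0,"rz": 0}
  claw: 0.4

```text
time_s: 50.9
eef_pos: [0.5541, -0.0885, 0.1324]
ee_rot: [-0.047, 0.999, 0.0, -0.001]
wrist_force: [-0.2, 0.4, 0.4]
grip_width: 0.0256
gripper_force: 0.0
```

>>> servo_tool:
  targets:
    - {"dx": 0,"dy": 0,"dz": -0.1,"rx": 0,"ry": 0,"rz": 0}
    - {"dx": 0,"dy": 0,"dz": -0.2,"rx": 0,"ry": 0,"rz": 0}
    - {"dx": 0,"dy": 0,"dz": -0.3,"rx": 0,"ry": 0,"rz": 0}
    - {"dx": 0,"dy": 0,"dz": -0.43,"rx": 0,"ry": 0,"rz": 0}
    - {"dx": 0,"dy": 0,"dz": -0.43,"rx": 0,"ry": 0,"rz": 0}
    - {"dx": 0,"dy": 0,"dz": -0.43,"rx": 0,"ry": 0,"rz": 0}
    - {"dx": 0,"dy": 0,"dz": -0.43,"rx": 0,"ry": 0,"rz": 0}
    - {"dx": 0,"dy": 0,"dz": -0.43,"rx": 0,"ry": 0,"rz": 0}

```text
time_s: 51.57
eef_pos: [0.5534, -0.0882, 0.2386]
ee_rot: [-0.047, 0.999, 0.0, -0.002]
wrist_force: [0.7, 0.4, 0.3]
grip_width: 0.0256
gripper_force: 0.0
```

```bash
python3 - <<'E'
from plan import *
from h import *
plan([[(.56,.12,.24,95.4)],[(.522,.3427,.13,95.4)]])
changed(snap("scene","s10"))
E
```

```text
t 51.57 at [ 0.5534 -0.0882  0.2386] phi 95.4 w 0.0256 F [0.67 0.43 0.32] q [-0.33  0.26  0.5   1.75 -0.14  1.17  1.87]
(0.56, 0.12, 0.24, 95.4) d [-0.104  0.827 -0.005] r [ 0.001 -0.003 -0.   ] rows 5.0 
--
(0.522, 0.3427, 0.13, 95.4) d [0.067 0.901 0.44 ] r [0. 0. 0.] rows 6.0 
--
changed [([437.0, 251.0], 587), ([453.0, 242.0], 243)]
```

```bash
python3 - <<'E'
from h import *
a=snap("top","t10"); b=cv2.imread("pics/s10.png")
cv2.imwrite("pics/c10.png",np.hstack([crop(a,195,180,255,255,5),crop(b,400,215,500,290,5)]))
E
```

```text
(no output)
```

View pics/c10.png

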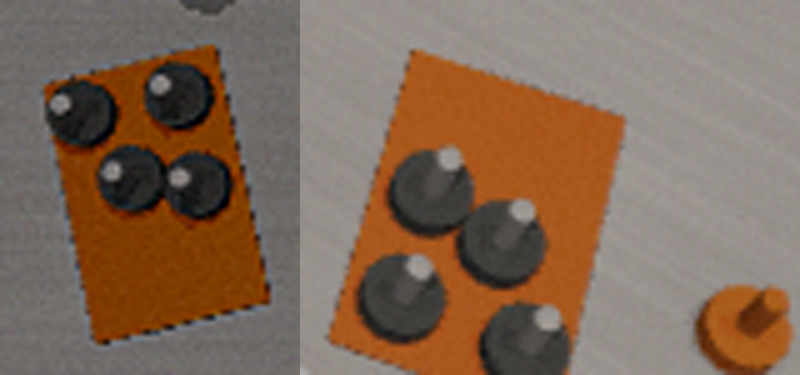

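The two middle weights now nearly touch: one was knocked aside (stems at left-crop (113,171) and (179,177)). I measure all four again.

```bash
python3 - <<'E'
from h import *
T=[(61,103),(160,84),(113,171),(179,177)]; S=[(548-300,318),(420-300,266),(522-300,210),(450-300,157)]
for t,s in zip(T,S):
    a=ray("top",(195+t[0]/5-.4,180+t[1]/5-.4),.062)[:2]; b=ray("scene",(400+s[0]/5-.4,215+s[1]/5-.4),.062)[:2]
    print(a.round(4),b.round(4),((a+b)/2).round(4))
E
```

```text
[0.5693 0.417 ] [0.5723 0.4185] [0.5708 0.4178]
[0.5816 0.3531] [0.5841 0.3541] [0.5828 0.3536]
[0.5251 0.3815] [0.5284 0.3826] [0.5267 0.3821]
[0.5212 0.3388] [0.5231 0.3392] [0.5221 0.339 ]
```

>>> servo_tool:
  targets:
    - {"dx": -0.104,"dy": 0.827,"dz": 0,"rx": 0,"ry": -0.003,"rz": 0}
    - {"dx": -0.104,"dy": 0.827,"dz": 0,"rx": 0,"ry": -0.003,"rz": 0}
    - {"dx": -0.104,"dy": 0.827,"dz": 0,"rx": 0,"ry": -0.003,"rz": 0}
    - {"dx": -0.104,"dy": 0.827,"dz": 0,"rx": 0,"ry": -0.003,"rz": 0}
    - {"dx": -0.104,"dy": 0.827,"dz": 0,"rx": 0,"ry": -0.003,"rz": 0}
    - {"dx": -0.104,"dy": 0.827,"dz": 0,"rx": 0,"ry": -0.003,"rz": 0}
    - {"dx": -0.104,"dy": 0.827,"dz": 0,"rx": 0,"ry": -0.003,"rz": 0}
    - {"dx": -0.104,"dy": 0.827,"dz": 0,"rx": 0,"ry": -0.003,"rz": 0}

```text
time_s: 52.33
eef_pos: [0.5604, 0.1192, 0.2391]
ee_rot: [-0.047, 0.999, -0.0, 0.0]
wrist_force: [0.2, -0.5, 0.8]
grip_width: 0.026
gripper_force: 0.0
```

```bash
python3 - <<'E'
from plan import *
plan([[(.583,.3535,.13,95.4)]],start=(.56,.12,.24,95.4))
E
```

```text
t 52.33 at [0.56 0.12 0.24] phi 95.4 w 0.026 F [ 0.18 -0.53  0.76] q [-0.61  0.27  0.4   1.72 -0.11  1.17  1.48]
(0.583, 0.3535, 0.13, 95.4) d [-0.179  0.921  0.44 ] r [0. 0. 0.] rows 6.2 
--
```

>>> servo_tool:
  targets:
    - {"dx": -0.179,"dy": 0.921,"dz": 0,"rx": 0,"ry": 0,"rz": 0}
    - {"dx": -0.179,"dy": 0.921,"dz": 0,"rx": 0,"ry": 0,"rz": 0}
    - {"dx": -0.179,"dy": 0.921,"dz": 0,"rx": 0,"ry": 0,"rz": 0}
    - {"dx": -0.179,"dy": 0.921,"dz": 0,"rx": 0,"ry": 0,"rz": 0}
    - {"dx": -0.179,"dy": 0.921,"dz": 0.44,"rx": 0,"ry": 0,"rz": 0}
    - {"dx": -0.179,"dy": 0.921,"dz": 0.44,"rx": 0,"ry": 0,"rz": 0}
    - {"dx": -0.179,"dy": 0.921,"dz": 0.44,"rx": 0,"ry": 0,"rz": 0}
    - {"dx": -0.179,"dy": 0.921,"dz": 0.44,"rx": 0,"ry": 0,"rz": 0}

```text
time_s: 53.0
eef_pos: [0.5794, 0.3544, 0.122]
ee_rot: [-0.048, 0.999, -0.002, -0.004]
wrist_force: [-2.9, 1.1, -2.0]
grip_width: 0.0254
gripper_force: 0.0
```

```bash
python3 - <<'E'
from plan import *
plan([[(.583,.3535,.034,95.4)]])
E
```

```text
t 53.0 at [0.5794 0.3544 0.122 ] phi 95.5 w 0.0254 F [-2.89  1.09 -2.04] q [-0.81  0.56  0.28  1.57 -0.18  1.04  1.19]
(0.583, 0.3535, 0.034, 95.4) d [-0.017 -0.004  0.352] r [-0.002 -0.006  0.002] rows 2.1 
--
```

>>> servo_tool:
  targets:
    - {"dx": 0,"dy": 0,"dz": 0.04,"rx": 0,"ry": 0,"rz": 0}
    - {"dx": 0,"dy": 0,"dz": 0.12,"rx": 0,"ry": 0,"rz": 0}
    - {"dx": 0,"dy": 0,"dz": 0.2,"rx": 0,"ry": 0,"rz": 0}
    - {"dx": 0,"dy": 0,"dz": 0.28,"rx": 0,"ry": 0,"rz": 0}
    - {"dx": 0,"dy": 0,"dz": 0.34,"rx": 0,"ry": 0,"rz": 0}
    - {"dx": 0,"dy": 0,"dz": 0.375,"rx": 0,"ry": 0,"rz": 0}
    - {"dx": 0,"dy": 0,"dz": 0.375,"rx": 0,"ry": 0,"rz": 0}
    - {"dx": 0,"dy": 0,"dz": 0.375,"rx": 0,"ry": 0,"rz": 0}

```text
time_s: 53.67
eef_pos: [0.5857, 0.3519, 0.0379]
ee_rot: [-0.046, 0.999, 0.0, 0.002]
wrist_force: [0.4, -0.4, 0.3]
grip_width: 0.0258
gripper_force: 0.0
```

>>> servo_tool:
  targets:
    - {"dx": 0,"dy": 0,"dz": 0,"rx": 0,"ry": 0,"rz": 0}
    - {"dx": 0,"dy": 0,"dz": 0,"rx": 0,"ry": 0,"rz": 0}
    - {"dx": 0,"dy": 0,"dz": 0,"rx": 0,"ry": 0,"rz": 0}
    - {"dx": 0,"dy": 0,"dz": 0,"rx": 0,"ry": 0,"rz": 0}
    - {"dx": 0,"dy": 0,"dz": 0,"rx": 0,"ry": 0,"rz": 0}
    - {"dx": 0,"dy": 0,"dz": 0,"rx": 0,"ry": 0,"rz": 0}
    - {"dx": 0,"dy": 0,"dz": 0,"rx": 0,"ry": 0,"rz": 0}
    - {"dx": 0,"dy": 0,"dz": 0,"rx": 0,"ry": 0,"rz": 0}
  claw: 1

```text
time_s: 54.33
eef_pos: [0.5859, 0.3537, 0.0385]
ee_rot: [-0.047, 0.999, 0.001, 0.003]
wrist_force: [0.7, -0.3, 6.4]
grip_width: 0.0118
gripper_force: 59.0
```

>>> servo_tool:
  targets:
    - {"dx": 0,"dy": 0,"dz": -0.1,"rx": 0,"ry": 0,"rz": 0}
    - {"dx": 0,"dy": 0,"dz": -0.25,"rx": 0,"ry": 0,"rz": 0}
    - {"dx": 0,"dy": 0,"dz": -0.4,"rx": 0,"ry": 0,"rz": 0}
    - {"dx": 0,"dy": 0,"dz": -0.55,"rx": 0,"ry": 0,"rz": 0}
    - {"dx": 0,"dy": 0,"dz": -0.7,"rx": 0,"ry": 0,"rz": 0}
    - {"dx": 0,"dy": 0,"dz": -0.83,"rx": 0,"ry": 0,"rz": 0}
    - {"dx": 0,"dy": 0,"dz": -0.83,"rx": 0,"ry": 0,"rz": 0}
    - {"dx": 0,"dy": 0,"dz": -0.83,"rx": 0,"ry": 0,"rz": 0}

```text
time_s: 55.0
eef_pos: [0.5844, 0.3537, 0.2461]
ee_rot: [-0.047, 0.999, 0.002, 0.003]
wrist_force: [0.4, 0.7, -3.2]
grip_width: 0.0117
gripper_force: 59.2
```

```bash
python3 - <<'E'
from plan import *
plan([[(.595,.16,.24,95.4)],[(.63,-.04,.24,95.4)],[(.6322,-.1524,.165,95.4)]])
E
```

```text
t 55.0 at [0.5844 0.3537 0.2461] phi 95.4 w 0.0117 F [ 0.44  0.73 -3.19] q [-0.82  0.46  0.31  1.44 -0.14  1.26  1.17]
(0.595, 0.16, 0.24, 95.4) d [ 0.031 -0.775  0.022] r [ 0.002  0.003 -0.   ] rows 4.7 
--
(0.63, -0.04, 0.24, 95.4) d [-0.064 -0.81   0.   ] r [0. 0. 0.] rows 4.9 
--
(0.6322, -0.1524, 0.165, 95.4) d [ 0.034 -0.448  0.3  ] r [0. 0. 0.] rows 3.2 
--
```

>>> servo_tool:
  targets:
    - {"dx": 0.031,"dy": -0.775,"dz": 0.02,"rx": 0.002,"ry": 0.003,"rz": 0}
    - {"dx": 0.031,"dy": -0.775,"dz": 0.02,"rx": 0.002,"ry": 0.003,"rz": 0}
    - {"dx": 0.031,"dy": -0.775,"dz": 0.02,"rx": 0.002,"ry": 0.003,"rz": 0}
    - {"dx": 0.031,"dy": -0.775,"dz": 0.02,"rx": 0.002,"ry": 0.003,"rz": 0}
    - {"dx": 0.031,"dy": -0.775,"dz": 0.02,"rx": 0.002,"ry": 0.003,"rz": 0}
    - {"dx": 0.031,"dy": -0.775,"dz": 0.02,"rx": 0.002,"ry": 0.003,"rz": 0}
    - {"dx": 0.031,"dy": -0.775,"dz": 0.02,"rx": 0.002,"ry": 0.003,"rz": 0}
    - {"dx": 0.031,"dy": -0.775,"dz": 0.02,"rx": 0.002,"ry": 0.003,"rz": 0}

```text
time_s: 55.67
eef_pos: [0.5928, 0.1605, 0.2368]
ee_rot: [-0.047, 0.999, -0.001, -0.003]
wrist_force: [0.4, 0.9, -2.5]
grip_width: 0.0115
gripper_force: 59.3
```

>>> servo_tool:
  targets:
    - {"dx": -0.064,"dy": -0.81,"dz": 0,"rx": 0,"ry": 0,"rz": 0}
    - {"dx": -0.064,"dy": -0.81,"dz": 0,"rx": 0,"ry": 0,"rz": 0}
    - {"dx": -0.064,"dy": -0.81,"dz": 0,"rx": 0,"ry": 0,"rz": 0}
    - {"dx": -0.064,"dy": -0.81,"dz": 0,"rx": 0,"ry": 0,"rz": 0}
    - {"dx": -0.064,"dy": -0.81,"dz": 0,"rx": 0,"ry": 0,"rz": 0}
    - {"dx": -0.064,"dy": -0.81,"dz": 0,"rx": 0,"ry": 0,"rz": 0}
    - {"dx": -0.064,"dy": -0.81,"dz": 0,"rx": 0,"ry": 0,"rz": 0}
    - {"dx": -0.064,"dy": -0.81,"dz": 0,"rx": 0,"ry": 0,"rz": 0}

```text
time_s: 56.33
eef_pos: [0.6291, -0.0377, 0.238]
ee_rot: [-0.048, 0.999, -0.0, -0.002]
wrist_force: [0.1, 0.8, -3.2]
grip_width: 0.012
gripper_force: 59.4
```

>>> servo_tool:
  targets:
    - {"dx": 0.034,"dy": -0.448,"dz": 0,"rx": 0,"ry": 0,"rz": 0}
    - {"dx": 0.034,"dy": -0.448,"dz": 0,"rx": 0,"ry": 0,"rz": 0}
    - {"dx": 0.034,"dy": -0.448,"dz": 0,"rx": 0,"ry": 0,"rz": 0}
    - {"dx": 0.034,"dy": -0.448,"dz": 0.2,"rx": 0,"ry": 0,"rz": 0}
    - {"dx": 0.034,"dy": -0.448,"dz": 0.3,"rx": 0,"ry": 0,"rz": 0}
    - {"dx": 0.034,"dy": -0.448,"dz": 0.3,"rx": 0,"ry": 0,"rz": 0}
    - {"dx": 0.034,"dy": -0.448,"dz": 0.3,"rx": 0,"ry": 0,"rz": 0}
    - {"dx": 0.034,"dy": -0.448,"dz": 0.3,"rx": 0,"ry": 0,"rz": 0}

```text
time_s: 57.0
eef_pos: [0.6328, -0.1507, 0.1659]
ee_rot: [-0.049, 0.999, -0.001, -0.0]
wrist_force: [-0.3, 1.0, -2.2]
grip_width: 0.0119
gripper_force: 59.5
```

```bash
python3 - <<'E'
from plan import *
plan([[(.6322,-.1524,.125,95.4)]])
E
```

```text
t 57.0 at [ 0.6328 -0.1507  0.1659] phi 95.6 w 0.0119 F [-0.27  1.01 -2.16] q [-0.16  0.49  0.45  1.62 -0.23  1.09  2.02]
(0.6322, -0.1524, 0.125, 95.4) d [ 0.003 -0.006  0.164] r [-0.001 -0.     0.002] rows 1.0 
--
```

>>> servo_tool:
  targets:
    - {"dx": 0,"dy": 0,"dz": 0.03,"rx": -0.001,"ry": 0,"rz": 0}
    - {"dx": 0,"dy": 0,"dz": 0.06,"rx": -0.001,"ry": 0,"rz": 0}
    - {"dx": 0,"dy": 0,"dz": 0.09,"rx": -0.001,"ry": 0,"rz": 0}
    - {"dx": 0,"dy": 0,"dz": 0.115,"rx": -0.001,"ry": 0,"rz": 0}
    - {"dx": 0,"dy": 0,"dz": 0.135,"rx": -0.001,"ry": 0,"rz": 0}
    - {"dx": 0,"dy": 0,"dz": 0.15,"rx": -0.001,"ry": 0,"rz": 0}
    - {"dx": 0,"dy": 0,"dz": 0.16,"rx": -0.001,"ry": 0,"rz": 0}
    - {"dx": 0,"dy": 0,"dz": 0.16,"rx": -0.001,"ry": 0,"rz": 0}

```text
time_s: 57.67
eef_pos: [0.6308, -0.153, 0.1242]
ee_rot: [-0.047, 0.999, -0.0, -0.001]
wrist_force: [-0.9, 0.8, 1.1]
grip_width: 0.0116
gripper_force: 59.9
```

>>> servo_tool:
  targets:
    - {"dx": 0,"dy": 0,"dz": 0,"rx": 0,"ry": 0,"rz": 0}
    - {"dx": 0,"dy": 0,"dz": 0,"rx": 0,"ry": 0,"rz": 0}
    - {"dx": 0,"dy": 0,"dz": 0,"rx": 0,"ry": 0,"rz": 0}
    - {"dx": 0,"dy": 0,"dz": 0,"rx": 0,"ry": 0,"rz": 0}
    - {"dx": 0,"dy": 0,"dz": 0,"rx": 0,"ry": 0,"rz": 0}
    - {"dx": 0,"dy": 0,"dz": 0,"rx": 0,"ry": 0,"rz": 0}
    - {"dx": 0,"dy": 0,"dz": 0,"rx": 0,"ry": 0,"rz": 0}
    - {"dx": 0,"dy": 0,"dz": 0,"rx": 0,"ry": 0,"rz": 0}

```text
time_s: 58.33
eef_pos: [0.631, -0.1531, 0.1246]
ee_rot: [-0.047, 0.999, -0.0, -0.001]
wrist_force: [-1.5, 1.0, 0.8]
grip_width: 0.0119
gripper_force: 59.8
```

>>> servo_tool:
  targets:
    - {"dx": 0,"dy": 0,"dz": 0,"rx": 0,"ry": 0,"rz": 0}
    - {"dx": 0,"dy": 0,"dz": 0,"rx": 0,"ry": 0,"rz": 0}
    - {"dx": 0,"dy": 0,"dz": 0,"rx": 0,"ry": 0,"rz": 0}
    - {"dx": 0,"dy": 0,"dz": 0,"rx": 0,"ry": 0,"rz": 0}
    - {"dx": 0,"dy": 0,"dz": 0,"rx": 0,"ry": 0,"rz": 0}
    - {"dx": 0,"dy": 0,"dz": 0,"rx": 0,"ry": 0,"rz": 0}
    - {"dx": 0,"dy": 0,"dz": 0,"rx": 0,"ry": 0,"rz": 0}
    - {"dx": 0,"dy": 0,"dz": 0,"rx": 0,"ry": 0,"rz": 0}
  claw: 0.4

```text
time_s: 59.0
eef_pos: [0.631, -0.1532, 0.1246]
ee_rot: [-0.047, 0.999, -0.0, -0.001]
wrist_force: [-0.5, 0.2, 0.3]
grip_width: 0.0256
gripper_force: 0.0
```

>>> servo_tool:
  targets:
    - {"dx": 0,"dy": 0,"dz": -0.1,"rx": 0,"ry": 0,"rz": 0}
    - {"dx": 0,"dy": 0,"dz": -0.2,"rx": 0,"ry": 0,"rz": 0}
    - {"dx": 0,"dy": 0,"dz": -0.3,"rx": 0,"ry": 0,"rz": 0}
    - {"dx": 0,"dy": 0,"dz": -0.46,"rx": 0,"ry": 0,"rz": 0}
    - {"dx": 0,"dy": 0,"dz": -0.46,"rx": 0,"ry": 0,"rz": 0}
    - {"dx": 0,"dy": 0,"dz": -0.46,"rx": 0,"ry": 0,"rz": 0}
    - {"dx": 0,"dy": 0,"dz": -0.46,"rx": 0,"ry": 0,"rz": 0}
    - {"dx": 0,"dy": 0,"dz": -0.46,"rx": 0,"ry": 0,"rz": 0}

```text
time_s: 59.67
eef_pos: [0.6304, -0.1526, 0.2381]
ee_rot: [-0.047, 0.999, -0.0, -0.002]
wrist_force: [0.3, 0.4, 0.3]
grip_width: 0.0256
gripper_force: 0.0
```

```bash
python3 - <<'E'
from plan import *
from h import *
plan([[(.60,.08,.24,95.4)],[(.575,.31,.24,95.4)],[(.571,.4178,.13,95.4)]])
changed(snap("scene","s11"),"s10")
E
```

```text
t 59.67 at [ 0.6304 -0.1526  0.2381] phi 95.4 w 0.0256 F [0.35 0.43 0.32] q [-0.17  0.43  0.47  1.54 -0.2   1.23  2.  ]
(0.6, 0.08, 0.24, 95.4) d [ 0.034  0.938 -0.008] r [ 0.    -0.003 -0.   ] rows 5.6 
--
(0.575, 0.31, 0.24, 95.4) d [0.013 0.925 0.   ] r [0. 0. 0.] rows 5.5 
--
(0.571, 0.4178, 0.13, 95.4) d [-0.025  0.431  0.44 ] r [0. 0. 0.] rows 3.7 
--
changed [([420.0, 274.0], 272)]
```

Only the weight I took has left the mat. Next is the one at (0.571, 0.418).

>>> servo_tool:
  targets:
    - {"dx": 0.034,"dy": 0.938,"dz": 0,"rx": 0,"ry": -0.002,"rz": 0}
    - {"dx": 0.034,"dy": 0.938,"dz": 0,"rx": 0,"ry": -0.002,"rz": 0}
    - {"dx": 0.034,"dy": 0.938,"dz": 0,"rx": 0,"ry": -0.002,"rz": 0}
    - {"dx": 0.034,"dy": 0.938,"dz": 0,"rx": 0,"ry": -0.002,"rz": 0}
    - {"dx": 0.034,"dy": 0.938,"dz": 0,"rx": 0,"ry": -0.002,"rz": 0}
    - {"dx": 0.034,"dy": 0.938,"dz": 0,"rx": 0,"ry": -0.002,"rz": 0}
    - {"dx": 0.034,"dy": 0.938,"dz": 0,"rx": 0,"ry": -0.002,"rz": 0}
    - {"dx": 0.034,"dy": 0.938,"dz": 0,"rx": 0,"ry": -0.002,"rz": 0}

```text
time_s: 60.38
eef_pos: [0.5997, 0.0824, 0.238]
ee_rot: [-0.049, 0.999, -0.0, -0.001]
wrist_force: [-0.2, -0.9, -0.2]
grip_width: 0.0253
gripper_force: 0.0
```

>>> servo_tool:
  targets:
    - {"dx": 0.013,"dy": 0.925,"dz": 0,"rx": 0,"ry": 0,"rz": 0}
    - {"dx": 0.013,"dy": 0.925,"dz": 0,"rx": 0,"ry": 0,"rz": 0}
    - {"dx": 0.013,"dy": 0.925,"dz": 0,"rx": 0,"ry": 0,"rz": 0}
    - {"dx": 0.013,"dy": 0.925,"dz": 0,"rx": 0,"ry": 0,"rz": 0}
    - {"dx": 0.013,"dy": 0.925,"dz": 0,"rx": 0,"ry": 0,"rz": 0}
    - {"dx": 0.013,"dy": 0.925,"dz": 0,"rx": 0,"ry": 0,"rz": 0}
    - {"dx": 0.013,"dy": 0.925,"dz": 0,"rx": 0,"ry": 0,"rz": 0}
    - {"dx": 0.013,"dy": 0.925,"dz": 0,"rx": 0,"ry": 0,"rz": 0}

```text
time_s: 61.05
eef_pos: [0.5757, 0.3095, 0.2379]
ee_rot: [-0.048, 0.999, -0.001, -0.0]
wrist_force: [-0.1, -0.2, -0.6]
grip_width: 0.0257
gripper_force: 0.0
```

>>> servo_tool:
  targets:
    - {"dx": -0.025,"dy": 0.431,"dz": 0.1,"rx": 0,"ry": 0,"rz": 0}
    - {"dx": -0.025,"dy": 0.431,"dz": 0.25,"rx": 0,"ry": 0,"rz": 0}
    - {"dx": -0.025,"dy": 0.431,"dz": 0.44,"rx": 0,"ry": 0,"rz": 0}
    - {"dx": -0.025,"dy": 0.431,"dz": 0.44,"rx": 0,"ry": 0,"rz": 0}
    - {"dx": -0.025,"dy": 0.431,"dz": 0.44,"rx": 0,"ry": 0,"rz": 0}
    - {"dx": -0.025,"dy": 0.431,"dz": 0.44,"rx": 0,"ry": 0,"rz": 0}
    - {"dx": -0.025,"dy": 0.431,"dz": 0.44,"rx": 0,"ry": 0,"rz": 0}
    - {"dx": -0.025,"dy": 0.431,"dz": 0.44,"rx": 0,"ry": 0,"rz": 0}

```text
time_s: 61.72
eef_pos: [0.5754, 0.4148, 0.1325]
ee_rot: [-0.045, 0.999, 0.0, 0.003]
wrist_force: [1.1, -0.0, 1.0]
grip_width: 0.0257
gripper_force: 0.0
```

```bash
python3 - <<'E'
from plan import *
plan([[(.571,.4178,.035,95.4)]])
E
```

```text
t 61.72 at [0.5754 0.4148 0.1325] phi 95.1 w 0.0257 F [ 1.14 -0.05  0.97] q [-0.87  0.59  0.28  1.49 -0.17  1.08  1.1 ]
(0.571, 0.4178, 0.035, 95.4) d [0.019 0.013 0.39 ] r [ 0.     0.004 -0.003] rows 2.3 
--
```

>>> servo_tool:
  targets:
    - {"dx": 0.008,"dy": 0.005,"dz": 0.04,"rx": 0,"ry": 0.002,"rz": 0}
    - {"dx": 0.008,"dy": 0.005,"dz": 0.12,"rx": 0,"ry": 0.002,"rz": 0}
    - {"dx": 0.008,"dy": 0.005,"dz": 0.2,"rx": 0,"ry": 0.002,"rz": 0}
    - {"dx": 0.008,"dy": 0.005,"dz": 0.28,"rx": 0,"ry": 0.002,"rz": 0}
    - {"dx": 0.008,"dy": 0.005,"dz": 0.34,"rx": 0,"ry": 0.002,"rz": 0}
    - {"dx": 0.008,"dy": 0.005,"dz": 0.375,"rx": 0,"ry": 0.002,"rz": 0}
    - {"dx": 0.008,"dy": 0.005,"dz": 0.375,"rx": 0,"ry": 0.002,"rz": 0}
    - {"dx": 0.008,"dy": 0.005,"dz": 0.375,"rx": 0,"ry": 0.002,"rz": 0}

```text
time_s: 62.38
eef_pos: [0.5704, 0.4183, 0.0358]
ee_rot: [-0.047, 0.999, -0.0, -0.001]
wrist_force: [-0.7, 0.1, 0.8]
grip_width: 0.0254
gripper_force: 0.0
```

>>> servo_tool:
  targets:
    - {"dx": 0,"dy": 0,"dz": 0,"rx": 0,"ry": 0,"rz": 0}
    - {"dx": 0,"dy": 0,"dz": 0,"rx": 0,"ry": 0,"rz": 0}
    - {"dx": 0,"dy": 0,"dz": 0,"rx": 0,"ry": 0,"rz": 0}
    - {"dx": 0,"dy": 0,"dz": 0,"rx": 0,"ry": 0,"rz": 0}
    - {"dx": 0,"dy": 0,"dz": 0,"rx": 0,"ry": 0,"rz": 0}
    - {"dx": 0,"dy": 0,"dz": 0,"rx": 0,"ry": 0,"rz": 0}
    - {"dx": 0,"dy": 0,"dz": 0,"rx": 0,"ry": 0,"rz": 0}
    - {"dx": 0,"dy": 0,"dz": 0,"rx": 0,"ry": 0,"rz": 0}
  claw: 1

```text
time_s: 63.05
eef_pos: [0.5712, 0.4187, 0.037]
ee_rot: [-0.047, 0.999, 0.0, -0.0]
wrist_force: [-0.0, -0.5, 5.8]
grip_width: 0.0118
gripper_force: 58.9
```

>>> servo_tool:
  targets:
    - {"dx": 0,"dy": 0,"dz": -0.1,"rx": 0,"ry": 0,"rz": 0}
    - {"dx": 0,"dy": 0,"dz": -0.25,"rx": 0,"ry": 0,"rz": 0}
    - {"dx": 0,"dy": 0,"dz": -0.4,"rx": 0,"ry": 0,"rz": 0}
    - {"dx": 0,"dy": 0,"dz": -0.55,"rx": 0,"ry": 0,"rz": 0}
    - {"dx": 0,"dy": 0,"dz": -0.7,"rx": 0,"ry": 0,"rz": 0}
    - {"dx": 0,"dy": 0,"dz": -0.83,"rx": 0,"ry": 0,"rz": 0}
    - {"dx": 0,"dy": 0,"dz": -0.83,"rx": 0,"ry": 0,"rz": 0}
    - {"dx": 0,"dy": 0,"dz": -0.83,"rx": 0,"ry": 0,"rz": 0}

```text
time_s: 63.72
eef_pos: [0.5711, 0.4192, 0.2449]
ee_rot: [-0.047, 0.999, 0.001, 0.0]
wrist_force: [-0.6, -0.1, -4.1]
grip_width: 0.0121
gripper_force: 58.9
```

```bash
python3 - <<'E'
from plan import *
plan([[(.595,.20,.24,95.4)],[(.62,-.00,.24,95.4)],[(.626,-.0808,.165,95.4)]])
E
```

```text
t 63.72 at [0.5711 0.4192 0.2449] phi 95.4 w 0.0121 F [-0.58 -0.05 -4.12] q [-0.89  0.51  0.29  1.37 -0.15  1.28  1.08]
(0.595, 0.2, 0.24, 95.4) d [-0.013 -0.882  0.018] r [ 0.001  0.    -0.   ] rows 5.3 
--
(0.62, -0.0, 0.24, 95.4) d [-0.024 -0.806  0.   ] r [0. 0. 0.] rows 4.8 
--
(0.626, -0.0808, 0.165, 95.4) d [ 0.007 -0.324  0.3  ] r [0. 0. 0.] rows 2.6 
--
```

>>> servo_tool:
  targets:
    - {"dx": -0.013,"dy": -0.882,"dz": 0.01,"rx": 0,"ry": 0,"rz": 0}
    - {"dx": -0.013,"dy": -0.882,"dz": 0.01,"rx": 0,"ry": 0,"rz": 0}
    - {"dx": -0.013,"dy": -0.882,"dz": 0.01,"rx": 0,"ry": 0,"rz": 0}
    - {"dx": -0.013,"dy": -0.882,"dz": 0.01,"rx": 0,"ry": 0,"rz": 0}
    - {"dx": -0.013,"dy": -0.882,"dz": 0.01,"rx": 0,"ry": 0,"rz": 0}
    - {"dx": -0.013,"dy": -0.882,"dz": 0.01,"rx": 0,"ry": 0,"rz": 0}
    - {"dx": -0.013,"dy": -0.882,"dz": 0.01,"rx": 0,"ry": 0,"rz": 0}
    - {"dx": -0.013,"dy": -0.882,"dz": 0.01,"rx": 0,"ry": 0,"rz": 0}

```text
time_s: 64.38
eef_pos: [0.5932, 0.1977, 0.2382]
ee_rot: [-0.046, 0.999, -0.001, -0.003]
wrist_force: [-0.7, 0.5, -2.9]
grip_width: 0.012
gripper_force: 58.9
```

>>> servo_tool:
  targets:
    - {"dx": -0.024,"dy": -0.806,"dz": 0,"rx": 0,"ry": 0,"rz": 0}
    - {"dx": -0.024,"dy": -0.806,"dz": 0,"rx": 0,"ry": 0,"rz": 0}
    - {"dx": -0.024,"dy": -0.806,"dz": 0,"rx": 0,"ry": 0,"rz": 0}
    - {"dx": -0.024,"dy": -0.806,"dz": 0,"rx": 0,"ry": 0,"rz": 0}
    - {"dx": -0.024,"dy": -0.806,"dz": 0,"rx": 0,"ry": 0,"rz": 0}
    - {"dx": -0.024,"dy": -0.806,"dz": 0,"rx": 0,"ry": 0,"rz": 0}
    - {"dx": -0.024,"dy": -0.806,"dz": 0,"rx": 0,"ry": 0,"rz": 0}
    - {"dx": -0.024,"dy": -0.806,"dz": 0,"rx": 0,"ry": 0,"rz": 0}

```text
time_s: 65.05
eef_pos: [0.6188, 0.002, 0.2392]
ee_rot: [-0.048, 0.999, 0.0, -0.002]
wrist_force: [1.0, 0.8, -2.8]
grip_width: 0.0116
gripper_force: 59.2
```

>>> servo_tool:
  targets:
    - {"dx": 0.007,"dy": -0.324,"dz": 0,"rx": 0,"ry": 0,"rz": 0}
    - {"dx": 0.007,"dy": -0.324,"dz": 0,"rx": 0,"ry": 0,"rz": 0}
    - {"dx": 0.007,"dy": -0.324,"dz": 0,"rx": 0,"ry": 0,"rz": 0}
    - {"dx": 0.007,"dy": -0.324,"dz": 0.2,"rx": 0,"ry": 0,"rz": 0}
    - {"dx": 0.007,"dy": -0.324,"dz": 0.3,"rx": 0,"ry": 0,"rz": 0}
    - {"dx": 0.007,"dy": -0.324,"dz": 0.3,"rx": 0,"ry": 0,"rz": 0}
    - {"dx": 0.007,"dy": -0.324,"dz": 0.3,"rx": 0,"ry": 0,"rz": 0}
    - {"dx": 0.007,"dy": -0.324,"dz": 0.3,"rx": 0,"ry": 0,"rz": 0}

```text
time_s: 65.72
eef_pos: [0.6264, -0.0799, 0.1671]
ee_rot: [-0.048, 0.999, -0.0, -0.0]
wrist_force: [0.2, -0.4, -1.4]
grip_width: 0.0122
gripper_force: 59.4
```

```bash
python3 - <<'E'
from plan import *
plan([[(.626,-.0808,.116,95.4)]])
E
```

```text
t 65.72 at [ 0.6264 -0.0799  0.1671] phi 95.5 w 0.0122 F [ 0.22 -0.43 -1.45] q [-0.26  0.45  0.43  1.66 -0.21  1.07  1.9 ]
(0.626, -0.0808, 0.116, 95.4) d [ 0.002 -0.003  0.205] r [-0.001 -0.     0.002] rows 1.2 
--
```

>>> servo_tool:
  targets:
    - {"dx": 0,"dy": 0,"dz": 0.04,"rx": 0,"ry": 0,"rz": 0}
    - {"dx": 0,"dy": 0,"dz": 0.08,"rx": 0,"ry": 0,"rz": 0}
    - {"dx": 0,"dy": 0,"dz": 0.11,"rx": 0,"ry": 0,"rz": 0}
    - {"dx": 0,"dy": 0,"dz": 0.14,"rx": 0,"ry": 0,"rz": 0}
    - {"dx": 0,"dy": 0,"dz": 0.165,"rx": 0,"ry": 0,"rz": 0}
    - {"dx": 0,"dy": 0,"dz": 0.185,"rx": 0,"ry": 0,"rz": 0}
    - {"dx": 0,"dy": 0,"dz": 0.2,"rx": 0,"ry": 0,"rz": 0}
    - {"dx": 0,"dy": 0,"dz": 0.2,"rx": 0,"ry": 0,"rz": 0}

```text
time_s: 66.38
eef_pos: [0.6245, -0.0817, 0.1151]
ee_rot: [-0.047, 0.999, -0.0, -0.002]
wrist_force: [-1.1, 0.0, -1.0]
grip_width: 0.0116
gripper_force: 59.9
```

>>> servo_tool:
  targets:
    - {"dx": 0,"dy": 0,"dz": 0,"rx": 0,"ry": 0,"rz": 0}
    - {"dx": 0,"dy": 0,"dz": 0,"rx": 0,"ry": 0,"rz": 0}
    - {"dx": 0,"dy": 0,"dz": 0,"rx": 0,"ry": 0,"rz": 0}
    - {"dx": 0,"dy": 0,"dz": 0,"rx": 0,"ry": 0,"rz": 0}
    - {"dx": 0,"dy": 0,"dz": 0,"rx": 0,"ry": 0,"rz": 0}
    - {"dx": 0,"dy": 0,"dz": 0,"rx": 0,"ry": 0,"rz": 0}
    - {"dx": 0,"dy": 0,"dz": 0,"rx": 0,"ry": 0,"rz": 0}
    - {"dx": 0,"dy": 0,"dz": 0,"rx": 0,"ry": 0,"rz": 0}

```text
time_s: 67.05
eef_pos: [0.6248, -0.0817, 0.1158]
ee_rot: [-0.047, 0.999, -0.0, -0.001]
wrist_force: [-1.4, -0.6, 0.2]
grip_width: 0.0116
gripper_force: 59.9
```

>>> servo_tool:
  targets:
    - {"dx": 0,"dy": 0,"dz": 0,"rx": 0,"ry": 0,"rz": 0}
    - {"dx": 0,"dy": 0,"dz": 0,"rx": 0,"ry": 0,"rz": 0}
    - {"dx": 0,"dy": 0,"dz": 0,"rx": 0,"ry": 0,"rz": 0}
    - {"dx": 0,"dy": 0,"dz": 0,"rx": 0,"ry": 0,"rz": 0}
    - {"dx": 0,"dy": 0,"dz": 0,"rx": 0,"ry": 0,"rz": 0}
    - {"dx": 0,"dy": 0,"dz": 0,"rx": 0,"ry": 0,"rz": 0}
    - {"dx": 0,"dy": 0,"dz": 0,"rx": 0,"ry": 0,"rz": 0}
    - {"dx": 0,"dy": 0,"dz": 0,"rx": 0,"ry": 0,"rz": 0}
  claw: 0.4

```text
time_s: 67.72
eef_pos: [0.6249, -0.0817, 0.1158]
ee_rot: [-0.047, 0.999, -0.0, -0.001]
wrist_force: [0.6, 0.1, 0.7]
grip_width: 0.0256
gripper_force: 0.0
```

>>> servo_tool:
  targets:
    - {"dx": 0,"dy": 0,"dz": -0.1,"rx": 0,"ry": 0,"rz": 0}
    - {"dx": 0,"dy": 0,"dz": -0.2,"rx": 0,"ry": 0,"rz": 0}
    - {"dx": 0,"dy": 0,"dz": -0.3,"rx": 0,"ry": 0,"rz": 0}
    - {"dx": 0,"dy": 0,"dz": -0.45,"rx": 0,"ry": 0,"rz": 0}
    - {"dx": 0,"dy": 0,"dz": -0.6,"rx": 0,"ry": 0,"rz": 0}
    - {"dx": 0,"dy": 0,"dz": -0.7,"rx": 0,"ry": 0,"rz": 0}
    - {"dx": 0,"dy": 0,"dz": -0.7,"rx": 0,"ry": 0,"rz": 0}
    - {"dx": 0,"dy": 0,"dz": -0.7,"rx": 0,"ry": 0,"rz": 0}

```text
time_s: 68.38
eef_pos: [0.6261, -0.0818, 0.2927]
ee_rot: [-0.047, 0.999, -0.001, 0.001]
wrist_force: [-1.1, 0.1, -0.1]
grip_width: 0.0258
gripper_force: 0.0
```

>>> servo_tool:
  targets:
    - {"dx": 0.7,"dy": 0.3,"dz": -0.7,"rx": 0,"ry": 0,"rz": 0}
    - {"dx": 0.7,"dy": 0.3,"dz": -0.7,"rx": 0,"ry": 0,"rz": 0}
    - {"dx": 0.7,"dy": 0.3,"dz": -0.7,"rx": 0,"ry": 0,"rz": 0}
    - {"dx": 0.7,"dy": 0.3,"dz": -0.7,"rx": 0,"ry": 0,"rz": 0}
    - {"dx": 0.7,"dy": 0.3,"dz": -0.7,"rx": 0,"ry": 0,"rz": 0}
    - {"dx": 0.7,"dy": 0.3,"dz": -0.7,"rx": 0,"ry": 0,"rz": 0}
    - {"dx": 0.7,"dy": 0.3,"dz": -0.7,"rx": 0,"ry": 0,"rz": 0}
    - {"dx": 0.7,"dy": 0.3,"dz": -0.7,"rx": 0,"ry": 0,"rz": 0}

```text
time_s: 69.05
eef_pos: [0.4438, -0.0223, 0.4676]
ee_rot: [-0.048, 0.999, 0.0, 0.001]
wrist_force: [1.3, 0.9, -0.7]
grip_width: 0.0257
gripper_force: 0.0
```

```bash
python3 - <<'E'
from plan import *
from h import *
plan([])
b=snap("scene","s12"); z=cv2.imread("pics/s6.png")
cv2.imwrite("pics/c12.png",np.hstack([crop(z,225,165,275,225,7)[:, :350],crop(b,225,130,325,225,4.42)[:420]]))
# edge of the rim nearest the camera, before/after: sink estimate from column profile
E
```

```text
t 69.05 at [ 0.4438 -0.0223  0.4676] phi 95.5 w 0.0257 F [ 1.28  0.9  -0.71] q [-0.48 -0.08  0.4   1.59  0.03  1.63  1.58]
```

View pics/c12.png

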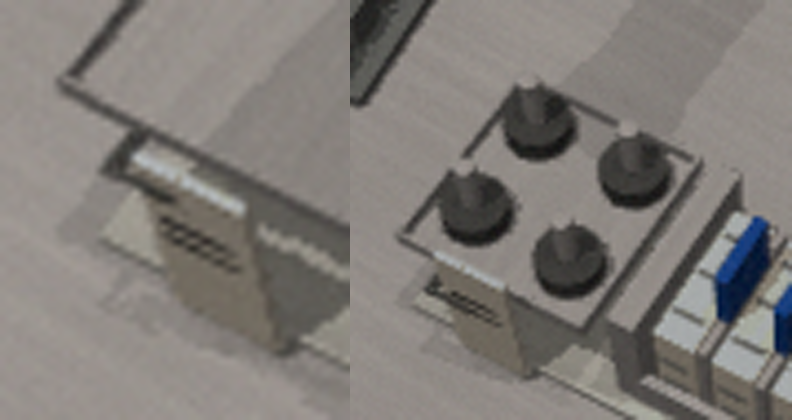

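```bash
python3 - <<'E'
from h import *
c=np.array([.5945,-.1185]);x=np.array([.9956,.0941]);y=np.array([-.0941,.9956])
for z in(.125,.097,.0945,.091,.084):
    print(z,proj("scene",[np.r_[c+a*x+b*y,z] for a,b in((.07,-.068),(.07,.068))]).round(1).tolist())
a=cv2.imread("pics/s6.png");b=snap("scene","s13")
cv2.imwrite("pics/c13.png",np.hstack([crop(a,232,172,272,222,9.9),crop(b,232,172,272,222,9.9)]))
E
```

```text
0.125 [[233.1, 175.9], [276.5, 197.6]]
0.097 [[235.0, 181.5], [277.6, 202.9]]
0.0945 [[235.2, 182.0], [277.7, 203.4]]
0.091 [[235.5, 182.7], [277.8, 204.1]]
0.084 [[235.9, 184.0], [278.1, 205.3]]
```

View pics/c13.png

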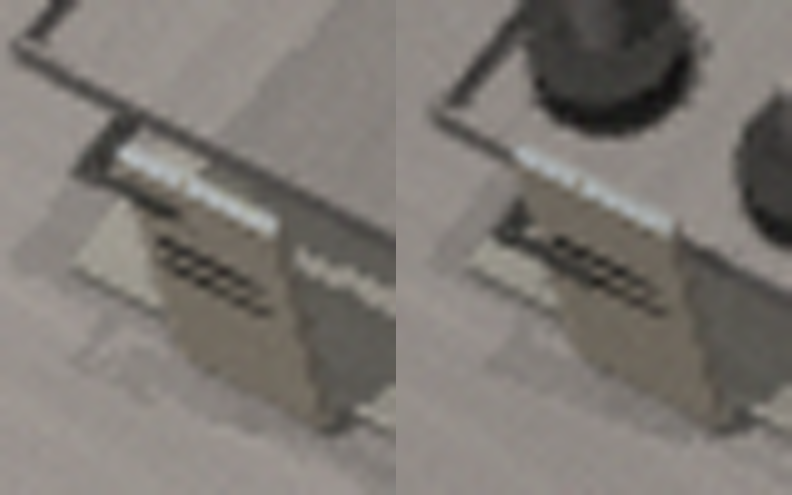

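```bash
python3 - <<'E'
from h import *
from scipy.optimize import minimize
x=np.array([.9956,.0941]);y=np.array([-.0941,.9956])
def dark(img,p):
    c=np.array(p[:2]); L=[]
    for t in np.linspace(-.068,.068,60): L.append(np.r_[c+.0685*x+t*y,p[2]])
    for t in np.linspace(0,.07,30): L.append(np.r_[c+t*x-.0665*y,p[2]])
    q=proj("scene",np.array(L)).astype(np.float32)
    return cv2.remap(img,q[:,0:1],q[:,1:2],cv2.INTER_LINEAR).mean()
I={k:cv2.GaussianBlur(cv2.cvtColor(cv2.imread(f"pics/{k}.png"),cv2.COLOR_BGR2GRAY).astype(np.float32),(0,0),.8) for k in("s6","s13")}
r=minimize(lambda p:dark(I["s6"],[p[0],p[1],.124]),[.5945,-.1185],method="Nelder-Mead",options=dict(initial_simplex=[[.5945,-.1185],[.598,-.1185],[.5945,-.114]])); c=r.x
print(c.round(4),r.fun)
for k in I:
    v=[dark(I[k],[*c,.124-s/1000]) for s in range(0,50)]; o=np.argsort(v)[:4]; print(k,o,np.round(np.array(v)[o],1))
E
```

```text
[ 0.5989 -0.1162] 92.9390869140625
s6 [0 1 2 3] [92.9 93.3 94.3 95.9]
s13 [37 38 36 39] [97.7 97.8 98.  98.2]
```

```bash
python3 - <<'E'
from h import *
a=cv2.imread("pics/s6.png");b=cv2.imread("pics/s13.png"); k=8
A,B=[cv2.resize(i[165:230,225:280],None,fx=k,fy=k,interpolation=cv2.INTER_CUBIC) for i in(a,b)]
for n,(x0,y0,x1,y1),P in(("pointer",(238,182,247,193),[.67,-.17,.11]),("corner",(231,172,245,182),[.67,-.18,.125])):
    T=A[(y0-165)*k:(y1-165)*k,(x0-225)*k:(x1-225)*k]; r=cv2.matchTemplate(B,T,cv2.TM_CCOEFF_NORMED)
    oy,ox=(y0-165)*k,(x0-225)*k; sub=r[oy:oy+80,ox-8:ox+40]; j=np.unravel_index(sub.argmax(),sub.shape)
    d=np.array([j[1]-8,j[0]])/k; P=np.array(P)
    s=np.arange(0,60)/1000.; pr=proj("scene",P-np.outer(s,[0,0,1]))-proj("scene",P)
    print(n,"shift",d,"score",sub.max().round(2),"sink mm by y",np.interp(d[1],pr[:,1],s*1e3).round(1), "dx expect",np.interp(d[1],pr[:,1],pr[:,0]).round(2))
E
```

```text
pointer shift [1.75 6.5 ] score 0.62 sink mm by y 33.4 dx expect 2.23
corner shift [1.875 6.75 ] score 0.73 sink mm by y 33.8 dx expect 2.38
```

```bash
python3 -c "
from rig import bot
print(bot.sign_off())"
```

```text
the job is handed in; nothing more can be done
None
```

The job is handed in: all three plates are home and upright, each in its own gap, and were seated before any weight went on; four dark weights then sank the pan about 33.5 mm by camera, inside the 28 to 41 mm marks; no move went near the round mould or the bottle, though I did not check them in a final picture.

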